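Load the bench shaker from the tilt-out bin

ROBOT

A 7-joint arm with a two-finger parallel gripper is mounted at the origin on a cart in front of the work surface, level with it; the furniture and walls round the work are solid. World frame = base frame: x ahead of the robot, y to its left, z up, the work surface at z = 0. Lengths are in m, angles in rad, forces in N, time in s.
With the tool pointing down it reaches from about 0.425 to 0.95 m from the base axis. Payload 4.7 kg.
Tool frame: the origin (TCP) lies between the finger pads; the fingertips stand 14 mm ahead of it and the grasp point (between the pads) lies 5 mm behind it; z points along the fingers, y is the line along which they close (so a half turn about z gives the same grasp; the last joint's range is limited). The gripper opens to 87 mm and grips with 3 to 60 N. Pads are 19 mm wide; open, the fingers measure 117 mm over their backs; the gripper's body (75 mm by 190 mm) begins 51 mm behind the grasp point.
Start: joints at [-1.181, 0.469, -0.049, 1.532, 0.024, 1.141, -0.082], TCP at [0.274, 0.617, 0.237] pointing down, gripper open.
Joint ranges: [-2.59, 2.59], [-0.33, 1.99], [-1.39, 1.29], [0.1, 2.45], [-1.04, 4.18], [0.21, 1.99], [-2.66, 2.66]. Speed limits (rad/s): [2.57, 2.57, 3.14, 3.14, 3.14, 3.14, 3.14].

INTERFACE

Orientations are given as [roll, pitch, yaw] about the fixed x, y, z axes, in that order (R = Rz(yaw) Ry(pitch) Rx(roll)).
In Python, from bench import manip gives the robot as it stands. The module is installed in compiled form; this text tells all that it offers.
- The arm moves only by the tool apply_moves, never from a script. Its argument "targets" is a list that holds one entry, the list of rows, each a list of 7 numbers: the shift along the tool's x, y, z scaled (see below), then the turn, a rotation vector about the tool's x, y, z scaled (see below), then the opening, from -1 (shut) to 1 (fully open). In form: [[[dx, dy, dz, rx, ry, rz, gripper], ...]]. A call has 1 to 12 rows; each row is the pose to reach, as a shift and turn from the pose commanded when the call began, along the tool's axes at that moment, turning the shorter way round; what a row does not reach only later rows make up. The controller multiplies each number of a shift by 0.1 m and each number of a turn by pi rad. A row lasts 1/12 s, in which the tool goes at most 41.7 mm and 7.16 degrees, less where a joint would pass 70% of its speed; a pose out of reach is approached as far as the arm can. A call with a number of a shift or a turn outside -1 to 1 is refused whole. A call with a gripper value outside its range is refused whole. The fingers move at their own pace and stop on an object; "newtons" is the grip in N (left out, the last holds). Time passes only in rows, so rows that repeat a pose let the fingers close. It gives the time, the measured TCP pose, the force, the opening and the grip force at its end, in the units of the state.
- manip.get_obs(): the state, without advancing time (a new reading comes with each control period).
- manip.grab_frame(name): name is "side" or "top"; returns the picture (420x560x3 uint8, red, green, blue); there is no depth.
- manip.camera_info(name): a dict with "fx", "fy", "cx", "cy" (pixels), "R" (3x3) and "t" (3): a world point X has camera coordinates R X + t. Camera axes: x right, y down, z forward; pixel columns grow to the right and rows downward; lengths in m; the calibration is good to about 2 mm. A picture is of the moment at which its call begins. camera_info takes no time and is no camera call.
- manip.finish_job(): hands the job in; it is judged then, once.
The state is a dict: "time": time; "joint_positions": joint angles; "qd": joint speeds; "tau": joint torques, N m; "ee_pos": TCP position; "tool_rot": TCP orientation; "force": force on the tool from outside, world axes, zero at the start; "wrist_torque": the same for the moment, N m; "gripper_width": opening from 0.0 (shut) to 1.0 (fully open); "grasp_force": force on a finger pad.
Only numpy, scipy, OpenCV 4.12 (cv2) and the standard library are available. Lean on these libraries where they do the work, as an engineer would, in place of code of your own. Each camera call takes 0.05 s, during which the arm holds its last target. There are 200 camera calls.

TASK

Get the shaker loaded and start it: tilt the blue bin all the way out, wind the clamp open with its crank (it stands too far shut to load), and stand every white bottle from the bin upright on the shaker's platform between the two clamp bars, one to a station. Wind the crank up tight again so that the sprung bar grips them all, then press the green start button, and have the empty bin tilted fully shut by the end. Leave the glassware and other things on the table where they are.

Things in the scene. Friction and masses are not known exactly. Their poses are not given: they have to be found in the camera images.
- bin_unit: Grey tilt-out bin housing, fixed; 96 mm deep (x), 272 wide (y), 144 high. Origin: centre of its underside; open front at -x, y along the front, z up. Its roof reaches from 26 mm behind the front edge to the back. With the bin shut, its four compartments lie at y = -93, -31, 31 and 93 mm, bottle axes at about x = -17 mm, their undersides at z = 30 mm.
- bin (a joint): Tilt of the blue bin about its bottom pivot, rad: 0 fully shut, 0.70 (40 degrees) fully out towards the robot, at its stop. Friction hinge: it stays where it is left; 3 to 8 N at the handle moves it.
- bin_hinge (a point): Middle of the bin's hinge line (along the unit's y), 24 mm above the table, 44 mm in front of the unit's origin. Bin: 258 mm wide, floor 6 mm above the hinge line, front wall at the hinge line 60 mm high, back wall 54 mm behind it and 44 mm high, walls 4 mm, three dividers 46 mm high. Bottles tilt with the bin and lean on its front wall, caps above it.
- bin_handle (a point): Middle of the bin's black bow handle: a round bar 9 mm thick, 100 mm long, along the bin's width; 42 mm in front of the hinge line and 51 mm above it with the bin shut, 33 mm clear of the bin's front wall. It and its axes turn with the bin (shut: the axes of bin_unit).
- shaker: White bench shaker, fixed. Origin: under it on the table; x from crank (front) to back, y along the bars, z up; in mm: Platform top z = 70, x -68 to 115, y -131 to 131. Fixed back bar: face at x = 75. Bars: y -118 to 118, to z = 114; end guards at y = +-122, to z = 102. Nut block: x -65 to -45, y -26 to 26, to z = 114. Pod with button: x -118 to -58, y 78 to 130, to z = 54.
- clamp_centre (a point): Platform top (shaker x = 50, y = 0, z = 70 mm) where the middle of the row of clamped bottles stands. Three separators (3 mm plates, to z = 112) stand out 22 mm from the back bar at y = -60, 0 and 60, so there are four stations, at y = -90, -30, 30 and 90 mm, one bottle each; any of them will do.
- crank (a joint): Turn of the crank over several turns, rad: 0 shut at its stop, 22 fully open. Opens anticlockwise seen from the handle end (looking along shaker +x), tightens clockwise; 10 mm a turn. Screw, front bar and crank move together, to -x as it opens. Gap between the bars when empty: 44 mm + 10 mm a turn. Stays where left; about 1 N at the knob turns it.
- crank_axis (a point): Point on the crank's axis level with the knob's middle: z = 94 mm, y = 0 and x = -99 mm in the shaker's frame when shut, 10 mm further to -x for each turn open.
- crank_knob (a point): Middle of the crank's black knob, which lies along the shaker's x and sticks out to -x: 38 mm long, 15 to 17 mm thick, spinning freely on its pin. At crank angle a it lies at y = 44 sin a, z = 44 cos a (mm) from crank_axis in the shaker's frame: up at 0, first towards +y as it opens. The point's axes turn with the crank.
- clamp_bar (a joint): How far the sprung front bar is pushed back into its carriage, m: 0 free, at most 0.008; about 0.004 with the screw fully shut on bottles. Spring 2.5 N per mm.
- bar_face (a point): Middle of the face of the front (sprung) clamp bar, at the platform's height; it moves with the bar.
- start_top (a point): Top of the green start button, 22 mm wide, on the control pod; pressed straight down.
- start (a joint): Travel of the start button, m: 0 out, 0.005 fully in; it springs back; fully in takes 4 N. Pressed means over 0.003.
- bottle_1: White plastic bottle with white screw cap, 84 mm tall; body 49 mm in diameter to a shoulder about 66 mm up, cap 39 mm in diameter from 68 to 84 mm; 60 to 130 g. Origin: centre of its underside; z: its own axis, up through the cap. At the start it stands in one of the bin's four compartments. May be absent.
- bottle_2: White plastic bottle with white screw cap, 84 mm tall; body 49 mm in diameter to a shoulder about 66 mm up, cap 39 mm in diameter from 68 to 84 mm; 60 to 130 g. Origin: centre of its underside; z: its own axis, up through the cap. At the start it stands in one of the bin's four compartments. May be absent.
- bottle_3: White plastic bottle with white screw cap, 84 mm tall; body 49 mm in diameter to a shoulder about 66 mm up, cap 39 mm in diameter from 68 to 84 mm; 60 to 130 g. Origin: centre of its underside; z: its own axis, up through the cap. At the start it stands in one of the bin's four compartments. May be absent.
- bottle_4: White plastic bottle with white screw cap, 84 mm tall; body 49 mm in diameter to a shoulder about 66 mm up, cap 39 mm in diameter from 68 to 84 mm; 60 to 130 g. Origin: centre of its underside; z: its own axis, up through the cap. At the start it stands in one of the bin's four compartments. May be absent.
- flask: Bystander: empty conical glass flask, 80 mm wide, 125 mm tall, standing; origin under its centre.
- dish: Bystander: white porcelain dish, 98 mm wide, 36 mm high; origin under its centre.
- pen: Bystander: blue pen, 131 mm long, lying; origin under its centre.

How it is judged:
On the way, in this order (a step that is already met when the one before it is completed fails the run):
1. the bin is tilted out (value of joint bin above 0.6 rad), for 0.2 s.
2. every bottle stands on the platform between the clamp bars (x of bottle_1 in the frame of shaker between 0 and 0.075 m and y of bottle_1 in the frame of shaker between -0.104 and 0.104 m and z of bottle_1 in the frame of shaker between 0.064 and 0.076 m and angle between each of bottle_1, bottle_2, bottle_3, bottle_4's own z axis and vertical below 0.12 rad and x of bottle_2 in the frame of shaker between 0 and 0.075 m and y of bottle_2 in the frame of shaker between -0.104 and 0.104 m and z of bottle_2 in the frame of shaker between 0.064 and 0.076 m and x of bottle_3 in the frame of shaker between 0 and 0.075 m and y of bottle_3 in the frame of shaker between -0.104 and 0.104 m and z of bottle_3 in the frame of shaker between 0.064 and 0.076 m and x of bottle_4 in the frame of shaker between 0 and 0.075 m and y of bottle_4 in the frame of shaker between -0.104 and 0.104 m and z of bottle_4 in the frame of shaker between 0.064 and 0.076 m), for 0.2 s.
3. the sprung bar is wound onto the bottles (x of bottle_1 in the frame of shaker between 0.042 and 0.06 m and y of bottle_1 in the frame of shaker between -0.104 and 0.104 m and z of bottle_1 in the frame of shaker between 0.064 and 0.076 m and angle between each of bottle_1, bottle_2, bottle_3, bottle_4's own z axis and vertical below 0.12 rad and x of bottle_2 in the frame of shaker between 0.042 and 0.06 m and y of bottle_2 in the frame of shaker between -0.104 and 0.104 m and z of bottle_2 in the frame of shaker between 0.064 and 0.076 m and x of bottle_3 in the frame of shaker between 0.042 and 0.06 m and y of bottle_3 in the frame of shaker between -0.104 and 0.104 m and z of bottle_3 in the frame of shaker between 0.064 and 0.076 m and x of bottle_4 in the frame of shaker between 0.042 and 0.06 m and y of bottle_4 in the frame of shaker between -0.104 and 0.104 m and z of bottle_4 in the frame of shaker between 0.064 and 0.076 m and value of joint clamp_bar above 0.002 m), for 0.2 s.
4. the start button is pressed with the bottles clamped (all of step 3 and value of joint start above 0.003 m), for 0.05 s.
At the end, for the whole second after the job is handed in: Every bottle stands upright (0.12 rad) on the platform, its axis at 42 to 60 mm along the shaker's x and within 104 mm of the middle along y, at rest and let go; the sprung bar is pushed back over 2 mm; the bin is shut (under 0.07 rad); the button is out (under 2 mm) (all of step 3 and linear speed of each of bottle_1, bottle_2, bottle_3, bottle_4 below 0.02 m/s and contact force between the fingers and bottle_1 below 0.3 N and contact force between the fingers and bottle_2 below 0.3 N and contact force between the fingers and bottle_3 below 0.3 N and contact force between the fingers and bottle_4 below 0.3 N and value of joint bin below 0.07 rad and value of joint start below 0.002 m); the robot touches nothing.
It fails at once if the flask, dish or pen is moved by more than 40 mm, or the flask tipped (distance of any of flask, dish, pen from where it was at the start of the episode above 0.04 m or angle between flask's own z axis and vertical above 0.5 rad).
Of bottle_1, bottle_2, bottle_3, bottle_4 only 2 to 4 are there at a start; the rules pass over those that are not, and their reading is None.
At some moment in a run one of bottle_1, bottle_2, bottle_3, bottle_4 may be knocked a few centimetres aside while the robot is not near it.
Once in a run the grip may slacken for a moment while it holds something.
It also fails if it takes over 210 s, if anything falls off the work surface, if the arm or the gripper's body presses on something with over 40 N, if the wrist force passes 120 N, or if a joint passes its speed limit or range.

## Working session

There is one attempt and no reset: what is moved stays moved. The work goes in short steps, Python scripts to look and compute and a tool call to move; the robot and the scene stay as the last step left them, time stands still between calls to the robot, and variables do not carry over. Pictures are saved under pics/ and viewed, at most 14 in all, crops included, and the job is handed in when it is done.

Besides the shell and the picture viewer there is one more tool, called after ">>>" in YAML: its name, and indented under it one key for each argument. apply_moves: Moves the arm, as the interface text tells. Its arguments: {"type":"object","properties":{"targets":{"type":"array"},"newtons":{"type":"number"}},"required":["targets"]}

```bash
mkdir -p pics; python3 - <<'E'
from bench import manip
import cv2,numpy as np
for n in("side","top"):
    cv2.imwrite(f"pics/{n}0.png",manip.grab_frame(n)[:,:,::-1]); c=manip.camera_info(n)
    R=np.array(c["R"]);print(n,c["fx"],c["cx"],c["cy"],(-R.T@np.array(c["t"])).round(3),R.round(2).tolist())
o=manip.get_obs();print(o["ee_pos"],o["tool_rot"],o["gripper_width"])
E
```

```text
side 499.21658068031087 284.1985306340123 200.5385490119867 [ 0.321 -0.969  1.384] [[0.99, -0.16, -0.01], [-0.13, -0.77, -0.63], [0.09, 0.62, -0.78]]
top 429.5116850647467 276.3403462880635 208.79360109355227 [0.319 0.039 1.295] [[0.03, -1.0, -0.02], [-0.99, -0.02, -0.15], [0.15, 0.02, -0.99]]
[0.27426055 0.61621416 0.23561097] [-3.13984894e+00  5.43293430e-05  2.72285085e+00] 0.9985329772811052
```

View pics/side0.png

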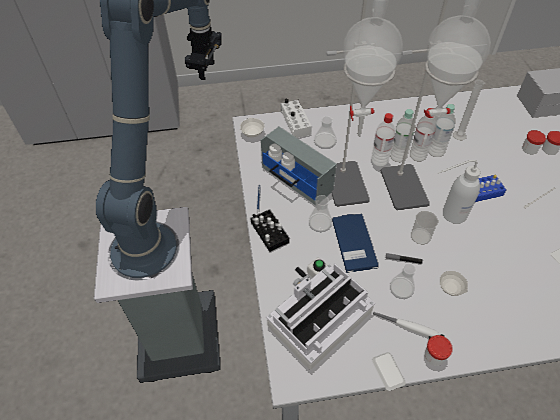

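View pics/top0.png

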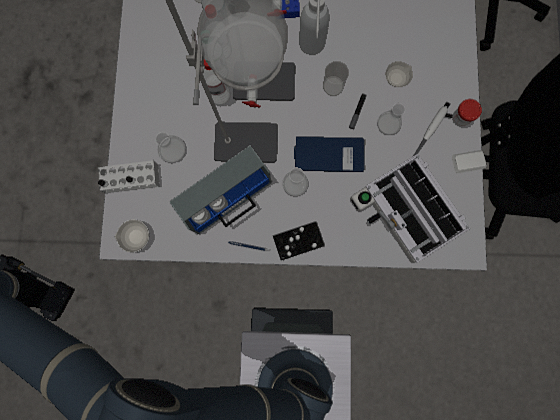

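Side view: blue bin in its grey housing at about (298,165) with two white caps at (275,151) and (288,160), bow handle at (287,187). The shaker is at (320,310) with its green button at (319,265). In the top view the bin is at (222,192), the caps at (199,215) and (220,203), the shaker at (412,208) and the button at (365,197). Next I enlarge both.

```bash
cat > h.py <<'E'
import cv2,numpy as np
from bench import manip
C={n:manip.camera_info(n) for n in("side","top")}
def ray(n,p):
    c=C[n];R=np.array(c["R"]);t=np.array(c["t"])
    d=R.T@np.array([(p[0]-c["cx"])/c["fx"],(p[1]-c["cy"])/c["fy"],1]);return -R.T@t,d/np.linalg.norm(d)
def onz(n,p,z):
    o,d=ray(n,p);return o+d*(z-o[2])/d[2]
def tri(ps,pt):
    A=0;b=0
    L=[ray("side",ps),ray("top",pt)]
    for o,d in L:
        P=np.eye(3)-np.outer(d,d);A=A+P;b=b+P@o
    x=np.linalg.solve(A,b);return x,[np.linalg.norm((np.eye(3)-np.outer(d,d))@(x-o)) for o,d in L]
def proj(n,X):
    c=C[n];q=np.array(c["R"])@np.array(X)+np.array(c["t"]);return np.array([c["fx"]*q[0]/q[2]+c["cx"],c["fy"]*q[1]/q[2]+c["cy"]])
def crop(im,x,y,w,h,s):
    o=cv2.resize(im[y:y+h,x:x+w],None,fx=s,fy=s,interpolation=cv2.INTER_CUBIC)
    for k in range(0,w,10):
        cv2.line(o,(k*s,0),(k*s,6 if (x+k)%50 else 14),(0,0,255),1)
    for k in range(0,h,10): cv2.line(o,(0,k*s),(6 if (y+k)%50 else 14,k*s),(0,0,255),1)
    return o
def grab(n,tag):
    im=manip.grab_frame(n)[:,:,::-1].copy();cv2.imwrite(f"pics/{n}{tag}.png",im);return im
E
python3 - <<'E'
from h import *
s=cv2.imread("pics/side0.png");t=cv2.imread("pics/top0.png")
cv2.imwrite("pics/bin.png",np.hstack([crop(s,250,120,100,85,4),crop(t,165,145,100,85,4)]))
cv2.imwrite("pics/shk.png",np.hstack([crop(s,260,255,110,110,3),crop(t,350,155,110,110,3)]))
for p in [(275,151)]:pass
print(tri((275,149),(199,213)),tri((288,158),(220,202)))
E
```

```text
(array([0.48198599, 0.28207323, 0.10760043]), [np.float64(0.0005446454455909137), np.float64(0.0005446454455908837)]) (array([0.51648394, 0.22353614, 0.11482344]), [np.float64(0.0024173460316521318), np.float64(0.0024173460316523816)])
```

View pics/bin.png

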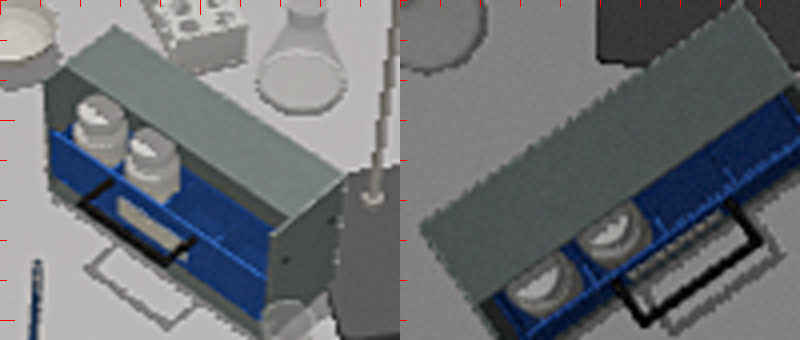

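View pics/shk.png

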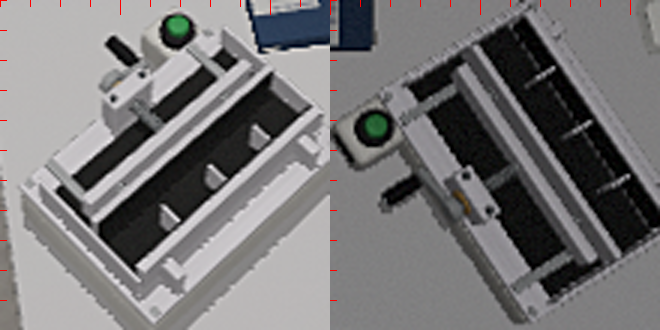

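Close up, there are two bottles only, in the two left compartments. The handle bar ends are at side (271,171)–(292,185) and top (226,225)–(254,205). The shaker's three separators and the knob are clear: the knob is at top (374,219), the button at side (319,265) and top (365,197).

```bash
python3 - <<'E'
from h import *
np.set_printoptions(precision=4,suppress=True)
P=dict(rFL=((266.2,136.7),(183.7,221.2)),rFR=((322,174.5),(264.2,166)),rBR=((335.7,164.5),(250,146.2)),rBL=((278.2,126.7),(170.7,201.7)),
hA=((271.2,171.2),(226.2,225.5)),hB=((292,185.5),(254.5,205.5)),btn=((319.3,265),(365,196.7)),
s1=((343.3,296.7),(415.7,184)),s2=((329,310),(428.3,201)),s3=((313.3,324.3),(440,218.7)),kn=((296.5,268.8),(368.3,222.7)),kb=((305,275.5),(379.3,216)))
X={}
for k,(a,b) in P.items():
    x,e=tri(a,b);X[k]=x;print(k,x,round(e[0],4))
v=X["rFL"]-X["rFR"];v2=X["rBL"]-X["rBR"];print("bin yaw",np.arctan2(v[1],v[0])-np.pi/2,np.arctan2(v2[1],v2[0])-np.pi/2,np.linalg.norm(v))
v=X["hA"]-X["hB"];print("handle yaw",np.arctan2(v[1],v[0])-np.pi/2,np.linalg.norm(v))
v=X["s1"]-X["s3"];print("shk yaw",np.arctan2(v[1],v[0])-np.pi/2,np.linalg.norm(v))
for n in("side","top"):
    im=cv2.imread(f"pics/{n}0.png").astype(int);b,g,r=im[...,0],im[...,1],im[...,2]
    m=((g>r+40)&(g>b+25)).astype(np.uint8)
    k,l,st,ce=cv2.connectedComponentsWithStats(m);print(n,[(st[i,4],ce[i].round(1)) for i in range(1,k) if st[i,4]>10])
E
```

```text
rFL [0.455  0.316  0.1398] 0.0005
rFR [0.6125 0.1014 0.1465] 0.0004
rBR [0.6692 0.1431 0.141 ] 0.0
rBL [0.5053 0.3531 0.1467] 0.0009
hA [0.4547 0.2089 0.0736] 0.0017
hB [0.515  0.1296 0.0758] 0.0023
btn [ 0.5482 -0.1897  0.0637] 0.0002
s1 [ 0.5848 -0.3258  0.1003] 0.0032
s2 [ 0.5363 -0.3597  0.1006] 0.0026
s3 [ 0.4864 -0.3925  0.0959] 0.0014
kn [ 0.4735 -0.1972  0.0727] 0.002
kb [ 0.4934 -0.2274  0.0782] 0.0025
bin yaw 0.633131706287259 0.6625918893589393 0.26627702565056544
handle yaw 0.650601229058128 0.09968750847497967
shk yaw -0.9753354605921531 0.11892084257924183
side [(np.int32(42), array([318.9, 263.2]))]
top [(np.int32(39), array([365. , 196.4]))]
```

```bash
cat >> h.py <<'E'
from scipy.spatial.transform import Rotation as Ro
np.set_printoptions(precision=4,suppress=True)
BO=np.array([.551,.221,0]);BY=.648
SO=np.array([.509,-.319,0]);SY=-.975
def fr(o,yaw,p): return o+Ro.from_euler("z",yaw).apply(np.array(p,float))
def B(*p): return fr(BO,BY,np.array(p)/1000)
def S(*p): return fr(SO,SY,np.array(p)/1000)
def tool(yaw,tilt,closing):
    # tool z = horizontal direction 'yaw' * sin(tilt) + down*cos(tilt); closing 'in' (y in tilt plane) or 'x' (+90 turned) or '-x'
    u=np.array([np.cos(yaw),np.sin(yaw),0]);k=np.array([0,0,1.])
    z=u*np.sin(tilt)-k*np.cos(tilt);y=u*np.cos(tilt)+k*np.sin(tilt);x=np.cross(y,z)
    r=Ro.from_matrix(np.c_[x,y,z])
    return r*Ro.from_euler("z",{"in":0,"x":np.pi/2,"-x":-np.pi/2,"-in":np.pi}[closing])
def go(*tg):
    """numbers for moves from the present pose to [(pos,rot),...], all relative to now"""
    o=manip.get_obs();p=np.array(o["ee_pos"]);r=Ro.from_euler("xyz",o["tool_rot"])
    for q,rr in tg:
        rr=r if rr is None else rr
        d=r.inv().apply(np.array(q)-p)/.1;w=(r.inv()*rr).as_rotvec()/np.pi
        print(np.r_[d,w].round(3).tolist())
def st():
    o=manip.get_obs();print("t",round(o["time"],2),"p",np.array(o["ee_pos"]),"rot",np.array(o["tool_rot"]),"q",np.array(o["joint_positions"]).round(2),"F",np.array(o["force"]).round(1),"w",round(o["gripper_width"],3),"g",round(o["grasp_force"],1))
E
python3 - <<'E'
from h import *
# shaker checks: platform corners at z=.07 in the top view
for nm,p in dict(BL=(416.7,157.7),FR=(413.3,261),FL=(369.3,185.7),BR=(460,235)).items(): 
    w=onz("top",p,.07);print(nm,w,Ro.from_euler("z",-SY).apply(w-SO)*1000)
print("btn",Ro.from_euler("z",-SY).apply(np.array([.5482,-.1897,.0637])-SO)*1000)
for nm,p in dict(flask=(295,190),dish=(135,236),pen1=(229,242),pen2=(269,249)).items(): print(nm,onz("top",p,.01))
print("sep proj (53,0,112)",proj("side",S(53,0,112)),proj("top",S(53,0,112)))
print("tip",proj("side",S(53,60,112)),proj("top",S(53,60,112)))
h=B(-86,-15,75)
R=tool(BY,.7,"in")
zt=R.apply([0,0,1])
go((h-zt*.13,R),(h-zt*.07,R),(h,R));print(h)
E
```

```text
BL [ 0.6667 -0.3394  0.07  ] [105.4295 119.0929  70.    ]
FR [ 0.3664 -0.3235  0.07  ] [ -76.3101 -120.547    70.    ]
FL [ 0.58   -0.2011  0.07  ] [-57.7757 124.9053  70.    ]
BR [ 0.4433 -0.4567  0.07  ] [  77.1121 -131.6425   70.    ]
btn [-85.0241 105.0049  63.7   ]
flask [0.574  0.0126 0.01  ]
dish [0.4211 0.492  0.01  ]
pen1 [0.4105 0.207  0.01  ]
pen2 [0.3927 0.0864 0.01  ]
sep proj (53,0,112) [329.4534 309.2538] [430.7842 198.5087]
tip [344.0812 295.9058] [418.193  180.7475]
[-3.447, -4.043, 0.619, -0.219, -0.056, 0.154]
[-3.633, -3.704, 1.077, -0.219, -0.056, 0.154]
[-3.851, -3.308, 1.612, -0.219, -0.056, 0.154]
[0.4915 0.1571 0.075 ]
```

>>> apply_moves:
  targets:
    - [[-0.69, -0.81, 0, 0, 0, 0, -0.5], [-0.69, -0.81, 0, 0, 0, 0, -0.5], [-0.69, -0.81, 0, 0, 0, 0, -0.5]]

```text
time: 0.35
ee_pos: [0.3063, 0.5101, 0.2356]
tool_rot: [-3.138, 0.002, 2.72]
force: [0.2, -0.4, -0.3]
gripper_width: 0.854
grasp_force: 0.0
```

>>> apply_moves:
  targets:
    - [[-0.69, -0.81, 0, 0, 0, 0, -0.5], [-0.69, -0.81, 0, 0, 0, 0, -0.5], [-0.69, -0.81, 0, 0, 0, 0, -0.5]]

```text
time: 0.6
ee_pos: [0.3362, 0.4075, 0.236]
tool_rot: [-3.139, 0.001, 2.719]
force: [0.8, -0.4, -0.2]
gripper_width: 0.631
grasp_force: 0.0
```

>>> apply_moves:
  targets:
    - [[-0.69, -0.81, 0.2, 0, 0, 0, -0.5], [-0.69, -0.81, 0.2, 0, 0, 0, -0.5], [-0.69, -0.81, 0.2, 0, 0, 0, -0.5]]

```text
time: 0.85
ee_pos: [0.3653, 0.3057, 0.2156]
tool_rot: [-3.139, 0.0, 2.719]
force: [-0.1, -0.5, -0.3]
gripper_width: 0.403
grasp_force: 0.0
```

>>> apply_moves:
  targets:
    - [[-0.69, -0.81, 0.2, 0, 0, 0, -0.5], [-0.69, -0.81, 0.2, 0, 0, 0, -0.5], [-0.69, -0.81, 0.2, 0, 0, 0, -0.5]]

```text
time: 1.1
ee_pos: [0.3949, 0.2039, 0.1956]
tool_rot: [-3.139, -0.0, 2.719]
force: [0.6, 0.3, 0.0]
gripper_width: 0.268
grasp_force: 0.0
```

>>> apply_moves:
  targets:
    - [[-0.69, -0.81, 0.2, -0.22, -0.056, 0.154, -0.5], [-0.69, -0.81, 0.2, -0.22, -0.056, 0.154, -0.5], [-0.69, -0.81, 0.2, -0.22, -0.056, 0.154, -0.5], [-0.69, -0.81, 0.2, -0.22, -0.056, 0.154, -0.5], [-0.69, -0.81, 0.2, -0.22, -0.056, 0.154, -0.5], [-0.69, -0.81, 0.2, -0.22, -0.056, 0.154, -0.5], [-0.69, -0.81, 0.2, -0.22, -0.056, 0.154, -0.5], [-0.69, -0.81, 0.2, -0.22, -0.056, 0.154, -0.5], [-0.69, -0.81, 0.2, -0.22, -0.056, 0.154, -0.5], [-0.69, -0.81, 0.2, -0.22, -0.056, 0.154, -0.5]]

```text
time: 1.93
ee_pos: [0.441, 0.1062, 0.2165]
tool_rot: [2.482, -0.004, 2.215]
force: [-0.8, 0.7, -0.6]
gripper_width: 0.251
grasp_force: 0.0
```

```bash
python3 - <<'E'
from h import *
st()
h=B(-86,-15,75);R=tool(BY,.7,"in");zt=R.apply([0,0,1])
go((h-zt*.13,R),(h-zt*.06,R),(h-zt*.004,R))
E
```

```text
t 1.93 p [0.441  0.1062 0.2165] rot [ 2.4816 -0.0039  2.215 ] q [-0.38 -0.07  0.24  2.45 -1.04  0.34  1.44] F [-0.8  0.7 -0.6] w 0.251 g 0.0
[0.1, -0.359, 0.254, -0.013, -0.0, -0.002]
[0.099, -0.331, 0.954, -0.013, -0.0, -0.002]
[0.099, -0.308, 1.513, -0.013, -0.0, -0.002]
```

>>> apply_moves:
  targets:
    - [[0.1, -0.33, 0.95, -0.013, 0, 0, -0.5], [0.1, -0.33, 0.95, -0.013, 0, 0, -0.5], [0.1, -0.33, 0.95, -0.013, 0, 0, -0.5], [0.1, -0.33, 0.95, -0.013, 0, 0, -0.5]]

```text
time: 2.27
ee_pos: [0.4588, 0.1137, 0.2153]
tool_rot: [2.463, -0.002, 2.225]
force: [1.2, 0.0, 0.3]
gripper_width: 0.244
grasp_force: 0.0
```

```bash
python3 - <<'E'
from h import *
st()
h=B(-86,-15,75);R=tool(BY,.7,"in");zt=R.apply([0,0,1])
go((h-zt*.06,R),(h-zt*.004,R))
s=grab("side","1");t=grab("top","1")
cv2.imwrite("pics/b1.png",np.hstack([crop(s,240,100,100,110,4),crop(t,165,135,100,110,4)]))
E
```

```text
t 2.27 p [0.4588 0.1137 0.2153] rot [ 2.463  -0.0023  2.2247] q [-0.98 -0.09  0.83  2.45 -1.04  0.3   1.47] F [1.2 0.  0.3] w 0.244 g 0.0
[0.146, -0.486, 0.822, -0.007, -0.002, 0.001]
[0.143, -0.474, 1.382, -0.007, -0.002, 0.001]
```

View pics/b1.png

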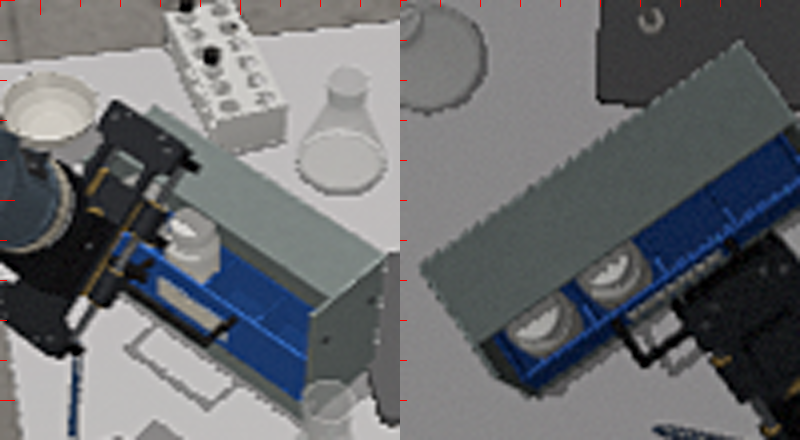

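The grip stands short of the handle, at a joint limit (j4, j5). The bin and both bottles are undisturbed. I'll use less tilt (0.4 rad), which still clears the roof.

```bash
python3 - <<'E'
from h import *
h=B(-86,-32,75);R=tool(BY,.4,"in");zt=R.apply([0,0,1])
go((h-zt*.09,R),(h-zt*.004,R))
E
```

```text
[-0.049, -0.236, 0.547, 0.089, -0.003, 0.003]
[-0.055, -0.473, 1.374, 0.089, -0.003, 0.003]
```

>>> apply_moves:
  targets:
    - [[-0.05, -0.236, 0, 0.089, 0, 0, -0.5], [-0.05, -0.236, 0, 0.089, 0, 0, -0.5], [-0.05, -0.236, 0.547, 0.089, 0, 0, -0.5], [-0.05, -0.236, 0.547, 0.089, 0, 0, -0.5], [-0.05, -0.236, 0.547, 0.089, 0, 0, -0.5], [-0.05, -0.236, 0.547, 0.089, 0, 0, -0.5]]

```text
time: 2.87
ee_pos: [0.4741, 0.1189, 0.1569]
tool_rot: [2.745, -0.003, 2.224]
force: [-0.8, -0.7, 0.2]
gripper_width: 0.251
grasp_force: 0.0
```

```bash
python3 - <<'E'
from h import *
st()
h=B(-86,-32,75);R=tool(BY,.4,"in");zt=R.apply([0,0,1])
go((h-zt*.09,R),(h-zt*.004,R))
E
```

```text
t 2.87 p [0.4741 0.1189 0.1569] rot [ 2.7453 -0.0031  2.224 ] q [-0.85  0.15  0.68  2.32 -0.68  0.44  1.05] F [-0.8 -0.7  0.2] w 0.251 g 0.0
[0.03, 0.022, -0.002, -0.001, -0.002, 0.001]
[0.025, 0.025, 0.858, -0.001, -0.002, 0.001]
```

>>> apply_moves:
  targets:
    - [[0.03, 0.025, 0.3, 0, 0, 0, -0.5], [0.03, 0.025, 0.6, 0, 0, 0, -0.5], [0.03, 0.025, 0.85, 0, 0, 0, -0.5], [0.03, 0.025, 0.85, 0, 0, 0, -0.5], [0.03, 0.025, 0.85, 0, 0, 0, -0.5]]

```text
time: 3.28
ee_pos: [0.4995, 0.1423, 0.0804]
tool_rot: [2.743, -0.006, 2.222]
force: [0.2, -0.4, 0.7]
gripper_width: 0.249
grasp_force: 0.0
```

>>> apply_moves:
  targets:
    - [[0, 0, 0, 0, 0, 0, -1], [0, 0, 0, 0, 0, 0, -1], [0, 0, 0, 0, 0, 0, -1], [0, 0, 0, 0, 0, 0, -1], [0, 0, 0, 0, 0, 0, -1], [0, 0, 0, 0, 0, 0, -1]]
  newtons: 25

```text
time: 3.78
ee_pos: [0.5016, 0.1425, 0.0825]
tool_rot: [2.739, -0.001, 2.222]
force: [-3.4, -3.0, 8.9]
gripper_width: 0.089
grasp_force: 25.0
```

```bash
python3 - <<'E'
from h import *
st()
o=manip.get_obs();p=np.array(o["ee_pos"]);R=Ro.from_euler("xyz",o["tool_rot"])
print("unit frame",Ro.from_euler("z",-BY).apply(p-BO)*1000)
def arm(f): return np.array([-42*np.cos(f)-51*np.sin(f),0,51*np.cos(f)-42*np.sin(f)])
go(*[(p+Ro.from_euler("z",BY).apply(arm(f)-arm(0))/1000,None) for f in np.linspace(.1,.75,9)])
E
```

```text
t 3.78 p [0.5016 0.1425 0.0825] rot [ 2.7395 -0.0009  2.2222] q [-0.49  0.33  0.25  2.3  -1.03  0.27  1.36] F [-3.4 -3.   8.9] w 0.089 g 25.0
unit frame [-86.7726 -32.7662  82.5072]
[0.0, -0.062, 0.022, 0.0, 0.0, 0.0]
[0.0, -0.111, 0.044, 0.0, 0.0, 0.0]
[0.0, -0.158, 0.07, 0.0, 0.0, 0.0]
[0.0, -0.203, 0.1, 0.0, 0.0, 0.0]
[0.0, -0.245, 0.133, 0.0, 0.0, 0.0]
[0.0, -0.284, 0.17, 0.0, 0.0, 0.0]
[0.0, -0.32, 0.21, 0.0, 0.0, 0.0]
[0.0, -0.353, 0.252, 0.0, 0.0, 0.0]
[0.0, -0.382, 0.297, 0.0, 0.0, 0.0]
```

>>> apply_moves:
  targets:
    - [[0, -0.06, 0.02, 0, 0, 0, -1], [0, -0.11, 0.045, 0, 0, 0, -1], [0, -0.16, 0.07, 0, 0, 0, -1], [0, -0.2, 0.1, 0, 0, 0, -1], [0, -0.245, 0.135, 0, 0, 0, -1], [0, -0.285, 0.17, 0, 0, 0, -1], [0, -0.32, 0.21, 0, 0, 0, -1], [0, -0.355, 0.25, 0, 0, 0, -1], [0, -0.37, 0.27, 0, 0, 0, -1], [0, -0.37, 0.27, 0, 0, 0, -1], [0, -0.37, 0.27, 0, 0, 0, -1]]

```text
time: 4.7
ee_pos: [0.4875, 0.1314, 0.0577]
tool_rot: [2.76, -0.018, 2.234]
force: [-1.7, 6.7, 4.5]
gripper_width: 0.093
grasp_force: 25.0
```

```bash
python3 - <<'E'
from h import *
st()
p=np.array(manip.get_obs()["ee_pos"]);print("unit frame",Ro.from_euler("z",-BY).apply(p-BO)*1000)
E
```

```text
t 4.7 p [0.4875 0.1314 0.0577] rot [ 2.7597 -0.0176  2.2341] q [-0.3   0.36  0.06  2.32 -1.04  0.22  1.41] F [-1.7  6.7  4.5] w 0.093 g 25.0
unit frame [-104.6691  -33.1223   57.7197]
```

```bash
python3 - <<'E'
from h import *
R=tool(BY,.27,"in")
go((B(-105.5,-33,52),R),(B(-108,-33,48),R),(B(-110,-33,43),R))
E
```

```text
[0.0, -0.029, 0.05, 0.036, -0.007, 0.003]
[0.0, -0.067, 0.078, 0.036, -0.007, 0.003]
[-0.001, -0.104, 0.117, 0.036, -0.007, 0.003]
```

>>> apply_moves:
  targets:
    - [[0, 0, 0.02, 0.036, -0.005, 0.003, -1], [0, -0.03, 0.05, 0.036, -0.005, 0.003, -1], [0, -0.07, 0.08, 0.036, -0.005, 0.003, -1], [0, -0.1, 0.12, 0.036, -0.005, 0.003, -1], [0, -0.1, 0.12, 0.036, -0.005, 0.003, -1], [0, -0.1, 0.12, 0.036, -0.005, 0.003, -1]]

```text
time: 5.2
ee_pos: [0.4843, 0.1294, 0.0427]
tool_rot: [2.873, -0.005, 2.22]
force: [0.5, 9.5, -1.5]
gripper_width: 0.095
grasp_force: 25.0
```

```bash
python3 - <<'E'
from h import *
st()
p=np.array(manip.get_obs()["ee_pos"]);print("unit frame",Ro.from_euler("z",-BY).apply(p-BO)*1000)
E
```

```text
t 5.2 p [0.4843 0.1294 0.0427] rot [ 2.8727 -0.0047  2.2205] q [-0.54  0.41  0.31  2.29 -0.83  0.31  1.16] F [ 0.5  9.5 -1.5] w 0.095 g 25.0
unit frame [-108.4677  -32.7426   42.7297]
```

>>> apply_moves:
  targets:
    - [[0, -0.03, 0.05, 0, 0, 0, -1], [0, -0.03, 0.05, 0, 0, 0, -1], [0, -0.03, 0.05, 0, 0, 0, -1], [0, 0, 0.0, 0, 0, 0, -0.55], [0, 0, 0.0, 0, 0, 0, -0.55], [0, 0, 0, 0, 0, 0, -0.55], [0, 0, -0.3, 0, 0, 0, -0.55], [0, 0, -0.7, 0, 0, 0, -0.55], [0, 0, -1, 0, 0, 0, -0.55], [0, 0, -1, 0, 0, 0, -0.55]]

```text
time: 6.03
ee_pos: [0.4654, 0.1071, 0.1422]
tool_rot: [2.867, 0.001, 2.21]
force: [0.7, 0.4, -0.3]
gripper_width: 0.226
grasp_force: 0.0
```

>>> apply_moves:
  targets:
    - [[0.2, -0.5, -0.8, 0.086, 0, 0, -0.55], [0.4, -1, -0.8, 0.086, 0, 0, -0.55], [0.4, -1, -0.8, 0.086, 0, 0, -0.55], [0.4, -1, -0.8, 0.086, 0, 0, -0.55]]

```text
time: 6.37
ee_pos: [0.3442, 0.0693, 0.189]
tool_rot: [-3.135, 0.0, 2.214]
force: [-0.3, 0.9, 0.5]
gripper_width: 0.228
grasp_force: 0.0
```

```bash
python3 - <<'E'
from h import *
st()
s=grab("side","2");t=grab("top","2")
cv2.imwrite("pics/b2.png",np.hstack([crop(s,240,110,100,110,4),crop(t,165,135,100,110,4)]))
E
```

```text
t 6.37 p [0.3442 0.0693 0.189 ] rot [-3.1349  0.0003  2.2136] q [-1.08 -0.06  0.75  2.32  0.06  0.88  0.27] F [-0.3  0.9  0.5] w 0.228 g 0.0
```

View pics/b2.png

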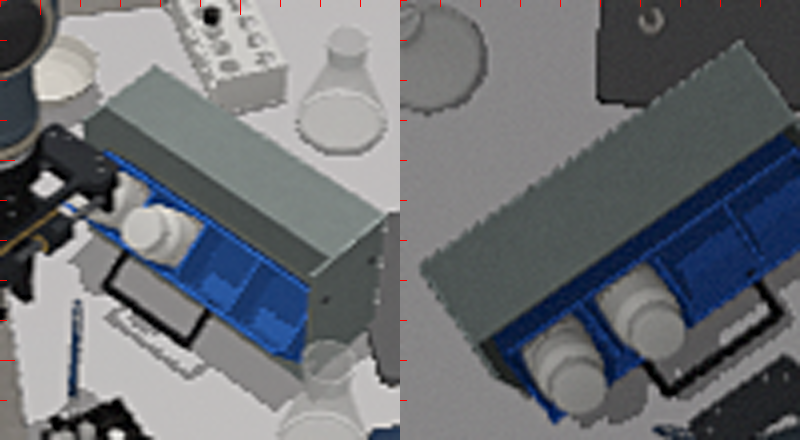

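The bin stands fully out, with the caps leaning over its front wall: cap 1 at top (210,232), cap 2 at top (229,217) and side (277,168). Now I measure the shaker more closely.

```bash
python3 - <<'E'
from h import *
s=cv2.imread("pics/side0.png");t=cv2.imread("pics/top0.png")
print("cap pred",[proj(n,B(-81,y,110)).round(1) for y in(93,31) for n in("top","side")])
print("tri cap2",tri((277,168),(229.3,217.5))[0],B(-81,31,110))
cv2.imwrite("pics/shk2.png",np.vstack([np.hstack([crop(s,290,255,66,50,6),crop(t,355,180,66,50,6)]),np.hstack([crop(s,300,285,66,50,6),crop(t,395,170,66,50,6)])]))
E
```

```text
cap pred [array([210.6, 231.8]), array([262.1, 157.4]), array([229. , 218.9]), array([274.7, 166.3])]
tri cap2 [0.4744 0.1976 0.099 ] [0.4677 0.1968 0.11  ]
```

View pics/shk2.png

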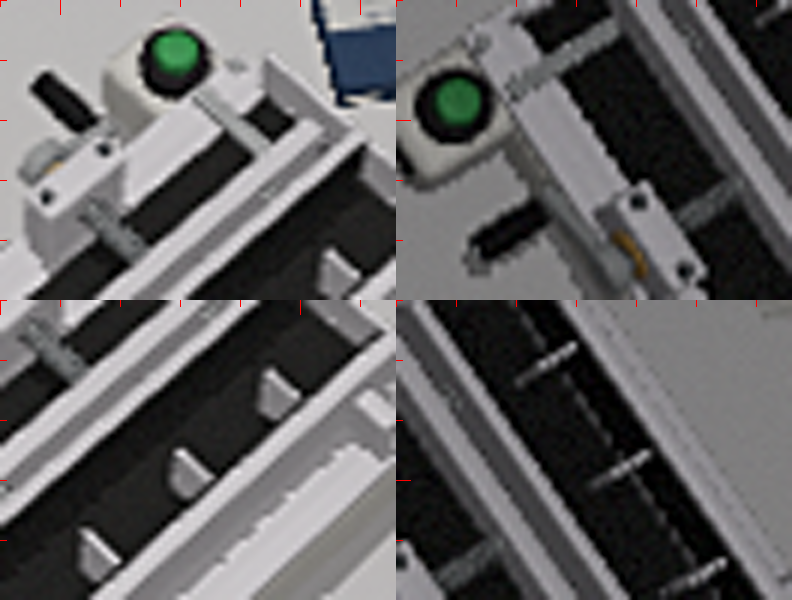

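```bash
sed -i 's/SO=np.array(\[.509/SO=np.array([.5085/' h.py; cat >> h.py <<'E'
RK=min((tool(SY,.25,c) for c in("x","-x")),key=lambda r:-r.as_matrix()[:,1]@S(0,1000,0)+0*1)
RK=[r for r in (tool(SY,.25,c) for c in("x","-x")) if r.as_matrix()[:,1]@(S(0,1000,0)-SO)>0][0]
def knob(a,dx=-8,dz=7): return S(-99-10*a/2/np.pi+dx,44*np.sin(a),94+44*np.cos(a)+dz)
def shk(): 
    p=np.array(manip.get_obs()["ee_pos"]);return Ro.from_euler("z",-SY).apply(p-SO)*1000
E
python3 - <<'E'
from h import *
k=knob(2.0);print(k)
go((k+[0,0,.09],RK),(k,RK))
E
```

```text
[ 0.4798 -0.2053  0.0827]
[-3.022, -0.55, 0.146, 0.001, -0.081, 0.015]
[-3.026, -0.546, 1.046, 0.001, -0.081, 0.015]
```

>>> apply_moves:
  targets:
    - [[-0.755, -0.14, 0, 0, 0, 0, -0.1], [-0.755, -0.14, 0, 0, 0, 0, -0.1]]

```text
time: 6.63
ee_pos: [0.3801, 0.0009, 0.1889]
tool_rot: [-3.141, -0.001, 2.218]
force: [2.1, 0.7, 0.2]
gripper_width: 0.308
grasp_force: 0.0
```

>>> apply_moves:
  targets:
    - [[-0.755, -0.14, 0, 0, 0, 0, -0.1], [-0.755, -0.14, 0, 0, 0, 0, -0.1]]

```text
time: 6.8
ee_pos: [0.4148, -0.0702, 0.1889]
tool_rot: [-3.14, 0.001, 2.213]
force: [1.1, 1.3, -0.0]
gripper_width: 0.415
grasp_force: 0.0
```

>>> apply_moves:
  targets:
    - [[-0.755, -0.14, 0, 0, 0, 0, -0.1], [-0.755, -0.14, 0, 0, 0, 0, -0.1]]

```text
time: 6.97
ee_pos: [0.4488, -0.1396, 0.1882]
tool_rot: [-3.137, 0.002, 2.212]
force: [0.4, 0.6, 0.1]
gripper_width: 0.443
grasp_force: 0.0
```

>>> apply_moves:
  targets:
    - [[-0.755, -0.14, 0, 0, -0.081, 0.015, -0.1], [-0.755, -0.14, 0, 0, -0.081, 0.015, -0.1], [-0.755, -0.14, 0, 0, -0.081, 0.015, -0.1], [-0.755, -0.14, 0, 0, -0.081, 0.015, -0.1]]

```text
time: 7.3
ee_pos: [0.4806, -0.2061, 0.1878]
tool_rot: [-3.141, 0.253, 2.165]
force: [0.4, 1.2, -0.4]
gripper_width: 0.45
grasp_force: 0.0
```

```bash
python3 - <<'E'
from h import *
st();k=knob(2.0);go((k+[0,0,.05],RK),(k,RK));print(shk())
s=grab("side","3");t=grab("top","3")
cv2.imwrite("pics/k3.png",np.hstack([crop(s,250,220,100,100,4),crop(t,340,170,100,100,4)]))
E
```

```text
t 7.3 p [ 0.4806 -0.2061  0.1878] rot [-3.1408  0.2532  2.1648] q [-0.65  0.3   1.06  2.13 -0.19  0.66  1.09] F [ 0.4  1.2 -0.4] w 0.45 g 0.0
[0.149, -0.002, 0.531, -0.0, 0.001, -0.001]
[0.274, -0.002, 1.015, -0.0, 0.001, -0.001]
[-109.0838   40.2489  187.8216]
```

View pics/k3.png

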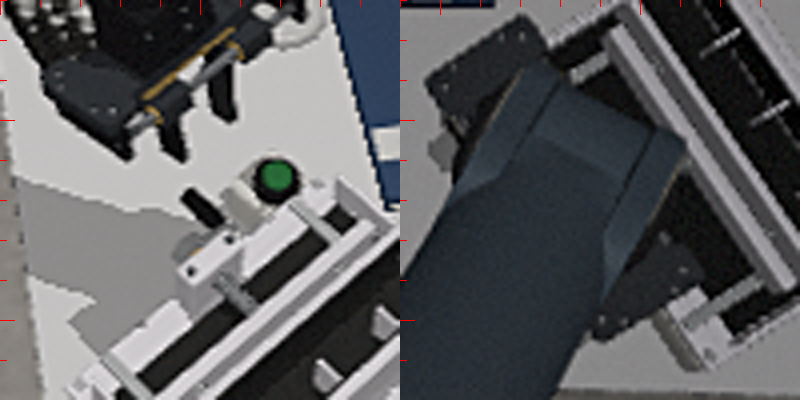

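The fingers hang above the knob, which is at side (301,272), and the tool matches the shaker's axes. Now down and grip.

>>> apply_moves:
  targets:
    - [[0.1, 0, 0.36, 0, 0, 0, -0.1], [0.19, 0, 0.7, 0, 0, 0, -0.1], [0.25, 0, 0.93, 0, 0, 0, -0.1], [0.27, 0, 1, 0, 0, 0, -0.1], [0.27, 0, 1, 0, 0, 0, -0.1], [0.27, 0, 1, 0, 0, 0, -0.1]]

```text
time: 7.9
ee_pos: [0.4818, -0.2047, 0.0862]
tool_rot: [3.139, 0.254, 2.166]
force: [0.0, -0.2, 0.1]
gripper_width: 0.448
grasp_force: 0.0
```

>>> apply_moves:
  targets:
    - [[0, 0, 0, 0, 0, 0, -1], [0, 0, 0, 0, 0, 0, -1], [0, 0, 0, 0, 0, 0, -1], [0, 0, 0, 0, 0, 0, -1], [0, 0, 0, 0, 0, 0, -1], [0, 0, 0, 0, 0, 0, -1]]
  newtons: 10

```text
time: 8.4
ee_pos: [0.4811, -0.2047, 0.0857]
tool_rot: [3.139, 0.254, 2.166]
force: [-1.4, -0.7, 0.7]
gripper_width: 0.185
grasp_force: 10.0
```

```bash
python3 - <<'E'
from h import *
st();print(shk());p=np.array(manip.get_obs()["ee_pos"])
# rows for the next: half turn opening
a=2.0
go(*[(p+knob(x)-knob(a),None) for x in a+np.arange(1,25)*np.pi/12])
E
```

```text
t 8.4 p [ 0.4811 -0.2047  0.0857] rot [3.1392 0.2541 2.1658] q [-0.42  0.45  0.81  2.21 -0.41  0.43  1.26] F [-1.4 -0.7  0.7] w 0.185 g 10.0
[-109.9806   41.5013   85.7386]
[0.028, -0.061, 0.093, 0.0, 0.0, 0.0]
[0.052, -0.146, 0.167, 0.0, 0.0, 0.0]
[0.07, -0.247, 0.218, 0.0, 0.0, 0.0]
[0.08, -0.359, 0.242, 0.0, 0.0, 0.0]
[0.083, -0.474, 0.236, 0.0, 0.0, 0.0]
[0.078, -0.584, 0.202, 0.0, 0.0, 0.0]
[0.067, -0.681, 0.142, 0.0, 0.0, 0.0]
[0.05, -0.759, 0.059, 0.0, 0.0, 0.0]
[0.028, -0.812, -0.04, 0.0, 0.0, 0.0]
[0.004, -0.838, -0.149, 0.0, 0.0, 0.0]
[-0.021, -0.833, -0.262, 0.0, 0.0, 0.0]
[-0.044, -0.799, -0.369, 0.0, 0.0, 0.0]
[-0.065, -0.738, -0.464, 0.0, 0.0, 0.0]
[-0.08, -0.654, -0.54, 0.0, 0.0, 0.0]
[-0.09, -0.552, -0.593, 0.0, 0.0, 0.0]
[-0.092, -0.44, -0.619, 0.0, 0.0, 0.0]
[-0.087, -0.325, -0.616, 0.0, 0.0, 0.0]
[-0.074, -0.216, -0.584, 0.0, 0.0, 0.0]
[-0.055, -0.118, -0.526, 0.0, 0.0, 0.0]
[-0.03, -0.04, -0.445, 0.0, 0.0, 0.0]
[0.0, 0.013, -0.348, 0.0, 0.0, 0.0]
[0.032, 0.038, -0.24, 0.0, 0.0, 0.0]
[0.065, 0.034, -0.13, 0.0, 0.0, 0.0]
[0.097, -0.0, -0.025, 0.0, 0.0, 0.0]
```

>>> apply_moves:
  targets:
    - [[0.03, -0.06, 0.09, 0, 0, 0, -1], [0.05, -0.146, 0.167, 0, 0, 0, -1], [0.07, -0.247, 0.218, 0, 0, 0, -1], [0.08, -0.36, 0.24, 0, 0, 0, -1], [0.083, -0.474, 0.236, 0, 0, 0, -1], [0.078, -0.584, 0.2, 0, 0, 0, -1]]

```text
time: 8.9
ee_pos: [0.432, -0.2347, 0.0642]
tool_rot: [3.138, 0.254, 2.167]
force: [1.4, 4.4, 5.9]
gripper_width: 0.185
grasp_force: 10.0
```

```bash
python3 - <<'E'
from h import *
st();print(shk(),"knob offsets y,z",44*np.sin(2+np.pi/2),44*np.cos(2+np.pi/2))
E
```

```text
t 8.9 p [ 0.432  -0.2347  0.0642] rot [3.1379 0.2536 2.1666] q [-0.26  0.43  0.72  2.3  -0.44  0.33  1.38] F [1.4 4.4 5.9] w 0.185 g 10.0
[-112.662   -15.9924   64.2339] knob offsets y,z -18.310460808074264 -40.009086780329994
```

>>> apply_moves:
  targets:
    - [[-0.011, -0.097, -0.06, 0, 0, 0, -1], [-0.028, -0.175, -0.143, 0, 0, 0, -1], [-0.05, -0.228, -0.242, 0, 0, 0, -1], [-0.074, -0.254, -0.351, 0, 0, 0, -1], [-0.099, -0.249, -0.464, 0, 0, 0, -1], [-0.122, -0.215, -0.571, 0, 0, 0, -1], [-0.143, -0.154, -0.666, 0, 0, 0, -1], [-0.158, -0.07, -0.742, 0, 0, 0, -1], [-0.168, 0.032, -0.795, 0, 0, 0, -1], [-0.17, 0.144, -0.821, 0, 0, 0, -1], [-0.165, 0.259, -0.818, 0, 0, 0, -1], [-0.152, 0.368, -0.786, 0, 0, 0, -1]]

```text
time: 9.9
ee_pos: [0.4601, -0.2097, 0.1445]
tool_rot: [3.138, 0.254, 2.166]
force: [0.1, -0.9, 0.3]
gripper_width: 0.182
grasp_force: 10.0
```

>>> apply_moves:
  targets:
    - [[0.019, 0.098, 0.058, 0, 0, 0, -1], [0.044, 0.176, 0.139, 0, 0, 0, -1], [0.074, 0.229, 0.236, 0, 0, 0, -1], [0.106, 0.254, 0.344, 0, 0, 0, -1], [0.139, 0.25, 0.454, 0, 0, 0, -1], [0.171, 0.216, 0.559, 0, 0, 0, -1], [0.199, 0.155, 0.652, 0, 0, 0, -1], [0.223, 0.07, 0.726, 0, 0, 0, -1], [0.241, -0.031, 0.777, 0, 0, 0, -1], [0.251, -0.143, 0.801, 0, 0, 0, -1], [0.254, -0.258, 0.795, 0, 0, 0, -1], [0.249, -0.368, 0.761, 0, 0, 0, -1]]

```text
time: 10.9
ee_pos: [0.4264, -0.2266, 0.0635]
tool_rot: [3.139, 0.254, 2.167]
force: [1.3, 4.5, 7.4]
gripper_width: 0.18
grasp_force: 10.0
```

```bash
python3 - <<'E'
from h import *
st();print(shk())
s=grab("side","4")
cv2.imwrite("pics/k4.png",crop(s,250,220,130,140,4))
E
```

```text
t 10.9 p [ 0.4264 -0.2266  0.0635] rot [3.1389 0.2537 2.1666] q [-0.28  0.42  0.72  2.32 -0.43  0.32  1.36] F [1.3 4.5 7.4] w 0.18 g 10.0
[-122.5297  -16.0705   63.5474]
```

View pics/k4.png

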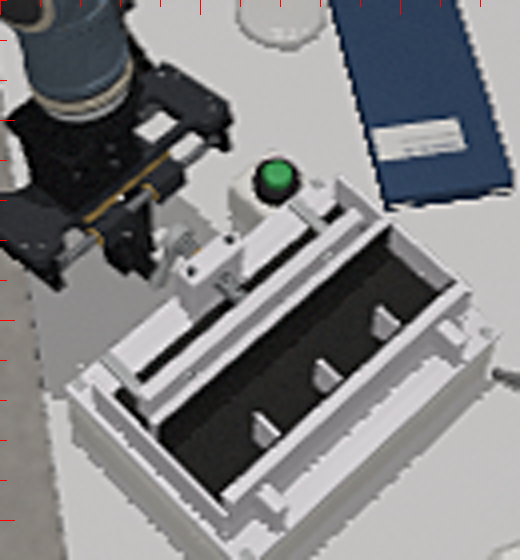

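The gap is clearly wider and the knob is still held. I'll wind another turn and a half.

>>> apply_moves:
  targets:
    - [[-0.011, -0.097, -0.06, 0, 0, 0, -1], [-0.028, -0.175, -0.143, 0, 0, 0, -1], [-0.05, -0.228, -0.242, 0, 0, 0, -1], [-0.074, -0.254, -0.351, 0, 0, 0, -1], [-0.099, -0.249, -0.464, 0, 0, 0, -1], [-0.122, -0.215, -0.571, 0, 0, 0, -1], [-0.143, -0.154, -0.666, 0, 0, 0, -1], [-0.158, -0.07, -0.742, 0, 0, 0, -1], [-0.168, 0.032, -0.795, 0, 0, 0, -1], [-0.17, 0.144, -0.821, 0, 0, 0, -1], [-0.165, 0.259, -0.818, 0, 0, 0, -1], [-0.152, 0.368, -0.786, 0, 0, 0, -1]]

```text
time: 11.95
ee_pos: [0.4544, -0.2016, 0.1439]
tool_rot: [3.139, 0.254, 2.166]
force: [0.2, -1.4, -0.7]
gripper_width: 0.187
grasp_force: 10.0
```

>>> apply_moves:
  targets:
    - [[0.019, 0.098, 0.058, 0, 0, 0, -1], [0.044, 0.176, 0.139, 0, 0, 0, -1], [0.074, 0.229, 0.236, 0, 0, 0, -1], [0.106, 0.254, 0.344, 0, 0, 0, -1], [0.139, 0.25, 0.454, 0, 0, 0, -1], [0.171, 0.216, 0.559, 0, 0, 0, -1], [0.199, 0.155, 0.652, 0, 0, 0, -1], [0.223, 0.07, 0.726, 0, 0, 0, -1], [0.241, -0.031, 0.777, 0, 0, 0, -1], [0.251, -0.143, 0.801, 0, 0, 0, -1], [0.254, -0.258, 0.795, 0, 0, 0, -1], [0.249, -0.368, 0.761, 0, 0, 0, -1]]

```text
time: 12.95
ee_pos: [0.4209, -0.2183, 0.0632]
tool_rot: [3.139, 0.254, 2.167]
force: [2.3, 3.2, 6.0]
gripper_width: 0.183
grasp_force: 10.0
```

>>> apply_moves:
  targets:
    - [[-0.011, -0.097, -0.06, 0, 0, 0, -1], [-0.028, -0.175, -0.143, 0, 0, 0, -1], [-0.05, -0.228, -0.242, 0, 0, 0, -1], [-0.074, -0.254, -0.351, 0, 0, 0, -1], [-0.099, -0.249, -0.464, 0, 0, 0, -1], [-0.122, -0.215, -0.571, 0, 0, 0, -1], [-0.143, -0.154, -0.666, 0, 0, 0, -1], [-0.158, -0.07, -0.742, 0, 0, 0, -1], [-0.168, 0.032, -0.795, 0, 0, 0, -1], [-0.17, 0.144, -0.821, 0, 0, 0, -1], [-0.165, 0.259, -0.818, 0, 0, 0, -1], [-0.152, 0.368, -0.786, 0, 0, 0, -1]]

```text
time: 13.95
ee_pos: [0.4486, -0.1934, 0.1437]
tool_rot: [3.139, 0.254, 2.166]
force: [0.1, -1.7, -2.4]
gripper_width: 0.183
grasp_force: 10.0
```

>>> apply_moves:
  targets:
    - [[0, 0, 0, 0, 0, 0, -1], [0, 0, 0, 0, 0, 0, -0.1], [0, 0, 0, 0, 0, 0, -0.1], [0, 0, 0, 0, 0, 0, -0.1], [0, 0, 0, 0, 0, 0, -0.1]]

```text
time: 14.37
ee_pos: [0.4469, -0.1941, 0.1437]
tool_rot: [3.14, 0.253, 2.165]
force: [0.3, -0.2, 0.1]
gripper_width: 0.394
grasp_force: 0.0
```

```bash
python3 - <<'E'
from h import *
st();print(shk())
E
```

```text
t 14.37 p [ 0.4469 -0.1941  0.1437] rot [3.1398 0.2529 2.1648] q [-0.63  0.3   1.01  2.24 -0.21  0.53  1.1 ] F [ 0.3 -0.2  0.1] w 0.394 g 0.0
[-137.9093   19.0777  143.7279]
```

```bash
cat >> h.py <<'E'
RB=tool(BY,.3,"x")
def bt(y,h,f=.7): # point on a bottle's axis, bin tilted f
    c,s=np.cos(f),np.sin(f);return B(-44+26.5*c-(6+h)*s,y,24+26.5*s+(6+h)*c)
E
python3 - <<'E'
from h import *
z=RB.apply([0,0,1])
for y in(31,93):
    t=bt(y,72)-z*.014;print(t);go((t-z*.08,RB),(t,RB))
print(np.array(RB.as_euler("xyz")))
p=np.array(manip.get_obs()["ee_pos"]);print(RK.apply([0,0,1]))
E
```

```text
[0.47   0.1986 0.1141]
[2.896, 2.156, -1.228, -0.011, 0.14, 0.488]
[3.1, 2.39, -0.491, -0.011, 0.14, 0.488]
[0.4326 0.248  0.1141]
[3.496, 2.123, -1.383, -0.011, 0.14, 0.488]
[3.699, 2.357, -0.646, -0.011, 0.14, 0.488]
[ 3.1416 -0.3     0.648 ]
[ 0.1388 -0.2048 -0.9689]
```

>>> apply_moves:
  targets:
    - [[0, 0, -0.3, 0, 0, 0, 0.15], [0, 0, -0.7, 0, 0, 0, 0.15], [0, 0, -0.8, 0, 0, 0, 0.15]]

```text
time: 14.62
ee_pos: [0.4357, -0.1786, 0.2223]
tool_rot: [-3.141, 0.255, 2.163]
force: [0.4, 0.8, -0.1]
gripper_width: 0.543
grasp_force: 0.0
```

>>> apply_moves:
  targets:
    - [[0.965, 0.72, -0.15, 0, 0, 0, 0.15], [0.965, 0.72, -0.15, 0, 0, 0, 0.15], [0.965, 0.72, -0.15, 0, 0, 0, 0.15], [0.965, 0.72, -0.15, 0, 0, 0, 0.15]]

```text
time: 14.95
ee_pos: [0.4418, -0.0495, 0.2114]
tool_rot: [3.138, 0.252, 2.177]
force: [-0.4, 0.4, -0.3]
gripper_width: 0.575
grasp_force: 0.0
```

>>> apply_moves:
  targets:
    - [[0.965, 0.72, -0.15, 0, 0, 0, 0.15], [0.965, 0.72, -0.15, 0, 0, 0, 0.15], [0.965, 0.72, -0.15, 0, 0, 0, 0.15], [0.965, 0.72, -0.15, 0, 0, 0, 0.15]]

```text
time: 15.28
ee_pos: [0.4471, 0.0714, 0.2019]
tool_rot: [3.138, 0.254, 2.177]
force: [0.5, -0.4, 0.5]
gripper_width: 0.572
grasp_force: 0.0
```

>>> apply_moves:
  targets:
    - [[0.5, 0.4, -0.5, -0.011, 0.14, 0.488, 0.15], [0.5, 0.4, -0.5, -0.011, 0.14, 0.488, 0.15], [0.5, 0.4, -0.5, -0.011, 0.14, 0.488, 0.15], [0.5, 0.4, -0.5, -0.011, 0.14, 0.488, 0.15], [0.5, 0.4, -0.5, -0.011, 0.14, 0.488, 0.15], [0.5, 0.4, -0.5, -0.011, 0.14, 0.488, 0.15], [0.5, 0.4, -0.5, -0.011, 0.14, 0.488, 0.15], [0.5, 0.4, -0.5, -0.011, 0.14, 0.488, 0.15], [0.5, 0.4, -0.5, -0.011, 0.14, 0.488, 0.15], [0.5, 0.4, -0.5, -0.011, 0.14, 0.488, 0.15], [0.5, 0.4, -0.5, -0.011, 0.14, 0.488, 0.15], [0.5, 0.4, -0.5, -0.011, 0.14, 0.488, 0.15]]

```text
time: 16.28
ee_pos: [0.4452, 0.1362, 0.238]
tool_rot: [3.118, -0.274, 0.737]
force: [0.3, 0.5, 0.4]
gripper_width: 0.572
grasp_force: 0.0
```

```bash
python3 - <<'E'
from h import *
st();z=RB.apply([0,0,1]);t=bt(31,72)-z*.014;go((t-z*.08,RB),(t,RB))
E
```

```text
t 16.28 p [0.4452 0.1362 0.238 ] rot [ 3.1183 -0.2741  0.737 ] q [-1.48 -0.1   1.12  2.21  0.01  0.71 -1.2 ] F [0.3 0.5 0.4] w 0.572 g 0.0
[0.225, -0.33, 0.549, -0.001, 0.008, 0.027]
[0.245, -0.327, 1.349, -0.001, 0.008, 0.027]
```

Feasible configuration. To the pre-grasp, then look.

>>> apply_moves:
  targets:
    - [[0.225, -0.33, 0.55, 0, 0.008, 0.027, 0.15], [0.225, -0.33, 0.55, 0, 0.008, 0.027, 0.15], [0.225, -0.33, 0.55, 0, 0.008, 0.027, 0.15], [0.225, -0.33, 0.55, 0, 0.008, 0.027, 0.15]]

```text
time: 16.62
ee_pos: [0.4496, 0.1853, 0.1885]
tool_rot: [3.139, -0.294, 0.658]
force: [-0.4, -0.0, 0.2]
gripper_width: 0.576
grasp_force: 0.0
```

```bash
python3 - <<'E'
from h import *
st();z=RB.apply([0,0,1]);t=bt(31,72)-z*.014;go((t,RB))
s=grab("side","5");t=grab("top","5")
cv2.imwrite("pics/b5.png",np.hstack([crop(s,240,110,100,110,4),crop(t,165,155,100,110,4)]))
E
```

```text
t 16.62 p [0.4496 0.1853 0.1885] rot [ 3.1387 -0.294   0.6582] q [-1.47  0.15  1.15  2.25 -0.41  0.59 -0.94] F [-0.4 -0.   0.2] w 0.576 g 0.0
[0.017, 0.018, 0.783, -0.0, 0.002, 0.003]
```

View pics/b5.png

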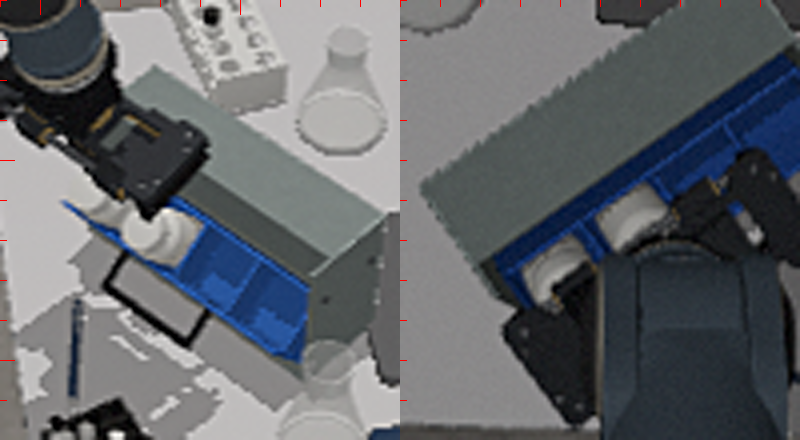

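The gripper hangs over cap 2, at side (276,168), with the bottles and bin in place. Descending.

>>> apply_moves:
  targets:
    - [[0.017, 0.018, 0.3, 0, 0, 0, 0.15], [0.017, 0.018, 0.55, 0, 0, 0, 0.15], [0.017, 0.018, 0.7, 0, 0, 0, 0.15], [0.017, 0.018, 0.78, 0, 0, 0, 0.15], [0.017, 0.018, 0.78, 0, 0, 0, 0.15]]

```text
time: 17.13
ee_pos: [0.4716, 0.1978, 0.1161]
tool_rot: [3.141, -0.298, 0.656]
force: [-0.0, -0.5, 0.8]
gripper_width: 0.578
grasp_force: 0.0
```

>>> apply_moves:
  targets:
    - [[0, 0, 0, 0, 0, 0, -0.6], [0, 0, 0, 0, 0, 0, -0.6], [0, 0, 0, 0, 0, 0, -0.6], [0, 0, 0, 0, 0, 0, -0.6], [0, 0, 0, 0, 0, 0, -0.6]]
  newtons: 35

```text
time: 17.55
ee_pos: [0.4721, 0.1987, 0.1175]
tool_rot: [3.141, -0.301, 0.656]
force: [-2.5, -3.2, 7.3]
gripper_width: 0.433
grasp_force: 35.0
```

```bash
python3 - <<'E'
from h import *
st()
E
```

```text
t 17.55 p [0.4721 0.1987 0.1175] rot [ 3.1406 -0.3007  0.656 ] q [-1.16  0.34  0.86  2.26 -0.8   0.48 -0.58] F [-2.5 -3.2  7.3] w 0.433 g 35.0
```

```bash
python3 - <<'E'
from h import *
p=np.array(manip.get_obs()["ee_pos"]);up=bt(31,1000)-bt(31,0);
go((p+up*.05,None),(p+up*.1,None),(p+up*.1+[0,0,.08],None))
E
```

```text
[-0.194, -0.002, -0.461, 0.0, 0.0, 0.0]
[-0.389, -0.004, -0.921, 0.0, 0.0, 0.0]
[-0.152, -0.004, -1.685, 0.0, 0.0, 0.0]
```

>>> apply_moves:
  targets:
    - [[-0.06, 0, -0.15, 0, 0, 0, -0.6], [-0.13, 0, -0.3, 0, 0, 0, -0.6], [-0.2, 0, -0.46, 0, 0, 0, -0.6], [-0.26, 0, -0.62, 0, 0, 0, -0.6], [-0.33, 0, -0.78, 0, 0, 0, -0.6], [-0.36, 0, -0.85, 0, 0, 0, -0.6], [-0.3, 0, -1, 0, 0, 0, -0.6]]

```text
time: 18.13
ee_pos: [0.4224, 0.1621, 0.2006]
tool_rot: [-3.141, -0.292, 0.656]
force: [-0.7, 0.3, -0.8]
gripper_width: 0.431
grasp_force: 35.0
```

```bash
python3 - <<'E'
from h import *
st()
s=grab("side","6");t=grab("top","6")
cv2.imwrite("pics/b6.png",np.hstack([crop(s,230,80,100,140,4),crop(t,165,155,100,140,4)]))
# placing: bottle at S(47,30,70), tool tilt -.4; yaw choices
for c in ("x","-x"):
  for yaw in (BY,0,-.3,-.6,SY):
    R=tool(yaw,-.4,c);o=manip.get_obs();r=Ro.from_euler("xyz",o["tool_rot"]);print(c,yaw,((r.inv()*R).as_rotvec()/np.pi).round(3))
E
```

```text
t 18.13 p [0.4224 0.1621 0.2006] rot [-3.1412 -0.2922  0.656 ] q [-1.64 -0.07  1.23  2.3  -0.01  0.59 -1.31] F [-0.7  0.3 -0.8] w 0.431 g 35.0
x 0.648 [-0.001 -0.224  0.004]
x 0 [ 0.009 -0.215  0.214]
x -0.3 [ 0.014 -0.206  0.311]
x -0.6 [ 0.018 -0.192  0.408]
x -0.975 [ 0.024 -0.17   0.528]
-x 0.648 [ 0.344 -0.002 -0.935]
-x 0 [ 0.272  0.011 -0.742]
-x -0.3 [ 0.239  0.016 -0.653]
-x -0.6 [ 0.206  0.02  -0.563]
-x -0.975 [ 0.165  0.023 -0.451]
```

View pics/b6.png

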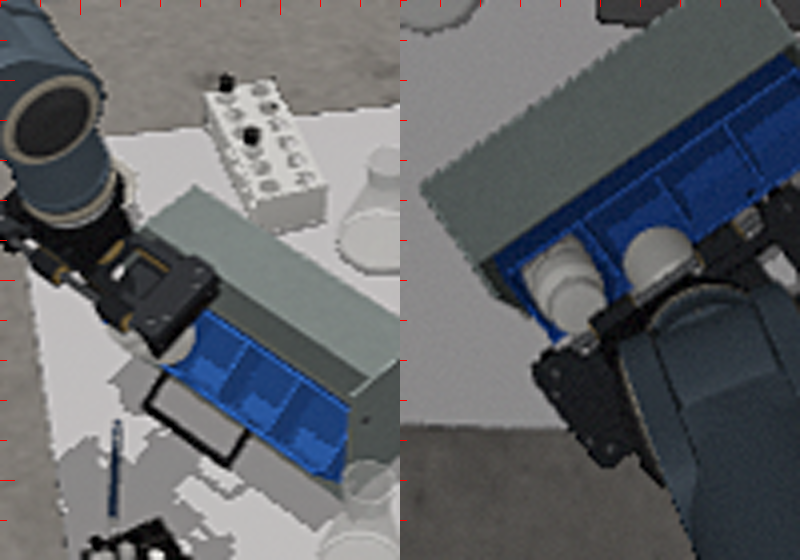

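Bottle 2 is out of the bin and held: its body shows at top (330,220 in the crop's blue area), and bottle 1 is still in its compartment. Now to station y=+30.

```bash
cat >> h.py <<'E'
RP=tool(-.6,-.4,"x")
def place(x,y,h=73,base=70): return S(x,y,base+h)-RP.apply([0,0,1])*.014
E
python3 - <<'E'
from h import *
q=place(38,30)+[0,0,.07];print(q);go((q,RP))
E
```

```text
[ 0.5592 -0.3367  0.2259]
[-1.854, 4.779, -0.831, 0.018, -0.192, 0.408]
```

>>> apply_moves:
  targets:
    - [[-0.37, 0.5, -0.35, 0, 0, 0, -0.6], [-0.37, 0.955, -0.35, 0, 0, 0, -0.6], [-0.37, 0.955, -0.35, 0, 0, 0, -0.6], [-0.37, 0.955, -0.35, 0, 0, 0, -0.6]]

```text
time: 18.57
ee_pos: [0.4495, 0.0553, 0.2258]
tool_rot: [-3.14, -0.301, 0.648]
force: [-0.0, 0.4, -1.6]
gripper_width: 0.431
grasp_force: 35.0
```

>>> apply_moves:
  targets:
    - [[-0.37, 0.955, -0.35, 0, 0, 0, -0.6], [-0.37, 0.955, -0.35, 0, 0, 0, -0.6], [-0.37, 0.955, -0.35, 0, 0, 0, -0.6], [-0.37, 0.955, -0.35, 0, 0, 0, -0.6]]

```text
time: 18.9
ee_pos: [0.47, -0.0446, 0.2476]
tool_rot: [3.141, -0.3, 0.657]
force: [-0.4, 0.3, -1.0]
gripper_width: 0.431
grasp_force: 35.0
```

>>> apply_moves:
  targets:
    - [[-0.37, 0.955, -0.1, 0, 0, 0, -0.6], [-0.37, 0.955, -0.1, 0, 0, 0, -0.6], [-0.37, 0.955, -0.1, 0, 0, 0, -0.6], [-0.37, 0.955, -0.1, 0, 0, 0, -0.6]]

```text
time: 19.23
ee_pos: [0.4987, -0.1466, 0.2449]
tool_rot: [3.137, -0.296, 0.654]
force: [0.1, -0.4, 0.0]
gripper_width: 0.435
grasp_force: 35.0
```

>>> apply_moves:
  targets:
    - [[-0.37, 0.955, 0, 0, 0, 0, -0.6], [-0.37, 0.955, 0, 0, 0, 0, -0.6], [-0.37, 0.955, 0, 0, 0, 0, -0.6], [-0.37, 0.955, 0, 0, 0, 0, -0.6]]

```text
time: 19.57
ee_pos: [0.5281, -0.2459, 0.2334]
tool_rot: [3.137, -0.294, 0.651]
force: [0.2, -0.6, -0.5]
gripper_width: 0.428
grasp_force: 35.0
```

>>> apply_moves:
  targets:
    - [[0, 0.3, 0, 0.018, -0.192, 0.408, -0.6], [-0.1, 0.5, 0, 0.018, -0.192, 0.408, -0.6], [-0.2, 0.7, 0, 0.018, -0.192, 0.408, -0.6], [-0.37, 0.955, 0, 0.018, -0.192, 0.408, -0.6], [-0.37, 0.955, 0, 0.018, -0.192, 0.408, -0.6], [-0.37, 0.955, 0, 0.018, -0.192, 0.408, -0.6], [-0.37, 0.955, 0, 0.018, -0.192, 0.408, -0.6], [-0.37, 0.955, 0, 0.018, -0.192, 0.408, -0.6], [-0.37, 0.955, 0, 0.018, -0.192, 0.408, -0.6], [-0.37, 0.955, 0, 0.018, -0.192, 0.408, -0.6], [-0.37, 0.955, 0, 0.018, -0.192, 0.408, -0.6], [-0.37, 0.955, 0, 0.018, -0.192, 0.408, -0.6]]

```text
time: 20.57
ee_pos: [0.5598, -0.3358, 0.2211]
tool_rot: [3.135, 0.399, -0.605]
force: [-0.0, 0.2, -1.8]
gripper_width: 0.433
grasp_force: 35.0
```

```bash
python3 - <<'E'
from h import *
st();print(shk());q=place(38,30)+[0,0,.07];go((q,RP))
E
```

```text
t 20.57 p [ 0.5598 -0.3358  0.2211] rot [ 3.1352  0.3991 -0.6054] q [-0.09  0.96  1.23  1.35 -0.7   1.77 -1.07] F [-0.   0.2 -1.8] w 0.433 g 35.0
[ 42.68    33.0593 221.1129]
[-0.019, 0.012, -0.044, 0.001, -0.0, -0.002]
```

```bash
python3 - <<'E'
from h import *
s=grab("side","7");t=grab("top","7")
cv2.imwrite("pics/b7.png",np.hstack([crop(s,260,215,100,140,4),crop(t,370,150,100,140,4)]))
print("side: axis pts base/cap",proj("side",S(38,30,135)),proj("side",S(38,30,219)))
E
```

```text
side: axis pts base/cap [333.3384 295.1316] [335.599  279.9813]
```

View pics/b7.png

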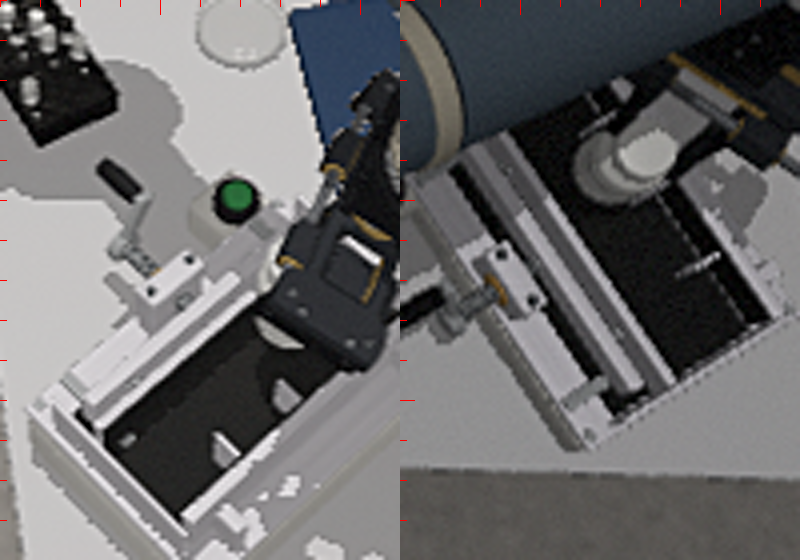

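Bottle 2 hangs upright over station +30: body at top (421,191), cap at (432,189), between the separators. The front bar is well back. Lowering.

```bash
python3 - <<'E'
from h import *
print(proj("top",S(38,30,135)),proj("top",S(38,30,201)),proj("top",S(38,30,219)))
q=place(38,30);go((q+[0,0,.03],RP),(q+[0,0,.003],RP),(q-[0,0,.003],RP))
E
```

```text
[422.6851 191.0498] [430.8242 186.144 ] [433.2128 184.7042]
[0.141, 0.002, 0.328, 0.001, -0.001, -0.001]
[0.245, 0.0, 0.577, 0.001, -0.001, -0.001]
[0.268, -0.0, 0.632, 0.001, -0.001, -0.001]
```

>>> apply_moves:
  targets:
    - [[0.07, 0, 0.16, 0, 0, 0, -0.6], [0.14, 0, 0.33, 0, 0, 0, -0.6], [0.2, 0, 0.46, 0, 0, 0, -0.6], [0.23, 0, 0.54, 0, 0, 0, -0.6], [0.24, 0, 0.57, 0, 0, 0, -0.6], [0.245, 0, 0.58, 0, 0, 0, -0.6]]

```text
time: 21.17
ee_pos: [0.5577, -0.3371, 0.161]
tool_rot: [3.134, 0.396, -0.606]
force: [0.1, 0.8, -1.3]
gripper_width: 0.431
grasp_force: 35.0
```

```bash
python3 - <<'E'
from h import *
st();print(shk());q=place(38,30);go((q,RP))
E
```

```text
t 21.17 p [ 0.5577 -0.3371  0.161 ] rot [ 3.1343  0.3965 -0.606 ] q [-0.09  1.01  1.19  1.41 -0.74  1.68 -1.05] F [ 0.1  0.8 -1.3] w 0.431 g 35.0
[ 42.5968  30.5873 160.9736]
[0.028, -0.012, 0.043, 0.002, -0.001, -0.002]
```

No contact yet; lowering in millimetres.

>>> apply_moves:
  targets:
    - [[0.012, 0, 0.027, 0, 0, 0, -0.6], [0.016, 0, 0.037, 0, 0, 0, -0.6], [0.02, 0, 0.046, 0, 0, 0, -0.6]]

```text
time: 21.42
ee_pos: [0.5581, -0.3381, 0.1583]
tool_rot: [3.134, 0.394, -0.606]
force: [1.7, 0.3, 5.7]
gripper_width: 0.43
grasp_force: 35.0
```

>>> apply_moves:
  targets:
    - [[0.004, 0, 0.01, 0, 0, 0, -0.6], [0.008, 0, 0.02, 0, 0, 0, -0.6], [0.008, 0, 0.02, 0, 0, 0, -0.6]]

```text
time: 21.67
ee_pos: [0.5585, -0.3385, 0.1581]
tool_rot: [3.134, 0.392, -0.606]
force: [1.3, 0.2, 10.5]
gripper_width: 0.428
grasp_force: 35.1
```

>>> apply_moves:
  targets:
    - [[0.004, 0, 0.01, 0, 0, 0, -0.6], [0.008, 0, 0.02, 0, 0, 0, -0.6], [0.008, 0, 0.02, 0, 0, 0, -0.6]]

```text
time: 21.92
ee_pos: [0.5587, -0.3387, 0.158]
tool_rot: [3.134, 0.391, -0.606]
force: [2.4, 1.6, 17.2]
gripper_width: 0.425
grasp_force: 35.1
```

>>> apply_moves:
  targets:
    - [[-0.01, 0, -0.02, 0, 0, 0, -0.6], [-0.01, 0, -0.03, 0, 0, 0, 0.2], [-0.01, 0, -0.03, 0, 0, 0, 0.2], [-0.01, 0, -0.03, 0, 0, 0, 0.2], [-0.01, 0, -0.03, 0, 0, 0, 0.2], [-0.01, 0, -0.15, 0, 0, 0, 0.2], [-0.01, 0, -0.4, 0, 0, 0, 0.2], [-0.01, 0, -0.7, 0, 0, 0, 0.2], [-0.01, 0, -1, 0, 0, 0, 0.2], [-0.01, 0, -1, 0, 0, 0, 0.2]]

```text
time: 22.75
ee_pos: [0.5906, -0.3614, 0.2514]
tool_rot: [3.131, 0.387, -0.607]
force: [-0.8, -0.2, 0.9]
gripper_width: 0.603
grasp_force: 0.0
```

```bash
python3 - <<'E'
from h import *
st();z=RB.apply([0,0,1]);t=bt(93,72)-z*.014;go((t-z*.08,RB))
grab("side","8");grab("top","8")
E
```

```text
t 22.75 p [ 0.5906 -0.3614  0.2514] rot [ 3.1307  0.3867 -0.6065] q [-0.02  0.97  1.21  1.2  -0.71  1.85 -1.12] F [-0.8 -0.2  0.9] w 0.603 g 0.0
[-4.258, -3.908, 2.348, -0.015, 0.191, -0.405]
```

>>> apply_moves:
  targets:
    - [[0, 0, 0, -0.015, 0.19, -0.405, 0.15], [-0.2, -0.3, 0, -0.015, 0.19, -0.405, 0.15], [-0.4, -0.6, 0, -0.015, 0.19, -0.405, 0.15], [-0.6, -0.9, 0, -0.015, 0.19, -0.405, 0.15], [-0.8, -1, 0.1, -0.015, 0.19, -0.405, 0.15], [-1, -1, 0.2, -0.015, 0.19, -0.405, 0.15], [-1, -1, 0.3, -0.015, 0.19, -0.405, 0.15], [-1, -1, 0.3, -0.015, 0.19, -0.405, 0.15], [-1, -1, 0.3, -0.015, 0.19, -0.405, 0.15], [-1, -1, 0.3, -0.015, 0.19, -0.405, 0.15], [-1, -1, 0.3, -0.015, 0.19, -0.405, 0.15], [-1, -1, 0.3, -0.015, 0.19, -0.405, 0.15]]

```text
time: 23.85
ee_pos: [0.558, -0.217, 0.2545]
tool_rot: [-3.129, -0.299, 0.645]
force: [0.2, -0.9, -0.2]
gripper_width: 0.573
grasp_force: 0.0
```

```bash
python3 - <<'E'
from h import *
st();z=RB.apply([0,0,1]);t=bt(93,72)-z*.014;go((t-z*.08,RB))
a=cv2.imread("pics/top5.png");b=cv2.imread("pics/top8.png")
s=grab("side","9");t=grab("top","9")
# where is the cap: predicted pixels for bottle 2 (placed) and bottle 1 (bin)
print(proj("side",S(38,30,154)),proj("top",S(38,30,154)))
bx=t[175:215,405:455].astype(int);m=((bx.min(2)>120)&(bx.max(2)-bx.min(2)<25)).astype(np.uint8)
k,l,stt,ce=cv2.connectedComponentsWithStats(m);print([(stt[i].tolist(),(ce[i]+[405,175]).round(1)) for i in range(1,k) if stt[i,4]>40])
E
```

```text
t 23.85 p [ 0.558  -0.217   0.2545] rot [-3.1293 -0.2993  0.6454] q [-0.33  0.41  1.02  1.84 -0.73  1.11  0.06] F [ 0.2 -0.9 -0.2] w 0.573 g 0.0
[1.301, -4.456, 1.126, -0.004, 0.0, -0.001]
[333.8309 291.8312] [424.934  189.6943]
[]
```

>>> apply_moves:
  targets:
    - [[0.26, -0.89, 0.1, 0, 0, 0, 0.15], [0.26, -0.89, 0.1, 0, 0, 0, 0.15], [0.26, -0.89, 0.1, 0, 0, 0, 0.15]]

```text
time: 24.2
ee_pos: [0.5269, -0.1222, 0.252]
tool_rot: [-3.122, -0.295, 0.648]
force: [-0.1, 0.8, 0.8]
gripper_width: 0.577
grasp_force: 0.0
```

>>> apply_moves:
  targets:
    - [[0.26, -0.89, 0.1, 0, 0, 0, 0.15], [0.26, -0.89, 0.1, 0, 0, 0, 0.15], [0.26, -0.89, 0.1, 0, 0, 0, 0.15]]

```text
time: 24.45
ee_pos: [0.4949, -0.0344, 0.2514]
tool_rot: [-3.125, -0.295, 0.651]
force: [0.3, 0.2, 0.1]
gripper_width: 0.576
grasp_force: 0.0
```

>>> apply_moves:
  targets:
    - [[0.26, -0.89, 0.1, 0, 0, 0, 0.15], [0.26, -0.89, 0.1, 0, 0, 0, 0.15], [0.26, -0.89, 0.1, 0, 0, 0, 0.15]]

```text
time: 24.7
ee_pos: [0.4645, 0.049, 0.2517]
tool_rot: [-3.13, -0.297, 0.646]
force: [-0.6, -0.5, -0.3]
gripper_width: 0.573
grasp_force: 0.0
```

>>> apply_moves:
  targets:
    - [[0.26, -0.89, 0.1, 0, 0, 0, 0.15], [0.26, -0.89, 0.1, 0, 0, 0, 0.15], [0.26, -0.89, 0.1, 0, 0, 0, 0.15]]

```text
time: 24.95
ee_pos: [0.4311, 0.1401, 0.2506]
tool_rot: [-3.13, -0.296, 0.653]
force: [-0.2, -0.4, -0.4]
gripper_width: 0.574
grasp_force: 0.0
```

>>> apply_moves:
  targets:
    - [[0.26, -0.89, 0.1, 0, 0, 0, 0.15], [0.26, -0.89, 0.3, 0, 0, 0, 0.15], [0.26, -0.89, 0.6, 0, 0, 0, 0.15], [0.26, -0.89, 0.72, 0, 0, 0, 0.15], [0.26, -0.89, 0.72, 0, 0, 0, 0.15]]

```text
time: 25.37
ee_pos: [0.4148, 0.2336, 0.1873]
tool_rot: [-3.134, -0.289, 0.647]
force: [-0.3, -0.2, 0.1]
gripper_width: 0.577
grasp_force: 0.0
```

```bash
python3 - <<'E'
from h import *
st();z=RB.apply([0,0,1]);t=bt(93,72)-z*.014;go((t-z*.08,RB),(t,RB))
s=grab("side","10");t=grab("top","10")
def comps(im,x,y,w,h,th=110):
    b=im[y:y+h,x:x+w].astype(int);m=((b.min(2)>th)&(b.max(2)-b.min(2)<30)).astype(np.uint8)
    k,l,q,ce=cv2.connectedComponentsWithStats(m);print([(q[i].tolist(),(ce[i]+[x,y]).round(1).tolist()) for i in range(1,k) if q[i,4]>25])
t2=cv2.imread("pics/top2.png");comps(t2,190,195,55,60);comps(t,190,195,55,60)
comps(t,400,170,50,45);comps(s,300,270,60,45)
E
```

```text
t 25.37 p [0.4148 0.2336 0.1873] rot [-3.134  -0.2888  0.6473] q [-1.26  0.07  0.72  2.26 -0.16  0.55 -1.34] F [-0.3 -0.2  0.1] w 0.577 g 0.0
[0.002, -0.008, -0.033, -0.002, 0.004, -0.0]
[0.011, -0.002, 0.766, -0.002, 0.004, -0.0]
[([26, 9, 20, 21, 246], [225.7, 214.2]), ([9, 24, 17, 19, 216], [206.8, 228.5]), ([0, 35, 55, 25, 882], [214.5, 245.0])]
[([6, 24, 15, 11, 77], [202.2, 223.2])]
[([23, 0, 27, 39, 553], [440.2, 182.8]), ([14, 14, 18, 17, 209], [422.9, 191.5]), ([0, 18, 18, 27, 75], [408.2, 201.9]), ([0, 30, 10, 15, 56], [403.6, 208.3])]
[([0, 0, 60, 40, 1124], [322.7, 282.1]), ([23, 16, 19, 29, 405], [331.7, 299.7]), ([37, 24, 23, 21, 278], [351.1, 306.7])]
```

>>> apply_moves:
  targets:
    - [[0.01, 0, 0.3, 0, 0, 0, 0.15], [0.01, 0, 0.55, 0, 0, 0, 0.15], [0.01, 0, 0.7, 0, 0, 0, 0.15], [0.01, 0, 0.765, 0, 0, 0, 0.15], [0.01, 0, 0.765, 0, 0, 0, 0.15]]

```text
time: 25.88
ee_pos: [0.4357, 0.2473, 0.118]
tool_rot: [-3.131, -0.297, 0.642]
force: [0.4, 0.8, 0.0]
gripper_width: 0.578
grasp_force: 0.0
```

>>> apply_moves:
  targets:
    - [[0, 0, 0, 0, 0, 0, -0.6], [0, 0, 0, 0, 0, 0, -0.6], [0, 0, 0, 0, 0, 0, -0.6], [0, 0, 0, 0, 0, 0, -0.6], [0, 0, 0, 0, 0, 0, -0.6]]
  newtons: 35

```text
time: 26.3
ee_pos: [0.436, 0.2482, 0.1193]
tool_rot: [-3.13, -0.3, 0.644]
force: [-2.2, -1.2, 6.6]
gripper_width: 0.427
grasp_force: 35.0
```

>>> apply_moves:
  targets:
    - [[-0.06, 0, -0.15, 0, 0, 0, -0.6], [-0.13, 0, -0.3, 0, 0, 0, -0.6], [-0.2, 0, -0.46, 0, 0, 0, -0.6], [-0.26, 0, -0.62, 0, 0, 0, -0.6], [-0.33, 0, -0.78, 0, 0, 0, -0.6], [-0.36, 0, -0.85, 0, 0, 0, -0.6], [-0.3, 0, -1, 0, 0, 0, -0.6]]

```text
time: 26.88
ee_pos: [0.3867, 0.2105, 0.2035]
tool_rot: [-3.13, -0.292, 0.644]
force: [-0.1, 0.6, -2.2]
gripper_width: 0.423
grasp_force: 35.0
```

```bash
python3 - <<'E'
from h import *
st();q=place(38,-90)+[0,0,.07];print(q);go((q,RP))
E
```

```text
t 26.88 p [0.3867 0.2105 0.2035] rot [-3.1297 -0.2921  0.6439] q [-1.34 -0.06  0.76  2.31  0.02  0.59 -1.51] F [-0.1  0.6 -2.2] w 0.423 g 35.0
[ 0.4598 -0.404   0.2259]
[-2.908, 5.34, -1.172, 0.019, -0.188, 0.404]
```

>>> apply_moves:
  targets:
    - [[-0.485, 0.5, -0.4, 0, 0, 0, -0.6], [-0.485, 0.89, -0.4, 0, 0, 0, -0.6], [-0.485, 0.89, -0.4, 0, 0, 0, -0.6], [-0.485, 0.89, -0.4, 0, 0, 0, -0.6]]

```text
time: 27.22
ee_pos: [0.398, 0.1014, 0.2287]
tool_rot: [-3.127, -0.3, 0.635]
force: [0.0, 0.2, -0.7]
gripper_width: 0.425
grasp_force: 35.0
```

>>> apply_moves:
  targets:
    - [[-0.485, 0.89, -0.4, 0, 0, 0, -0.6], [-0.485, 0.89, -0.4, 0, 0, 0, -0.6], [-0.485, 0.89, -0.4, 0, 0, 0, -0.6], [-0.485, 0.89, -0.4, 0, 0, 0, -0.6]]

```text
time: 27.55
ee_pos: [0.4055, -0.0048, 0.2521]
tool_rot: [-3.13, -0.3, 0.635]
force: [-0.2, 0.5, -1.4]
gripper_width: 0.428
grasp_force: 35.0
```

>>> apply_moves:
  targets:
    - [[-0.485, 0.89, -0.3, 0, 0, 0, -0.6], [-0.485, 0.89, -0.3, 0, 0, 0, -0.6], [-0.485, 0.89, -0.3, 0, 0, 0, -0.6], [-0.485, 0.89, -0.3, 0, 0, 0, -0.6]]

```text
time: 27.88
ee_pos: [0.4151, -0.1092, 0.2654]
tool_rot: [-3.132, -0.299, 0.636]
force: [-0.2, 0.3, -0.3]
gripper_width: 0.425
grasp_force: 35.0
```

>>> apply_moves:
  targets:
    - [[-0.485, 0.89, -0.2, 0, 0, 0, -0.6], [-0.485, 0.89, -0.2, 0, 0, 0, -0.6], [-0.485, 0.89, -0.2, 0, 0, 0, -0.6], [-0.485, 0.89, -0.2, 0, 0, 0, -0.6]]

```text
time: 28.22
ee_pos: [0.409, -0.1957, 0.2822]
tool_rot: [3.133, -0.3, 0.642]
force: [0.1, -0.3, -2.0]
gripper_width: 0.425
grasp_force: 35.0
```

>>> apply_moves:
  targets:
    - [[-0.485, 0.89, -0.1, 0, 0, 0, -0.6], [-0.485, 0.89, -0.1, 0, 0, 0, -0.6], [-0.485, 0.89, -0.1, 0, 0, 0, -0.6], [-0.485, 0.89, -0.1, 0, 0, 0, -0.6]]

```text
time: 28.55
ee_pos: [0.3838, -0.2557, 0.3042]
tool_rot: [3.106, -0.3, 0.642]
force: [-0.2, -0.1, -1.4]
gripper_width: 0.427
grasp_force: 35.0
```

>>> apply_moves:
  targets:
    - [[0, 0.3, 0, 0.018, -0.192, 0.408, -0.6], [-0.1, 0.5, 0, 0.018, -0.192, 0.408, -0.6], [-0.2, 0.7, 0, 0.018, -0.192, 0.408, -0.6], [-0.48, 0.89, 0, 0.018, -0.192, 0.408, -0.6], [-0.48, 0.89, 0, 0.018, -0.192, 0.408, -0.6], [-0.48, 0.89, 0, 0.018, -0.192, 0.408, -0.6], [-0.48, 0.89, 0, 0.018, -0.192, 0.408, -0.6], [-0.48, 0.89, 0, 0.018, -0.192, 0.408, -0.6], [-0.48, 0.89, 0, 0.018, -0.192, 0.408, -0.6], [-0.48, 0.89, 0, 0.018, -0.192, 0.408, -0.6], [-0.48, 0.89, 0, 0.018, -0.192, 0.408, -0.6], [-0.48, 0.89, 0, 0.018, -0.192, 0.408, -0.6]]

```text
time: 29.55
ee_pos: [0.2879, -0.2578, 0.3495]
tool_rot: [3.119, 0.223, -0.565]
force: [0.4, -0.6, -0.4]
gripper_width: 0.426
grasp_force: 35.0
```

```bash
python3 - <<'E'
from h import *
st();print(shk());q=place(38,-90);go((q+[0,0,.07],RP),(q+[0,0,.006],RP))
E
```

```text
t 29.55 p [ 0.2879 -0.2578  0.3495] rot [ 3.1189  0.223  -0.5649] q [-0.94 -0.33  1.29  1.93  0.28  1.54 -1.88] F [ 0.4 -0.6 -0.4] w 0.426 g 35.0
[-174.4209 -148.2307  349.5246]
[2.453, 0.299, 0.719, 0.011, -0.056, 0.01]
[2.594, 0.284, 1.343, 0.011, -0.056, 0.01]
```

>>> apply_moves:
  targets:
    - [[0.8, 0.1, 0, 0.01, -0.056, 0.01, -0.6], [0.8, 0.1, 0, 0.01, -0.056, 0.01, -0.6], [0.8, 0.1, 0, 0.01, -0.056, 0.01, -0.6], [0.8, 0.1, 0, 0.01, -0.056, 0.01, -0.6]]

```text
time: 29.88
ee_pos: [0.2601, -0.2345, 0.3719]
tool_rot: [3.137, 0.36, -0.597]
force: [0.1, 0.6, -1.5]
gripper_width: 0.428
grasp_force: 35.0
```

```bash
python3 - <<'E'
from h import *
st();print(shk());q=place(38,-90);go((q+[0,0,.07],RP),(q+[0,0,.006],RP))
E
```

```text
t 29.88 p [ 0.2601 -0.2345  0.3719] rot [ 3.1367  0.3602 -0.5971] q [-0.93 -0.33  1.29  1.9   0.21  1.69 -1.9 ] F [ 0.1  0.6 -1.5] w 0.428 g 35.0
[-209.3198 -158.1965  371.9275]
[2.952, 0.277, 0.45, 0.002, -0.013, 0.001]
[3.178, 0.274, 1.049, 0.002, -0.013, 0.001]
```

```bash
python3 - <<'E'
from h import *
go(((.45,-.1,.29),RB),((.45,-.1,.29),None),((.45,-.15,.29),tool(0,0,"x")))
E
```

```text
[1.051, -2.182, 0.469, -0.011, 0.183, -0.402]
[1.051, -2.182, 0.469, 0.0, 0.0, 0.0]
[1.314, -1.768, 0.372, -0.033, 0.112, -0.188]
```

>>> apply_moves:
  targets:
    - [[0.5, -1, 0.23, -0.01, 0.183, -0.402, -0.6], [0.5, -1, 0.23, -0.01, 0.183, -0.402, -0.6], [0.5, -1, 0.23, -0.01, 0.183, -0.402, -0.6], [0.5, -1, 0.23, -0.01, 0.183, -0.402, -0.6], [0.5, -1, 0.23, -0.01, 0.183, -0.402, -0.6], [0.5, -1, 0.23, -0.01, 0.183, -0.402, -0.6], [0.5, -1, 0.23, -0.01, 0.183, -0.402, -0.6], [0.5, -1, 0.23, -0.01, 0.183, -0.402, -0.6], [0.5, -1, 0.23, -0.01, 0.183, -0.402, -0.6], [0.5, -1, 0.23, -0.01, 0.183, -0.402, -0.6], [0.5, -1, 0.23, -0.01, 0.183, -0.402, -0.6], [0.5, -1, 0.23, -0.01, 0.183, -0.402, -0.6]]

```text
time: 30.88
ee_pos: [0.3462, -0.1753, 0.3315]
tool_rot: [-3.139, -0.301, 0.644]
force: [-0.0, -0.5, -2.1]
gripper_width: 0.42
grasp_force: 35.0
```

```bash
python3 - <<'E'
from h import *
st();go(((.49,-.11,.26),RB),((.53,-.246,.25),RB))
E
```

```text
t 30.88 p [ 0.3462 -0.1753  0.3315] rot [-3.139  -0.3013  0.644 ] q [-0.45 -0.33  0.81  2.12 -0.02  1.09 -0.57] F [-0.  -0.5 -2.1] w 0.42 g 35.0
[1.26, 0.344, 1.14, -0.0, -0.0, -0.001]
[0.756, 1.672, 1.085, -0.0, -0.0, -0.001]
```

>>> apply_moves:
  targets:
    - [[0.9, 0.3, 0.6, 0, 0, 0, -0.6], [0.9, 0.3, 0.6, 0, 0, 0, -0.6], [0.9, 0.3, 0.6, 0, 0, 0, -0.6], [0.9, 0.3, 0.6, 0, 0, 0, -0.6]]

```text
time: 31.22
ee_pos: [0.4523, -0.1316, 0.3002]
tool_rot: [-3.14, -0.295, 0.649]
force: [0.6, 0.3, -0.3]
gripper_width: 0.428
grasp_force: 35.0
```

>>> apply_moves:
  targets:
    - [[0.2, 0.8, 0.2, 0, 0, 0, -0.6], [0.2, 0.8, 0.2, 0, 0, 0, -0.6], [0.2, 0.8, 0.2, 0, 0, 0, -0.6], [0.2, 0.8, 0.2, 0, 0, 0, -0.6]]

```text
time: 31.55
ee_pos: [0.5183, -0.1846, 0.2853]
tool_rot: [-3.138, -0.29, 0.643]
force: [-0.8, -0.2, -0.8]
gripper_width: 0.429
grasp_force: 35.0
```

```bash
python3 - <<'E'
from h import *
st();q=place(38,-90);go(((.53,-.246,.25),RB),(q+[0,0,.09],RP))
E
```

```text
t 31.55 p [ 0.5183 -0.1846  0.2853] rot [-3.1384 -0.2898  0.643 ] q [-0.49  0.25  1.08  1.92 -0.57  1.07 -0.1 ] F [-0.8 -0.2 -0.8] w 0.429 g 35.0
[-0.364, 0.562, 0.258, -0.001, 0.003, -0.002]
[-1.822, 1.405, -0.136, 0.021, -0.189, 0.402]
```

>>> apply_moves:
  targets:
    - [[-0.1, 0.2, 0, 0.021, -0.19, 0.402, -0.6], [-0.2, 0.3, 0, 0.021, -0.19, 0.402, -0.6], [-0.3, 0.5, 0, 0.021, -0.19, 0.402, -0.6], [-0.3, 0.6, 0, 0.021, -0.19, 0.402, -0.6], [-0.3, 0.6, 0, 0.021, -0.19, 0.402, -0.6], [-0.3, 0.6, 0, 0.021, -0.19, 0.402, -0.6], [-0.3, 0.6, 0, 0.021, -0.19, 0.402, -0.6], [-0.3, 0.6, 0, 0.021, -0.19, 0.402, -0.6], [-0.3, 0.6, 0, 0.021, -0.19, 0.402, -0.6], [-0.3, 0.6, 0, 0.021, -0.19, 0.402, -0.6], [-0.3, 0.6, 0, 0.021, -0.19, 0.402, -0.6], [-0.3, 0.6, 0, 0.021, -0.19, 0.402, -0.6]]

```text
time: 32.55
ee_pos: [0.53, -0.2495, 0.2798]
tool_rot: [-3.134, 0.398, -0.598]
force: [-0.7, -0.6, -1.6]
gripper_width: 0.426
grasp_force: 35.0
```

```bash
python3 - <<'E'
from h import *
st();q=place(38,-90);go((q+[0,0,.09],RP),(q+[0,0,.07],RP))
E
```

```text
t 32.55 p [ 0.53   -0.2495  0.2798] rot [-3.1339  0.3978 -0.5977] q [-0.26  0.78  1.22  1.49 -0.59  1.76 -1.17] F [-0.7 -0.6 -1.6] w 0.426 g 35.0
[0.398, 1.674, 0.188, -0.002, -0.001, 0.001]
[0.476, 1.676, 0.372, -0.002, -0.001, 0.001]
```

>>> apply_moves:
  targets:
    - [[0.2, 0.84, 0.1, 0, 0, 0, -0.6], [0.2, 0.84, 0.1, 0, 0, 0, -0.6], [0.2, 0.84, 0.1, 0, 0, 0, -0.6], [0.2, 0.84, 0.1, 0, 0, 0, -0.6]]

```text
time: 32.88
ee_pos: [0.4915, -0.3298, 0.2633]
tool_rot: [-3.132, 0.395, -0.6]
force: [0.8, -0.6, -0.8]
gripper_width: 0.423
grasp_force: 35.0
```

>>> apply_moves:
  targets:
    - [[0.2, 0.84, 0.09, 0, 0, 0, -0.6], [0.2, 0.84, 0.09, 0, 0, 0, -0.6], [0.2, 0.84, 0.09, 0, 0, 0, -0.6], [0.2, 0.84, 0.09, 0, 0, 0, -0.6]]

```text
time: 33.22
ee_pos: [0.4577, -0.4067, 0.2462]
tool_rot: [-3.132, 0.395, -0.598]
force: [0.5, 0.1, -1.0]
gripper_width: 0.428
grasp_force: 35.0
```

```bash
python3 - <<'E'
from h import *
st();print(shk());q=place(38,-90);go((q+[0,0,.03],RP),(q+[0,0,.008],RP),(q,RP))
E
```

```text
t 33.22 p [ 0.4577 -0.4067  0.2462] rot [-3.1316  0.3951 -0.5984] q [ 0.03  0.84  1.17  1.45 -0.55  1.69 -0.95] F [ 0.5  0.1 -1. ] w 0.428 g 35.0
[ 44.0883 -91.2475 246.1511]
[0.234, -0.028, 0.555, -0.003, -0.002, 0.0]
[0.319, -0.026, 0.759, -0.003, -0.002, 0.0]
[0.35, -0.026, 0.832, -0.003, -0.002, 0.0]
```

>>> apply_moves:
  targets:
    - [[0.07, -0.02, 0.17, 0, 0, 0, -0.6], [0.15, -0.026, 0.35, 0, 0, 0, -0.6], [0.23, -0.026, 0.53, 0, 0, 0, -0.6], [0.28, -0.026, 0.67, 0, 0, 0, -0.6], [0.31, -0.026, 0.74, 0, 0, 0, -0.6], [0.315, -0.026, 0.755, 0, 0, 0, -0.6]]

```text
time: 33.72
ee_pos: [0.4625, -0.4009, 0.1624]
tool_rot: [-3.13, 0.398, -0.591]
force: [-0.1, 0.2, 0.1]
gripper_width: 0.426
grasp_force: 35.0
```

>>> apply_moves:
  targets:
    - [[0.008, 0, 0.02, 0, 0, 0, -0.6], [0.016, 0, 0.035, 0, 0, 0, -0.6], [0.016, 0, 0.035, 0, 0, 0, -0.6]]

```text
time: 33.97
ee_pos: [0.4621, -0.403, 0.1602]
tool_rot: [-3.131, 0.395, -0.594]
force: [0.2, 0.2, -1.5]
gripper_width: 0.42
grasp_force: 35.0
```

>>> apply_moves:
  targets:
    - [[0.004, 0, 0.01, 0, 0, 0, -0.6], [0.008, 0, 0.02, 0, 0, 0, -0.6], [0.008, 0, 0.02, 0, 0, 0, -0.6]]

```text
time: 34.22
ee_pos: [0.4618, -0.403, 0.1586]
tool_rot: [-3.131, 0.396, -0.594]
force: [0.5, 0.8, 4.3]
gripper_width: 0.426
grasp_force: 35.0
```

>>> apply_moves:
  targets:
    - [[0.004, 0, 0.01, 0, 0, 0, -0.6], [0.006, 0, 0.015, 0, 0, 0, -0.6], [0.006, 0, 0.015, 0, 0, 0, -0.6]]

```text
time: 34.47
ee_pos: [0.4618, -0.4031, 0.1585]
tool_rot: [-3.131, 0.396, -0.594]
force: [0.2, 2.1, 10.8]
gripper_width: 0.425
grasp_force: 35.1
```

>>> apply_moves:
  targets:
    - [[0, 0, -0.01, 0, 0, 0, -0.6], [-0.01, 0, -0.02, 0, 0, 0, 0.2], [-0.01, 0, -0.02, 0, 0, 0, 0.2], [-0.01, 0, -0.02, 0, 0, 0, 0.2], [-0.01, 0, -0.02, 0, 0, 0, 0.2], [-0.01, 0, -0.15, 0, 0, 0, 0.2], [-0.01, 0, -0.4, 0, 0, 0, 0.2], [-0.01, 0, -0.7, 0, 0, 0, 0.2], [-0.01, 0, -1, 0, 0, 0, 0.2], [-0.01, 0, -1, 0, 0, 0, 0.2]]

```text
time: 35.3
ee_pos: [0.4943, -0.4277, 0.2545]
tool_rot: [-3.135, 0.387, -0.593]
force: [-1.0, 0.1, -0.0]
gripper_width: 0.6
grasp_force: 0.0
```

```bash
python3 - <<'E'
from h import *
st();k=knob(19.28)
go((k+[0,0,.1],RK))
E
```

```text
t 35.3 p [ 0.4943 -0.4277  0.2545] rot [-3.1353  0.387  -0.5932] q [ 0.08  0.88  1.15  1.32 -0.58  1.75 -0.98] F [-1.   0.1 -0. ] w 0.6 g 0.0
[-1.522, -1.66, 0.777, -0.276, 0.009, -0.835]
```

```bash
cat >> h.py <<'E'
RK2=RK*Ro.from_euler("z",np.pi)
E
python3 - <<'E'
from h import *
k=knob(19.28);print(k)
go((k+[0,0,.1],RK2))
E
```

```text
[ 0.4464 -0.1947  0.141 ]
[-1.522, -1.66, 0.777, 0.007, 0.201, 0.123]
```

>>> apply_moves:
  targets:
    - [[-0.76, -0.83, 0.35, 0, 0, 0, -0.1], [-0.76, -0.83, 0.35, 0, 0, 0, -0.1], [-0.76, -0.83, 0.35, 0, 0, 0, -0.1], [-0.76, -0.83, 0.35, 0, 0, 0, -0.1]]

```text
time: 35.63
ee_pos: [0.4711, -0.3025, 0.246]
tool_rot: [-3.125, 0.4, -0.585]
force: [0.8, -0.4, -0.6]
gripper_width: 0.465
grasp_force: 0.0
```

>>> apply_moves:
  targets:
    - [[-0.76, -0.83, 0.35, 0.007, 0.2, 0.123, -0.1], [-0.76, -0.83, 0.35, 0.007, 0.2, 0.123, -0.1], [-0.76, -0.83, 0.35, 0.007, 0.2, 0.123, -0.1], [-0.76, -0.83, 0.35, 0.007, 0.2, 0.123, -0.1], [-0.76, -0.83, 0.35, 0.007, 0.2, 0.123, -0.1], [-0.76, -0.83, 0.35, 0.007, 0.2, 0.123, -0.1], [-0.76, -0.83, 0.35, 0.007, 0.2, 0.123, -0.1], [-0.76, -0.83, 0.35, 0.007, 0.2, 0.123, -0.1]]

```text
time: 36.3
ee_pos: [0.4468, -0.1922, 0.2437]
tool_rot: [-3.137, -0.236, -0.979]
force: [-1.1, -0.4, -1.0]
gripper_width: 0.451
grasp_force: 0.0
```

```bash
python3 - <<'E'
from h import *
st();print(shk())
k=knob(19.28);go((k+[0,0,.05],RK2),(k,RK2))
s=grab("side","11");t=grab("top","11")
cv2.imwrite("pics/k11.png",np.hstack([crop(s,250,225,100,140,4),crop(t,370,150,100,140,4)]))
E
```

```text
t 36.3 p [ 0.4468 -0.1922  0.2437] rot [-3.1366 -0.2364 -0.9788] q [-0.96  0.08  1.28  2.13  0.09  0.8  -2.3 ] F [-1.1 -0.4 -1. ] w 0.451 g 0.0
[-139.5822   20.096   243.6969]
[-0.105, 0.02, 0.517, -0.001, 0.004, -0.001]
[-0.222, 0.022, 1.003, -0.001, 0.004, -0.001]
```

View pics/k11.png

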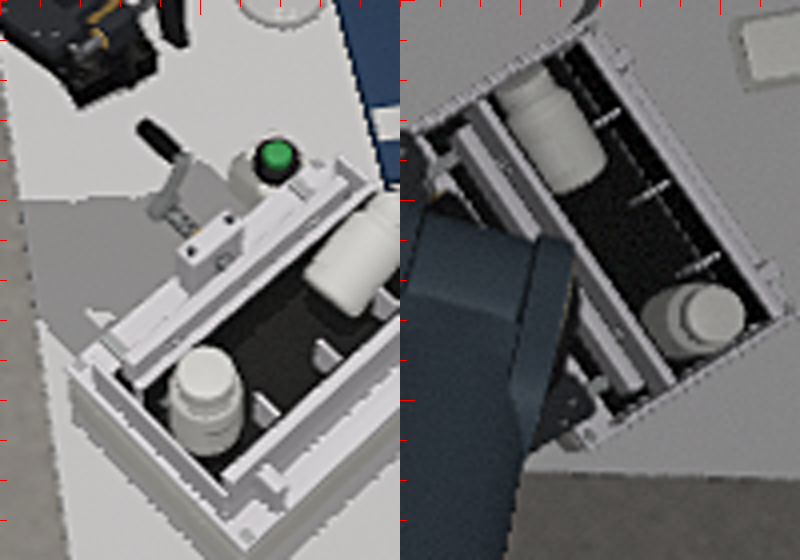

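The picture shows bottle 1 upright in station −90: cap at top (449,228), body at side (302,325). Bottle 2 has been knocked over and lies on the platform, base end at top (416,193) and cap end at (401,171). It has to be picked up again, so I work out how it lies.

```bash
python3 - <<'E'
from h import *
inv=lambda w:Ro.from_euler("z",-SY).apply(w-SO)*1000
for n,p in dict(cap=(400.5,170.5),base=(415.7,193)).items(): w=onz("top",p,.0945);print(n,w,inv(w))
t=cv2.imread("pics/top11.png");x,y,w,h=385,160,45,45
b=t[y:y+h,x:x+w].astype(int);m=((b.min(2)>95)&(b.max(2)-b.min(2)<20)).astype(np.uint8)
print("\n".join("".join(".#"[v] for v in r) for r in m))
for q in [(75,60,112),(53,60,112),(75,0,112),(53,0,112),(0,0,114),(0,120,114)]: print(q,proj("top",S(*q)).round(1))
# standing one
print("stand cap",inv(onz("top",(370+(712-400)/4,150+315/4),.154)))
E
```

```text
cap [ 0.6211 -0.2851  0.0945] [ 35.1612 112.1991  94.5   ]
base [ 0.5568 -0.3269  0.0945] [33.6025 35.5616 94.5   ]
############################..###############
#########################......##############
########################........#######.#####
######################...#......#############
##############.#####.............############
####################..............###########
#################.................###########
################...###.............#####..###
##############...#####..............#########
############....#######..............########
###########....########..............########
#########......#########..............#######
########....##############.............######
#######..###################...........######
####......##################............#####
#######....##################............####
#....###...##################............####
.....###.....#################.........#..###
......###....##################......###...##
......####...##################.....#......##
.......###..####################..###.......#
.##.....###..#####
[... 588 characters left out ...]
####.....###.############............
.......#####.....###..#########..............
........#####.....###..######................
.........#####.....###.####..................
#........#####.....####......................
#.........#####.....###......................
...........#####.....###.....................
..#........#####.....####....................
............#####.....###....................
.............#####.....###...................
....#........#####.....####..................
(75, 60, 112) [424.6 176.8]
(53, 60, 112) [418.2 180.9]
(75, 0, 112) [437.3 194.5]
(53, 0, 112) [430.8 198.7]
(0, 0, 114) [415.3 208.8]
(0, 120, 114) [390.4 173.2]
stand cap [ 27.7512 -88.7797 154.    ]
```

>>> apply_moves:
  targets:
    - [[-0.08, 0.02, 0.36, 0, 0, 0, -0.1], [-0.16, 0.02, 0.7, 0, 0, 0, -0.1], [-0.2, 0.02, 0.9, 0, 0, 0, -0.1], [-0.22, 0.02, 1, 0, 0, 0, -0.1], [-0.22, 0.02, 1, 0, 0, 0, -0.1]]

```text
time: 36.82
ee_pos: [0.4459, -0.1973, 0.1397]
tool_rot: [3.137, -0.236, -0.979]
force: [-0.3, -0.1, 0.1]
gripper_width: 0.451
grasp_force: 0.0
```

>>> apply_moves:
  targets:
    - [[0, 0, 0, 0, 0, 0, -1], [0, 0, 0, 0, 0, 0, -1], [0, 0, 0, 0, 0, 0, -1], [0, 0, 0, 0, 0, 0, -1], [0, 0, 0, 0, 0, 0, -1]]
  newtons: 10

```text
time: 37.23
ee_pos: [0.4486, -0.1961, 0.1427]
tool_rot: [-3.138, -0.24, -0.978]
force: [0.2, -1.4, 1.3]
gripper_width: 0.184
grasp_force: 10.0
```

```bash
python3 - <<'E'
from h import *
st();print(shk());p=np.array(manip.get_obs()["ee_pos"]);a=19.28
go(*[(p+knob(x)-knob(a),None) for x in a+np.arange(1,10)*np.pi/12])
E
```

```text
t 37.23 p [ 0.4486 -0.1961  0.1427] rot [-3.1382 -0.2397 -0.9779] q [-0.62  0.32  1.03  2.23 -0.26  0.55 -1.98] F [ 0.2 -1.4  1.3] w 0.184 g 10.0
[-135.3954   19.3833  142.6946]
[-0.019, -0.097, 0.059, 0.0, 0.0, 0.0]
[-0.043, -0.175, 0.14, 0.0, 0.0, 0.0]
[-0.071, -0.228, 0.238, 0.0, 0.0, 0.0]
[-0.102, -0.253, 0.345, 0.0, 0.0, 0.0]
[-0.133, -0.249, 0.456, 0.0, 0.0, 0.0]
[-0.163, -0.214, 0.561, 0.0, 0.0, 0.0]
[-0.19, -0.153, 0.655, 0.0, 0.0, 0.0]
[-0.213, -0.068, 0.729, 0.0, 0.0, 0.0]
[-0.229, 0.033, 0.78, 0.0, 0.0, 0.0]
```

>>> apply_moves:
  targets:
    - [[-0.019, -0.097, 0.06, 0, 0, 0, -1], [-0.043, -0.175, 0.14, 0, 0, 0, -1], [-0.071, -0.228, 0.238, 0, 0, 0, -1], [-0.102, -0.253, 0.345, 0, 0, 0, -1], [-0.133, -0.249, 0.456, 0, 0, 0, -1], [-0.163, -0.214, 0.561, 0, 0, 0, -1], [-0.19, -0.153, 0.655, 0, 0, 0, -1], [-0.213, -0.068, 0.729, 0, 0, 0, -1], [-0.229, 0.033, 0.78, 0, 0, 0, -1], [-0.229, 0.033, 0.78, 0, 0, 0, -1]]

```text
time: 38.07
ee_pos: [0.4418, -0.1954, 0.0601]
tool_rot: [-3.141, -0.238, -0.98]
force: [4.6, -2.7, -10.9]
gripper_width: 0.184
grasp_force: 10.0
```

```bash
python3 - <<'E'
from h import *
st();print(shk())
E
```

```text
t 38.07 p [ 0.4418 -0.1954  0.0601] rot [-3.1409 -0.2385 -0.9795] q [-0.38  0.45  0.76  2.3  -0.46  0.35 -1.83] F [  4.6  -2.7 -10.9] w 0.184 g 10.0
[-139.7467   14.1455   60.142 ]
```

>>> apply_moves:
  targets:
    - [[0, 0, 0, 0, 0, 0, -0.1], [0, 0, 0, 0, 0, 0, -0.1], [0, 0, 0, 0, 0, 0, -0.1], [0, 0, -0.3, 0, 0, 0, -0.1], [0, 0, -0.6, 0, 0, 0, -0.1], [0, 0, -1, 0, 0, 0, -1], [0, 0, -1, 0, 0, 0, -1]]

```text
time: 38.65
ee_pos: [0.4316, -0.1738, 0.1609]
tool_rot: [-3.136, -0.24, -0.976]
force: [-0.1, -0.3, 0.2]
gripper_width: 0.361
grasp_force: 0.0
```

>>> apply_moves:
  targets:
    - [[0, 0, -0.5, 0, 0, 0, -1], [0, 0, -0.9, 0, 0, 0, -1], [0, 0, -0.9, 0, 0, 0, -1], [0, 0, -0.9, 0, 0, 0, -1]]

```text
time: 38.98
ee_pos: [0.4196, -0.1572, 0.25]
tool_rot: [-3.125, -0.238, -0.979]
force: [0.9, -0.4, -0.2]
gripper_width: 0.085
grasp_force: 0.0
```

```bash
python3 - <<'E'
from h import *
st();print(shk())
for c in("in","-in"):
  print(c);go((S(33,112,160),tool(SY,0,c)))
s=grab("side","12");t=grab("top","12")
x,y,w,h=385,160,45,40
b=t[y:y+h,x:x+w].astype(int);m=((b.min(2)>95)&(b.max(2)-b.min(2)<20)).astype(np.uint8);print(m[10:30,20:36].sum())
E
```

```text
t 38.98 p [ 0.4196 -0.1572  0.25  ] rot [-3.1254 -0.2382 -0.9793] q [-0.92 -0.12  1.03  2.19  0.36  0.88 -2.65] F [ 0.9 -0.4 -0.2] w 0.085 g 0.0
[-183.7894   17.2085  249.9801]
in
[1.89, -0.935, 1.4, 0.056, -0.063, -0.498]
-in
[1.89, -0.935, 1.4, -0.063, -0.056, 0.497]
224
```

>>> apply_moves:
  targets:
    - [[0, 0, 0, 0.056, -0.063, -0.498, -1], [0.2, -0.1, 0.1, 0.056, -0.063, -0.498, -1], [0.4, -0.2, 0.15, 0.056, -0.063, -0.498, -1], [0.6, -0.3, 0.2, 0.056, -0.063, -0.498, -1], [0.8, -0.4, 0.25, 0.056, -0.063, -0.498, -1], [0.95, -0.47, 0.25, 0.056, -0.063, -0.498, -1], [0.95, -0.47, 0.25, 0.056, -0.063, -0.498, -1], [0.95, -0.47, 0.25, 0.056, -0.063, -0.498, -1], [0.95, -0.47, 0.25, 0.056, -0.063, -0.498, -1], [0.95, -0.47, 0.25, 0.056, -0.063, -0.498, -1], [0.95, -0.47, 0.25, 0.056, -0.063, -0.498, -1], [0.95, -0.47, 0.25, 0.056, -0.063, -0.498, -1]]

```text
time: 40.08
ee_pos: [0.5102, -0.2133, 0.2409]
tool_rot: [3.104, -0.029, 0.21]
force: [0.4, -0.3, 0.0]
gripper_width: 0.002
grasp_force: 0.0
```

```bash
cat >> h.py <<'E'
RV=tool(SY,0,"in")
E
python3 - <<'E'
from h import *
st();print(shk())
go((S(30,112,200),RV),(S(30,112,133),RV))
E
```

```text
t 40.08 p [ 0.5102 -0.2133  0.2409] rot [ 3.1043 -0.0295  0.2096] q [-0.35  0.3   0.82  1.89 -0.25  1.01 -0.79] F [ 0.4 -0.3  0. ] w 0.002 g 0.0
[-86.5378  60.7258 240.8779]
[0.902, 0.87, 0.468, 0.014, -0.007, -0.123]
[0.882, 0.845, 1.138, 0.014, -0.007, -0.123]
```

>>> apply_moves:
  targets:
    - [[0.9, 0.86, 0.3, 0.014, -0.007, -0.123, -1], [0.9, 0.86, 0.5, 0.014, -0.007, -0.123, -1], [0.9, 0.86, 0.6, 0.014, -0.007, -0.123, -1], [0.9, 0.86, 0.6, 0.014, -0.007, -0.123, -1], [0.9, 0.86, 0.6, 0.014, -0.007, -0.123, -1]]

```text
time: 40.5
ee_pos: [0.619, -0.2819, 0.183]
tool_rot: [-3.138, 0.003, 0.59]
force: [-0.3, 0.4, -0.7]
gripper_width: 0.007
grasp_force: 0.0
```

```bash
python3 - <<'E'
from h import *
st();print(shk())
for q in [(30,33,94.5),(30,117,94.5),(30,101,94.5)]: print(proj("side",S(*q)).round(1))
s=cv2.imread("pics/side12.png");x,y,w,h=318,262,55,48
b=s[y:y+h,x:x+w].astype(int).min(2)
print("\n".join("".join("%x"%min(15,v//16) for v in r) for r in b))
E
```

```text
t 40.5 p [ 0.619  -0.2819  0.183 ] rot [-3.1383  0.0027  0.5899] q [-0.06  0.59  0.64  1.6  -0.39  1.08 -0.29] F [-0.3  0.4 -0.7] w 0.007 g 0.0
[ 31.3299 112.2538 183.036 ]
[331.  299.4]
[350.8 281.6]
[347.1 284.9]
4343207cccbbbccbbbbbbbbccb03232222323323232332223222232
44443039cccbbccbbbbbbbbbcb02332323333333233323222323222
44442149bbbbcccbbdbbbbbccb02333233233323333232322232222
44432018ca99accb7adbbbbccb31333333233223323333332233233
22211127cc998bca77adcbbbccb0233323333333333333332222221
1121104bdccbcdca7778bcbcccb0232333233333333222222221113
221103adccccccbca7778bdbccb1233333332222222211111111004
11104abbcccccbccdc78779bbcb31222211122111111100000139dc
0007caaabcccbccccb7777accbcc011014531100000139dddddcccc
649c7b9abccbcccca7778addbacb06bcba73129dddddcccccccccbb
ccdca7aa9accccc97658bddb28da3138cccccccccccccccbbbcbbbb
ccccdb7aaccccc87767cdc81169bccccccccccccbbcbcbbbbbbbbbb
cccccdb9ccccb7777acdc60038bcccccbbcbbbbbcbbbbcbbbbbcbbb
cccccccccccb7777addc50028bbbccccbbbcbbbbbbbbbbbbbbbbbbb
cccccbccccb7777addc40005abbbcccccbbbbbbbbbbbbbbbbbbbbbb
cccaccccca7777addb400358bbbbccccccbccbbbbbbcb
[... 1102 characters left out ...]
c5001122113adddc977779ccacbb
11111222210148acccbbbbaa9879c60121113addcc877778bcccbbb
111122211110147abbbbbaa985879b601113adcdc87677ac9ccccbb
11122222111110269bbbaa98348779cb003addcc779da779ccccccb
122212222111110268aaaa950587778936cdddc77adccc79cccccbc
122222222111111115899981268888735bdccb777adcccb9cccb89a
22222222221111111037982015988735bdddb777779cdcccbccb89a
2222222222211111101221011047738dddcb77787779cdccbacccaa
222222222222111111111111110128ddcca7788777779cdbacccccb
22222222222221111111111221129ddcc977778887777897accccb7
2222222222222221111111221139dddc9777788888777779ccccb78
22222222221111221111122113adddc87777888888777779dcca889
2222221222123112222222113adddc877788888adc77787adc97879
```

>>> apply_moves:
  targets:
    - [[0.01, -0.01, 0.2, 0, 0, 0, -1], [0.01, -0.01, 0.4, 0, 0, 0, -1], [0.01, -0.01, 0.48, 0, 0, 0, -1], [0.01, -0.01, 0.5, 0, 0, 0, -1], [0.01, -0.01, 0.52, 0, 0, 0, -1], [0.01, -0.01, 0.53, 0, 0, 0, -1], [0.01, -0.01, 0.53, 0, 0, 0, -1]]

```text
time: 41.08
ee_pos: [0.6256, -0.2867, 0.1487]
tool_rot: [3.118, -0.014, 0.589]
force: [-0.5, -3.3, 40.9]
gripper_width: 0.004
grasp_force: 20.1
```

>>> apply_moves:
  targets:
    - [[0, 0, 0.01, 0, 0, 0, -1], [0, 0, 0.02, 0, 0, 0, -1], [0, 0, 0.02, 0, 0, 0, -1]]

```text
time: 41.33
ee_pos: [0.6266, -0.2881, 0.1481]
tool_rot: [3.114, -0.015, 0.589]
force: [0.9, -3.5, 44.3]
gripper_width: 0.005
grasp_force: 21.6
```

```bash
python3 - <<'E'
from h import *
st();print(shk())
E
```

```text
t 41.33 p [ 0.6266 -0.2881  0.1481] rot [ 3.1139 -0.0152  0.5886] q [-0.05  0.62  0.63  1.64 -0.42  0.99 -0.27] F [ 0.9 -3.5 44.3] w 0.005 g 21.6
[ 40.7314 115.0748 148.1241]
```

>>> apply_moves:
  targets:
    - [[0, 0, -0.3, 0, 0, 0, -1], [0, 0, -0.6, 0, 0, 0, 0.3], [0, 0, -0.8, 0, 0, 0, 0.3], [0, 0, -0.8, 0, 0, 0, 0.3]]

```text
time: 41.67
ee_pos: [0.6203, -0.2806, 0.2191]
tool_rot: [3.134, -0.008, 0.59]
force: [0.9, -0.2, -0.2]
gripper_width: 0.154
grasp_force: 0.0
```

>>> apply_moves:
  targets:
    - [[-0.2, -1, -0.5, 0, 0, 0, 0.3], [-0.2, -1, -0.5, 0, 0, 0, 0.3], [-0.2, -1, -0.5, 0, 0, 0, 0.3]]

```text
time: 41.92
ee_pos: [0.5439, -0.2055, 0.2629]
tool_rot: [-3.139, -0.002, 0.59]
force: [0.7, 0.4, 1.4]
gripper_width: 0.374
grasp_force: 0.0
```

>>> apply_moves:
  targets:
    - [[-0.2, -1, 0, 0, 0, 0, 0.3], [-0.2, -1, 0, 0, 0, 0, 0.3], [-0.2, -1, 0, 0, 0, 0, 0.3]]

```text
time: 42.17
ee_pos: [0.4696, -0.1319, 0.262]
tool_rot: [-3.136, -0.002, 0.593]
force: [0.1, 0.2, -1.0]
gripper_width: 0.593
grasp_force: 0.0
```

```bash
python3 - <<'E'
from h import *
st();print(shk())
s=grab("side","13");t=grab("top","13")
cv2.imwrite("pics/z13.png",np.hstack([crop(s,315,255,66,60,6),crop(t,385,150,66,60,6)]))
E
```

```text
t 42.17 p [ 0.4696 -0.1319  0.262 ] rot [-3.1362 -0.0023  0.5931] q [-0.45  0.15  0.72  1.96 -0.12  1.07 -0.65] F [ 0.1  0.2 -1. ] w 0.593 g 0.0
[-176.7235   72.793   261.9654]
```

View pics/z13.png

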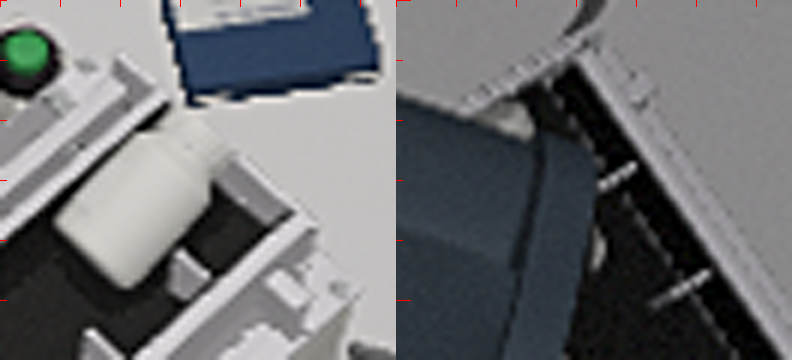

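The close-up shows that bottle 2 lies inclined: its base is on the platform at side (330,297), and the cap end is propped on the end guard at side (350,277). The cap therefore stands above the bars, where the fingers can take it.

```bash
python3 - <<'E'
from h import *
inv=lambda w:Ro.from_euler("z",-SY).apply(w-SO)*1000
for n,a,b in [("capmid",(348.3,279.2),(402.5,173)),("capend",(350.3,276.7),(400.5,170)),("base",(330.3,297.5),(415,192.5))]:
    x,e=tri(a,b);print(n,x,inv(x),e[0])
a=cv2.imread("pics/side12.png").astype(int);b=cv2.imread("pics/side13.png").astype(int)
d=np.abs(a-b).max(2)[265:310,318:360];print((d>40).sum())
# side-only candidates: bottle axis in the plane x=const
for xx in(25,30,35):
    for nm,p in (("cap",(348.3,279.2)),("base",(330.3,297.5))):
        o,dd=ray("side",p);n=S(1000,0,0)-SO;n/=np.linalg.norm(n);k=((S(xx,0,0)-o)@n)/(dd@n);print(xx,nm,inv(o+k*dd))
E
```

```text
capmid [ 0.6092 -0.2836  0.1206] [ 27.2415 103.2504 120.6042] 0.0016912641224573685
capend [ 0.6168 -0.2776  0.1227] [ 26.5204 112.8547 122.6775] 0.0013128775084546651
base [ 0.5536 -0.3225  0.1022] [ 28.2265  35.3913 102.1634] 0.002966188849103614
156
25 cap [ 25.     109.4699 111.2075]
25 base [25.     35.1885 96.3867]
30 cap [ 30.     101.7553 126.8138]
30 base [ 30.      28.3851 112.1748]
35 cap [ 35.      94.0407 142.4201]
35 base [ 35.      21.5816 127.9629]
```

```bash
python3 - <<'E'
from h import *
go((S(27,109,190),RV),(S(27,109,131),RV))
E
```

```text
[0.351, 2.029, 0.719, -0.001, -0.001, -0.0]
[0.349, 2.031, 1.309, -0.001, -0.001, -0.0]
```

>>> apply_moves:
  targets:
    - [[0.17, 1, 0.2, 0, 0, 0, 0.3], [0.17, 1, 0.2, 0, 0, 0, 0.3], [0.17, 1, 0.2, 0, 0, 0, 0.3], [0.17, 1, 0.2, 0, 0, 0, 0.3]]

```text
time: 42.6
ee_pos: [0.5456, -0.213, 0.2423]
tool_rot: [3.138, -0.0, 0.587]
force: [0.1, 0.2, 0.2]
gripper_width: 0.651
grasp_force: 0.0
```

>>> apply_moves:
  targets:
    - [[0.18, 1, 0.2, 0, 0, 0, 0.3], [0.18, 1, 0.4, 0, 0, 0, 0.3], [0.18, 1.03, 0.5, 0, 0, 0, 0.3], [0.18, 1.0, 0.5, 0, 0, 0, 0.3]]

```text
out of range: row 3 has 1.03, outside -1 to 1
```

```bash
python3 - <<'E'
from h import *
st();print(shk());go((S(27,109,131),RV))
E
```

```text
t 42.6 p [ 0.5456 -0.213   0.2423] rot [ 3.1377 -0.0004  0.5868] q [-0.26  0.37  0.73  1.78 -0.28  1.09 -0.41] F [0.1 0.2 0.2] w 0.651 g 0.0
[-66.8893  90.2111 242.2975]
[0.196, 0.933, 1.117, 0.001, -0.0, -0.003]
```

>>> apply_moves:
  targets:
    - [[0.19, 0.93, 0.2, 0, 0, 0, 0.3], [0.19, 0.93, 0.4, 0, 0, 0, 0.3], [0.19, 0.93, 0.6, 0, 0, 0, 0.3], [0.19, 0.93, 0.6, 0, 0, 0, 0.3]]

```text
time: 42.93
ee_pos: [0.6106, -0.277, 0.1771]
tool_rot: [-3.137, 0.004, 0.588]
force: [-0.5, -0.2, -1.5]
gripper_width: 0.651
grasp_force: 0.0
```

>>> apply_moves:
  targets:
    - [[0, 0, 0.2, 0, 0, 0, 0.3], [0, 0, 0.35, 0, 0, 0, 0.3], [0, 0, 0.42, 0, 0, 0, 0.3], [0, 0, 0.45, 0, 0, 0, 0.3], [0, 0, 0.45, 0, 0, 0, 0.3]]

```text
time: 43.35
ee_pos: [0.612, -0.275, 0.1395]
tool_rot: [3.141, -0.005, 0.591]
force: [-0.2, -0.1, -0.1]
gripper_width: 0.651
grasp_force: 0.0
```

```bash
python3 - <<'E'
from h import *
st();print(shk());go((S(27,109,131),RV))
E
```

```text
t 43.35 p [ 0.612  -0.275   0.1395] rot [ 3.1411 -0.0046  0.5913] q [-0.07  0.62  0.65  1.67 -0.44  1.   -0.25] F [-0.2 -0.1 -0.1] w 0.651 g 0.0
[ 21.6834 110.3913 139.4685]
[-0.014, 0.053, 0.085, 0.0, -0.001, -0.001]
```

No contact, as intended. Final 8 mm, then close gently.

>>> apply_moves:
  targets:
    - [[-0.01, 0.05, 0.04, 0, 0, 0, 0.3], [-0.01, 0.05, 0.08, 0, 0, 0, 0.3], [-0.01, 0.05, 0.09, 0, 0, 0, 0.3], [-0.01, 0.05, 0.09, 0, 0, 0, 0.3]]

```text
time: 43.68
ee_pos: [0.6144, -0.2801, 0.1308]
tool_rot: [3.14, -0.006, 0.591]
force: [0.4, -0.2, 0.2]
gripper_width: 0.647
grasp_force: 0.0
```

>>> apply_moves:
  targets:
    - [[0, 0, 0, 0, 0, 0, -0.6], [0, 0, 0, 0, 0, 0, -0.6], [0, 0, 0, 0, 0, 0, -0.6], [0, 0, 0, 0, 0, 0, -0.6], [0, 0, 0, 0, 0, 0, -0.6], [0, 0, 0, 0, 0, 0, -0.6]]
  newtons: 12

```text
time: 44.18
ee_pos: [0.6145, -0.28, 0.1309]
tool_rot: [3.14, -0.006, 0.591]
force: [-0.6, 0.6, 1.2]
gripper_width: 0.443
grasp_force: 12.0
```

```bash
python3 - <<'E'
from h import *
st();print(shk())
for b in np.linspace(.37,1.57,11): print(round(b,2),(76*np.cos(b)-24.5*np.sin(b)-62).round(1),(76*np.sin(b)+24.5*np.cos(b)-50.3).round(1))
E
```

```text
t 44.18 p [ 0.6145 -0.28    0.1309] rot [ 3.1403 -0.0056  0.5913] q [-0.06  0.64  0.64  1.67 -0.44  0.98 -0.24] F [-0.6  0.6  1.2] w 0.443 g 12.0
[ 27.2121 109.6329 130.9174]
0.37 -0.0 0.0
0.49 -6.5 7.1
0.61 -13.7 13.3
0.73 -21.7 18.6
0.85 -30.2 23.0
0.97 -39.2 26.2
1.09 -48.6 28.4
1.21 -58.1 29.5
1.33 -67.7 29.3
1.45 -77.2 28.1
1.57 -86.4 25.7
```

>>> apply_moves:
  targets:
    - [[-0.06, 0, -0.08, 0, 0, 0, -0.6], [-0.14, 0, -0.15, 0, 0, 0, -0.6], [-0.22, 0, -0.205, 0, 0, 0, -0.6], [-0.3, 0, -0.25, 0, 0, 0, -0.6], [-0.39, 0, -0.28, 0, 0, 0, -0.6], [-0.48, 0, -0.3, 0, 0, 0, -0.6], [-0.58, 0, -0.31, 0, 0, 0, -0.6], [-0.67, 0, -0.31, 0, 0, 0, -0.6], [-0.76, 0, -0.295, 0, 0, 0, -0.6], [-0.8, 0, -0.285, 0, 0, 0, -0.6], [-0.8, 0, -0.285, 0, 0, 0, -0.6]]

```text
time: 45.1
ee_pos: [0.5463, -0.3256, 0.1584]
tool_rot: [3.141, -0.005, 0.589]
force: [0.6, 0.5, -0.8]
gripper_width: 0.439
grasp_force: 12.0
```

```bash
python3 - <<'E'
from h import *
st();print(shk())
s=grab("side","14")
for q in [(27,28,70),(27,28,154),(27,3,71),(27,53,71)]: print(q,proj("side",S(*q)).round(1))
x,y,w,h=312,262,48,55
b=s[y:y+h,x:x+w].astype(int).min(2)
print("\n".join("".join("%x"%min(15,v//16) for v in r) for r in b))
E
```

```text
t 45.1 p [ 0.5463 -0.3256  0.1584] rot [ 3.1412 -0.0046  0.589 ] q [ 0.    0.55  0.67  1.74 -0.4   0.99 -0.15] F [ 0.6  0.5 -0.8] w 0.439 g 12.0
[ 26.6945  27.5885 158.425 ]
(27, 28, 70) [328.5 303.8]
(27, 28, 154) [330.4 289.7]
(27, 3, 71) [322.5 309.1]
(27, 53, 71) [334.4 298.3]
110011110011245666521223222234566410133323333332
100111100010025666676554445576665002433333323323
111000111000002564566666666666610001333333333233
011011101011100147764544444665400024323333333333
411101110011110001247799986420010013332332333333
121110110110110100001111100010000123333333333333
122111001000010111010000000000001323333332222222
122211101011000100001011100100036512222111211111
112222101110000001011011000001112211101463110000
121223211011230101000000001211211117bcba73039ddd
21211222110012000000101001474112111139dcccdccccc
222211232110010000001000123441111111129dcccccccc
1121111222110011110110012332112211111116bccccccb
21111233222111010100001333211124321111116bccccbc
111123330111111011001243321111352322111115accccb
2001333320012111001012211111111122332111114acccc
a301233332012221100001112111111111
[... 1176 characters left out ...]
11232127cc777a
9999999999999999998201111112222680011112aec77777
9999999999999999984011111111222210001015ab778877
999999999999999984011111111112221000027987878877
999999999999999840111111111111211000269887788887
999999999999998401111111111111110002798887888888
999999999999984001111111111111025616988887888888
c99999999999840011201111111110269999888888888adc
cb99999999996001179401111111127999888887888adccc
ccb9999999860011258930111110389988887888888acccc
ccb999999860111137888301110389988788788888accccc
9cbb999998001111378888400059999978878888adcccccc
49bb99998101111059888894059998878878888addcccccc
049a999820111110588888726999987887788888adcccccc
1137a9820111111126888526998888887888888879cccccc
```

>>> apply_moves:
  targets:
    - [[0, 0, -0.1, 0, 0, 0, -0.6], [0, 0, -0.2, 0, 0, 0, -0.6], [0, 0, -0.2, 0, 0, 0, -0.6]]

```text
time: 45.4
ee_pos: [0.5496, -0.3255, 0.1817]
tool_rot: [3.136, -0.008, 0.592]
force: [-0.9, -0.7, -0.7]
gripper_width: 0.442
grasp_force: 12.0
```

>>> apply_moves:
  targets:
    - [[0, 0, 0, 0, 0, 0, -0.6], [0, 0, 0, 0, 0, 0, -0.6], [0, 0, 0, 0, 0, 0, -0.6], [0, 0, 0, 0, 0, 0, -0.6]]
  newtons: 5

```text
time: 45.73
ee_pos: [0.5479, -0.3243, 0.1785]
tool_rot: [3.141, -0.005, 0.592]
force: [-0.1, -0.3, -1.4]
gripper_width: 0.443
grasp_force: 5.0
```

```bash
cat >> h.py <<'E'
def dump(im,x,y,w,h):
    b=im[y:y+h,x:x+w].astype(int).min(2);print("\n".join("".join("%x"%min(15,v//16) for v in r) for r in b))
E
python3 - <<'E'
from h import *
st();print(shk())
s=grab("side","15")
for q in [(27,28,90),(27,28,174),(27,-43,140),(27,-50,120)]: print(q,proj("side",S(*q)).round(1))
dump(s,290,275,60,45)
E
```

```text
t 45.73 p [ 0.5479 -0.3243  0.1785] rot [ 3.1409 -0.0055  0.5916] q [-0.01  0.53  0.68  1.72 -0.39  1.02 -0.17] F [-0.1 -0.3 -1.4] w 0.443 g 5.0
[ 26.5226  29.5949 178.5333]
(27, 28, 90) [328.9 300.6]
(27, 28, 174) [330.9 286.1]
(27, -43, 140) [312.1 308.2]
(27, -50, 120) [310.  313.1]
6679dccccccccccccb887777723bda234321122111121111211211121122
6446accccccccccccb888777bdbddda34432011211222123112221212121
55545accccccccccbb88887addccddd32443204730111221121212222111
446446accccccccccabc78bddcccdc831344324874111121112121211111
44454349cccccccc538b9ddccccdc9840134434adc611112212212211121
654555449dcb9889828cadccccdc98810113433589951112122112221211
b55344445ac988888ad89ccccdca88810111233359a72211121111222221
ca8844433368888888988bdcdc9889810104753333412221111221222211
ccccc7344888888899879cdca88889820027a97332111211112211121111
9ccccc759988888998879cc9888888887369999721212122111121211112
accccc99999888998877ad98888887788889999801212221211122221112
889cc9857988899888879a88888777778889999901121221211111111223
8889b8613799998888889888987777788879999601122212211111122123
88aca881489998764689
[... 1231 characters left out ...]
11111111111111111111102699888
79b99ddd8200011111111111111111111111111120111111111026999888
887addd700000011111111111111111111111117a4011111110279988888
77bddc400477320001111111111111111111102689300111104899988888
8acdc328bddddda501111111111111111111103788840111038999878878
bddb329ddcccccdc600111111111111111111037888940006a9998788888
ddb229dccccccccdc6011111111111111111105988899405999898877888
d8208dccccccccccdc101111111111111111105888887259989878887888
81019dcccccccccccc601111111111111111102688852699898887888888
1004adccccccccccccb01111111111111111111268516999888877889998
0007cdccccccccccccb50111111111111111111122169998888888888888
1059adccccccccccccaa0111111111111111111101699988888888898888
```

>>> apply_moves:
  targets:
    - [[0, 0, 0, 0, 0, 0, -0.6], [0, 0, 0, 0, 0, 0, -0.6], [0, 0, 0, 0, 0, 0, -0.6], [0, 0, 0, 0, 0, 0, -0.6], [0, 0, 0, 0, 0, 0, -0.6], [0, 0, 0, 0, 0, 0, -0.6]]
  newtons: 4

```text
time: 46.28
ee_pos: [0.5478, -0.3248, 0.1789]
tool_rot: [3.14, -0.005, 0.591]
force: [-1.0, 0.2, -0.6]
gripper_width: 0.439
grasp_force: 4.0
```

```bash
python3 - <<'E'
from h import *
st();print(shk())
s=grab("side","16");t=grab("top","16")
dump(s,315,280,40,30);print()
for q in [(27,30,90),(27,30,174)]: print(q,proj("top",S(*q)).round(1))
dump(t,400,165,50,50)
E
```

```text
t 46.28 p [ 0.5478 -0.3248  0.1789] rot [ 3.1403 -0.0055  0.5911] q [-0.01  0.53  0.68  1.72 -0.39  1.02 -0.17] F [-1.   0.2 -0.6] w 0.439 g 4.0
[ 26.8042  29.2775 178.8539]
cdc988101134447aa93111112211222121121148
dca8881011123335897211112111111222111233
c988981010256333451222111122222121111233
8888983002798533211111111121212212123333
8888888516999972111111111111121111233333
8888778888999980122112221112222111233333
8877777887999980111212212111122212333333
8777778888999860112221121211111112333333
7777888977899980111122211111111233333333
7888898687899996011112111222111233333333
7688982588799999921111112332122333333333
7899600598788999992011123332212333333333
89960026988788999a9311123433212333222322
9840002689988888898011122344323333573236
9401102588999888887100268134312333475333
401110378899999989a902798123421133333333
0011103678899999999958986112343123333332
1111113788889999999999886111243302333320
1111112688888899999888886111475101122102
111111268888888888888887411159820111103a
11111115888888888888888721215870000003ad
1111110488888888888888883122587001007cdd
111111126888888888888886
[... 2209 characters left out ...]
2222222222222222222222222222222222222
43001211111112222222222222222222222222222222322222
54100111112222222222222222222222222222222222222222
65310111111222222222222222222222222222222222222222
66411121212122222222222222222222222222222222322222
66311121212222222222222222222222222222222222222222
63112122221222122222222222222222222222222222222222
31111112222222222222222222222222232222222222222222
11121222222222222222222222222222222222222222222222
11122222222222222222222222222222222222222222222222
12122222222222222222222222222222222222222222222222
12112222222222222222222222222222222222222222222222
22222122222222222222222222222222222222222222222222
22222222222222222222222222222222222222322222222222
```

Now (in numbers) the silhouette hangs straight, with its base at side (330,300) as predicted. Firm up, shift 10 mm back, lower.

>>> apply_moves:
  targets:
    - [[0, 0, 0, 0, 0, 0, -0.6], [0, 0, 0, 0, 0, 0, -0.6], [0, 0.05, 0, 0, 0, 0, -0.6], [0, 0.1, 0.0, 0, 0, 0, -0.6], [0, 0.1, 0.07, 0, 0, 0, -0.6], [0, 0.1, 0.12, 0, 0, 0, -0.6], [0, 0.1, 0.12, 0, 0, 0, -0.6]]
  newtons: 20

```text
time: 46.97
ee_pos: [0.5526, -0.3325, 0.1651]
tool_rot: [-3.14, -0.004, 0.591]
force: [-0.3, 0.3, -0.8]
gripper_width: 0.431
grasp_force: 20.0
```

>>> apply_moves:
  targets:
    - [[0, 0, 0.02, 0, 0, 0, -0.6], [0, 0, 0.03, 0, 0, 0, -0.6], [0, 0, 0.03, 0, 0, 0, -0.6]]

```text
time: 47.22
ee_pos: [0.5537, -0.3327, 0.1642]
tool_rot: [3.141, -0.006, 0.592]
force: [-0.4, 1.5, 2.0]
gripper_width: 0.433
grasp_force: 20.0
```

>>> apply_moves:
  targets:
    - [[0, 0, 0.02, 0, 0, 0, -0.6], [0, 0, 0.03, 0, 0, 0, -0.6], [0, 0, 0.03, 0, 0, 0, -0.6]]

```text
time: 47.47
ee_pos: [0.5554, -0.3322, 0.1636]
tool_rot: [3.139, -0.01, 0.592]
force: [0.2, 3.9, 13.5]
gripper_width: 0.431
grasp_force: 20.1
```

```bash
python3 - <<'E'
from h import *
st();print(shk())
E
```

```text
t 47.47 p [ 0.5554 -0.3322  0.1636] rot [ 3.1393 -0.01    0.5921] q [ 0.01  0.56  0.67  1.71 -0.41  1.01 -0.15] F [ 0.2  3.9 13.5] w 0.431 g 20.1
[ 37.2286  31.3939 163.6238]
```

>>> apply_moves:
  targets:
    - [[0, 0, 0, 0, 0, 0, -0.6], [0, 0, -0.02, 0, 0, 0, -0.6], [0, 0, -0.02, 0, 0, 0, -0.6]]
  newtons: 4

```text
time: 47.72
ee_pos: [0.5535, -0.3333, 0.1633]
tool_rot: [3.139, -0.006, 0.591]
force: [0.3, -0.3, -1.2]
gripper_width: 0.44
grasp_force: 4.0
```

>>> apply_moves:
  targets:
    - [[0, 0, -0.02, 0, 0, 0, 0.2], [0, 0, -0.02, 0, 0, 0, 0.2], [0, 0, -0.02, 0, 0, 0, 0.2], [0, 0, -0.02, 0, 0, 0, 0.2], [0, 0, -0.2, 0, 0, 0, 0.2], [0, 0, -0.5, 0, 0, 0, 0.2], [0, 0, -0.9, 0, 0, 0, 0.2], [0, 0, -0.9, 0, 0, 0, 0.2]]

```text
time: 48.38
ee_pos: [0.5556, -0.3364, 0.2604]
tool_rot: [3.129, -0.011, 0.591]
force: [-0.4, -2.0, 0.8]
gripper_width: 0.594
grasp_force: 0.0
```

```bash
python3 - <<'E'
from h import *
st();print(shk());k=knob(21.64);go((k+[0,0,.1],RK),(k+[0,0,.1],RK2))
E
```

```text
t 48.38 p [ 0.5556 -0.3364  0.2604] rot [ 3.1288 -0.0111  0.5908] q [-0.02  0.47  0.72  1.61 -0.34  1.17 -0.2 ] F [-0.4 -2.   0.8] w 0.594 g 0.0
[ 40.7994  29.2532 260.4468]
[-0.161, -1.834, 0.982, -0.057, -0.062, -0.499]
[-0.161, -1.834, 0.982, -0.062, 0.057, 0.495]
```

>>> apply_moves:
  targets:
    - [[0, -0.9, 0, 0, 0, 0, -0.1], [0, -0.9, 0, 0, 0, 0, -0.1], [0, -0.9, 0, 0, 0, 0, -0.1]]

```text
time: 48.63
ee_pos: [0.4993, -0.2532, 0.2512]
tool_rot: [-3.135, -0.006, 0.594]
force: [0.8, 0.9, -1.4]
gripper_width: 0.479
grasp_force: 0.0
```

>>> apply_moves:
  targets:
    - [[0, -0.5, 0.1, -0.057, -0.062, -0.499, -0.1], [-0.16, -0.93, 0.2, -0.057, -0.062, -0.499, -0.1], [-0.16, -0.93, 0.3, -0.057, -0.062, -0.499, -0.1], [-0.16, -0.93, 0.3, -0.057, -0.062, -0.499, -0.1], [-0.16, -0.93, 0.3, -0.057, -0.062, -0.499, -0.1], [-0.16, -0.93, 0.3, -0.057, -0.062, -0.499, -0.1], [-0.16, -0.93, 0.3, -0.057, -0.062, -0.499, -0.1], [-0.16, -0.93, 0.3, -0.057, -0.062, -0.499, -0.1], [-0.16, -0.93, 0.3, -0.057, -0.062, -0.499, -0.1], [-0.16, -0.93, 0.3, -0.057, -0.062, -0.499, -0.1], [-0.16, -0.93, 0.3, -0.057, -0.062, -0.499, -0.1], [-0.16, -0.93, 0.3, -0.057, -0.062, -0.499, -0.1]]

```text
time: 49.63
ee_pos: [0.4379, -0.1901, 0.2226]
tool_rot: [3.136, 0.229, 2.082]
force: [-0.0, 0.0, -0.2]
gripper_width: 0.451
grasp_force: 0.0
```

```bash
python3 - <<'E'
from h import *
st();print(shk());k=knob(21.64);go((k+[0,0,.05],RK),(k,RK))
s=grab("side","17");t=grab("top","17")
for y in(30,-90): print(y,[proj(n,S(38,y,z)).round(1).tolist() for n in("side","top") for z in(70,154)])
dump(s,315,270,40,40);print();dump(s,285,300,38,45)
E
```

```text
t 49.63 p [ 0.4379 -0.1901  0.2226] rot [3.1363 0.2291 2.0822] q [-0.32  0.07  0.57  2.14  0.18  0.78  0.64] F [-0.   0.  -0.2] w 0.451 g 0.0
[-146.2918   13.8964  222.5692]
[0.21, 0.011, 1.11, -0.005, -0.007, -0.026]
[0.324, 0.008, 1.597, -0.005, -0.007, -0.026]
30 [[331.7, 305.9], [333.8, 291.8], [415.5, 195.4], [424.9, 189.7]]
-90 [[302.0, 332.9], [302.8, 319.7], [440.1, 230.3], [451.4, 227.1]]
5100007caaabdccbcccdb7777accbcc011014631
dc6649c7baabccccccca7778addbacb06bcba730
bcdccdca7a99accccc97658bddb28db3138ccccd
abbccccdb7aaccccc87767ddd8115aedcccccccc
7adcccccdb9ccccc7777addc6103788ccbcccccb
adccccccccccccb7777addc510037878bdbccbbb
dccccccccccccb7777addc41000588778bdbccbc
dcccccaccccca7778addb4001116988777adbccb
ccccbaccccc97778bddb200111136888777adbcc
ccccbccccc88948cdc810111111125888777adbc
cccbccccc7887bcdc610011101111258888779dc
ccccccdb7777addc50001100111121259887778b
ccccccb7777addc4001102563012222137888778
ccccc97778addb40000015767612222114888877
cccc97778bddb2001576467bb312222211368887
ccc87779cdc81028cddddca72122222222136887
db7777acdc6103addccccccc6012222222213688
b7
[... 1996 characters left out ...]
500112589bb9999899999b975115877be5112
be501225889bb999999abb98751158777be23a
7be611158889abbbabbba888751158888732ad
77be60148888889aa998888775113688736cdd
777be60488888888888888787412126735bddd
7777ad526888888888887688721221118edddc
77777ad5588888887766788860222118ddddb7
c77777ac67888888888888884022129ddddb77
dc77777ad87888888888888601113adddda777
bdc77777ad888888888887600113adddda7778
8bdc87777ac6799999888400113adddc977788
88bd777777ac43777754111103adddc9777788
988bec77777bd400111111117cdddc87777888
8988bec77777bd4001111105bdddc877778888
88889bdc77778bd50011109edddc779dc7888a
888889bdc77777bd511119edddc777addc78ad
8888889cec77777bd400aedddb778bddccbadc
88888889cc777777bd404addb77778bddccccc
```

Both bottles now stand upright at +30 and −90: caps at side (334,290) and (303,319). Back to the knob.

>>> apply_moves:
  targets:
    - [[0.13, 0.01, 0.4, -0.005, -0.007, -0.026, -0.1], [0.2, 0.01, 0.8, -0.005, -0.007, -0.026, -0.1], [0.21, 0.01, 0.95, -0.005, -0.007, -0.026, -0.1], [0.21, 0.01, 0.95, -0.005, -0.007, -0.026, -0.1]]

```text
time: 50.07
ee_pos: [0.4372, -0.1902, 0.122]
tool_rot: [-3.137, 0.246, 2.158]
force: [0.0, -0.8, 0.5]
gripper_width: 0.449
grasp_force: 0.0
```

```bash
python3 - <<'E'
from h import *
st();print(shk());k=knob(21.64);go((k,RK))
E
```

```text
t 50.07 p [ 0.4372 -0.1902  0.122 ] rot [-3.137   0.2461  2.1575] q [-0.25  0.24  0.54  2.26  0.09  0.49  0.77] F [ 0.  -0.8  0.5] w 0.449 g 0.0
[-146.6363   13.2903  122.0171]
[0.102, 0.022, 0.617, -0.002, -0.001, -0.003]
```

>>> apply_moves:
  targets:
    - [[0.05, 0.02, 0.3, 0, 0, 0, -0.1], [0.08, 0.02, 0.5, 0, 0, 0, -0.1], [0.1, 0.02, 0.61, 0, 0, 0, -0.1], [0.1, 0.02, 0.61, 0, 0, 0, -0.1]]

```text
time: 50.4
ee_pos: [0.4444, -0.1939, 0.0629]
tool_rot: [3.142, 0.249, 2.158]
force: [-0.2, -0.5, 0.7]
gripper_width: 0.449
grasp_force: 0.0
```

>>> apply_moves:
  targets:
    - [[0, 0, 0, 0, 0, 0, -1], [0, 0, 0, 0, 0, 0, -1], [0, 0, 0, 0, 0, 0, -1], [0, 0, 0, 0, 0, 0, -1], [0, 0, 0, 0, 0, 0, -1]]
  newtons: 12

```text
time: 50.82
ee_pos: [0.445, -0.194, 0.0646]
tool_rot: [3.138, 0.252, 2.159]
force: [-0.6, -0.6, 1.7]
gripper_width: 0.182
grasp_force: 12.0
```

```bash
python3 - <<'E'
from h import *
st();print(shk());p=np.array(manip.get_obs()["ee_pos"]);a=21.64
def seq(a,n): 
    r=Ro.from_euler("xyz",manip.get_obs()["tool_rot"])
    return [(r.inv().apply(knob(a-k*np.pi/12)-knob(a))*10).round(3).tolist() for k in range(1,n+1)]
A=seq(a,12);Bq=seq(a-np.pi,12)
print("A",A);print("B",Bq)
E
```

```text
t 50.82 p [ 0.445  -0.194   0.0646] rot [3.1385 0.252  2.1591] q [-0.17  0.37  0.47  2.29  0.    0.32  0.84] F [-0.6 -0.6  1.7] w 0.182 g 12.0
[-139.0749   17.6015   64.6477]
A [[-0.017, 0.102, -0.05], [-0.039, 0.187, -0.125], [-0.067, 0.249, -0.217], [-0.098, 0.283, -0.322], [-0.131, 0.288, -0.433], [-0.163, 0.264, -0.54], [-0.193, 0.211, -0.638], [-0.219, 0.133, -0.719], [-0.239, 0.036, -0.777], [-0.252, -0.073, -0.81], [-0.258, -0.188, -0.813], [-0.257, -0.3, -0.788]]
B [[0.009, -0.102, 0.052], [0.023, -0.187, 0.129], [0.043, -0.248, 0.224], [0.066, -0.283, 0.331], [0.091, -0.288, 0.443], [0.115, -0.263, 0.553], [0.136, -0.21, 0.652], [0.154, -0.133, 0.735], [0.166, -0.036, 0.796], [0.171, 0.074, 0.83], [0.169, 0.188, 0.836], [0.16, 0.301, 0.813]]
```

>>> apply_moves:
  targets:
    - [[-0.017, 0.102, -0.05, 0, 0, 0, -1], [-0.039, 0.187, -0.125, 0, 0, 0, -1], [-0.067, 0.249, -0.217, 0, 0, 0, -1], [-0.098, 0.283, -0.322, 0, 0, 0, -1], [-0.131, 0.288, -0.433, 0, 0, 0, -1], [-0.163, 0.264, -0.54, 0, 0, 0, -1], [-0.193, 0.211, -0.638, 0, 0, 0, -1], [-0.219, 0.133, -0.719, 0, 0, 0, -1], [-0.239, 0.036, -0.777, 0, 0, 0, -1], [-0.252, -0.073, -0.81, 0, 0, 0, -1], [-0.258, -0.188, -0.813, 0, 0, 0, -1], [-0.257, -0.3, -0.788, 0, 0, 0, -1]]

```text
time: 51.82
ee_pos: [0.422, -0.2151, 0.1471]
tool_rot: [3.138, 0.251, 2.16]
force: [0.8, -0.7, -0.0]
gripper_width: 0.182
grasp_force: 12.0
```

>>> apply_moves:
  targets:
    - [[0.009, -0.102, 0.052, 0, 0, 0, -1], [0.023, -0.187, 0.129, 0, 0, 0, -1], [0.043, -0.248, 0.224, 0, 0, 0, -1], [0.066, -0.283, 0.331, 0, 0, 0, -1], [0.091, -0.288, 0.443, 0, 0, 0, -1], [0.115, -0.263, 0.553, 0, 0, 0, -1], [0.136, -0.21, 0.652, 0, 0, 0, -1], [0.154, -0.133, 0.735, 0, 0, 0, -1], [0.166, -0.036, 0.796, 0, 0, 0, -1], [0.171, 0.074, 0.83, 0, 0, 0, -1], [0.169, 0.188, 0.836, 0, 0, 0, -1], [0.16, 0.301, 0.813, 0, 0, 0, -1]]

```text
time: 52.82
ee_pos: [0.4497, -0.203, 0.0635]
tool_rot: [3.141, 0.251, 2.159]
force: [-2.1, -3.6, 9.4]
gripper_width: 0.182
grasp_force: 12.0
```

```bash
python3 - <<'E'
from h import *
st();print(shk())
E
```

```text
t 52.82 p [ 0.4497 -0.203   0.0635] rot [3.1411 0.2507 2.1586] q [-0.17  0.39  0.49  2.28 -0.05  0.33  0.91] F [-2.1 -3.6  9.4] w 0.182 g 12.0
[-129.0177   16.4633   63.4538]
```

One turn in. Another one (both standing bottles will meet the bar during the last turns), then check.

>>> apply_moves:
  targets:
    - [[-0.017, 0.102, -0.05, 0, 0, 0, -1], [-0.039, 0.187, -0.125, 0, 0, 0, -1], [-0.067, 0.249, -0.217, 0, 0, 0, -1], [-0.098, 0.283, -0.322, 0, 0, 0, -1], [-0.131, 0.288, -0.433, 0, 0, 0, -1], [-0.163, 0.264, -0.54, 0, 0, 0, -1], [-0.193, 0.211, -0.638, 0, 0, 0, -1], [-0.219, 0.133, -0.719, 0, 0, 0, -1], [-0.239, 0.036, -0.777, 0, 0, 0, -1], [-0.252, -0.073, -0.81, 0, 0, 0, -1], [-0.258, -0.188, -0.813, 0, 0, 0, -1], [-0.257, -0.3, -0.788, 0, 0, 0, -1]]

```text
time: 53.82
ee_pos: [0.4267, -0.224, 0.1465]
tool_rot: [3.139, 0.251, 2.159]
force: [3.4, -2.3, -2.6]
gripper_width: 0.184
grasp_force: 12.0
```

>>> apply_moves:
  targets:
    - [[0.009, -0.102, 0.052, 0, 0, 0, -1], [0.023, -0.187, 0.129, 0, 0, 0, -1], [0.043, -0.248, 0.224, 0, 0, 0, -1], [0.066, -0.283, 0.331, 0, 0, 0, -1], [0.091, -0.288, 0.443, 0, 0, 0, -1], [0.115, -0.263, 0.553, 0, 0, 0, -1], [0.136, -0.21, 0.652, 0, 0, 0, -1], [0.154, -0.133, 0.735, 0, 0, 0, -1], [0.166, -0.036, 0.796, 0, 0, 0, -1], [0.171, 0.074, 0.83, 0, 0, 0, -1], [0.169, 0.188, 0.836, 0, 0, 0, -1], [0.16, 0.301, 0.813, 0, 0, 0, -1]]

```text
time: 54.82
ee_pos: [0.4546, -0.2116, 0.0632]
tool_rot: [-3.141, 0.25, 2.158]
force: [-2.6, -4.2, 7.7]
gripper_width: 0.18
grasp_force: 12.0
```

```bash
python3 - <<'E'
from h import *
st();print(shk())
s=grab("side","18");dump(s,318,278,32,36);print();dump(s,288,308,32,34)
E
```

```text
t 54.82 p [ 0.4546 -0.2116  0.0632] rot [-3.1411  0.2502  2.1582] q [-0.17  0.4   0.51  2.26 -0.1   0.33  0.97] F [-2.6 -4.2  7.7] w 0.18 g 12.0
[-119.1413   15.6654   63.2127]
cccccdc711139dcccca77759ddc40377
ccccdd711118dcccc97778bddb200378
ccdda411139dcccc8777addc82000588
cdda111139dcccc77779cdc810111588
dc711104adccdb7777addc5101111478
d711106bdcccb7778addc50011111148
411118dcccca7779acdc400111111123
11139dcccc9789abcca3001111111121
1139dcccc87768ccca86200011112222
13adccdc77779ccccccddd6001112222
3adccdb7777acccccccccdc601222222
bdccdb7777acbcccccccccdc60222222
cccca7777acccccccccccccdc1122222
ccc97778bccaccccccccccccc7122222
dc87778bccaacccccccccccccb012222
c87779cdcba9ccccccccccccc9012222
7777addc76a8bdccccccccccca012222
777addc539a79cddccccccccc8411222
77addc505aba79cdddcccccc97751122
8acdc4006aba789cdddddcb98abc5012
bcdc400159ba87899bbbb9879a89c611
ddb2000369bba778888888889a779b70
d8201103789bb998888888889a7779cb
81001105878ab9999889999ba8777889
101111158788abb999999aba88788873
01111115888889bbbb99a9a877888735
1111111588888889aaaa98887237739e
111111158888888888888888700128dd
[... 687 characters left out ...]
1122222
777addc8abccccccccccccc741122222
77addb68abdcccccccccccb980112222
9ccdc36ba9cdccccccccdc78a5951121
cddb406ba7adddddddddc98ba2be5012
ddb4006ba78acddddddb989b926be511
9920106aa88889bcbb98889b9487be50
87011049ba8878888888899b74877be5
87011049aba88888888899ba648877be
960010489bba99989999aba864888873
d700104889abb99999999a8862688736
be500048888abaabbbbb98887026735b
7ad50048888889aaa9988877511118ed
77bd5037888888888888877851118ddd
777bd51688888888888867874029dddd
7777bd538888888876678887129ddddb
77777bd558888888888888852adddda7
c87777bc68888888888887229dddc977
d887777bc668888888887329dddc9777
bec77777bc579999988836cdddc87778
8bec77777bd4257777405bdddc877778
88cdc77777bd40011009edddc77adc78
```

>>> apply_moves:
  targets:
    - [[-0.017, 0.102, -0.05, 0, 0, 0, -1], [-0.039, 0.187, -0.125, 0, 0, 0, -1], [-0.067, 0.249, -0.217, 0, 0, 0, -1], [-0.098, 0.283, -0.322, 0, 0, 0, -1], [-0.131, 0.288, -0.433, 0, 0, 0, -1], [-0.163, 0.264, -0.54, 0, 0, 0, -1], [-0.193, 0.211, -0.638, 0, 0, 0, -1], [-0.219, 0.133, -0.719, 0, 0, 0, -1], [-0.239, 0.036, -0.777, 0, 0, 0, -1], [-0.252, -0.073, -0.81, 0, 0, 0, -1], [-0.258, -0.188, -0.813, 0, 0, 0, -1], [-0.257, -0.3, -0.788, 0, 0, 0, -1]]

```text
time: 55.87
ee_pos: [0.4321, -0.2324, 0.1464]
tool_rot: [3.14, 0.25, 2.159]
force: [5.3, -2.9, -3.1]
gripper_width: 0.182
grasp_force: 12.0
```

>>> apply_moves:
  targets:
    - [[0.009, -0.102, 0.052, 0, 0, 0, -1], [0.023, -0.187, 0.129, 0, 0, 0, -1], [0.043, -0.248, 0.224, 0, 0, 0, -1], [0.066, -0.283, 0.331, 0, 0, 0, -1], [0.091, -0.288, 0.443, 0, 0, 0, -1], [0.115, -0.263, 0.553, 0, 0, 0, -1], [0.136, -0.21, 0.652, 0, 0, 0, -1], [0.154, -0.133, 0.735, 0, 0, 0, -1], [0.166, -0.036, 0.796, 0, 0, 0, -1], [0.171, 0.074, 0.83, 0, 0, 0, -1], [0.169, 0.188, 0.836, 0, 0, 0, -1], [0.16, 0.301, 0.813, 0, 0, 0, -1]]

```text
time: 56.87
ee_pos: [0.4598, -0.22, 0.0633]
tool_rot: [-3.141, 0.25, 2.158]
force: [-1.0, -4.5, 6.1]
gripper_width: 0.184
grasp_force: 12.0
```

>>> apply_moves:
  targets:
    - [[-0.017, 0.102, -0.05, 0, 0, 0, -1], [-0.039, 0.187, -0.125, 0, 0, 0, -1], [-0.067, 0.249, -0.217, 0, 0, 0, -1], [-0.098, 0.283, -0.322, 0, 0, 0, -1], [-0.131, 0.288, -0.433, 0, 0, 0, -1], [-0.163, 0.264, -0.54, 0, 0, 0, -1], [-0.193, 0.211, -0.638, 0, 0, 0, -1], [-0.219, 0.133, -0.719, 0, 0, 0, -1], [-0.239, 0.036, -0.777, 0, 0, 0, -1]]

```text
time: 57.62
ee_pos: [0.4665, -0.22, 0.1453]
tool_rot: [3.139, 0.251, 2.16]
force: [4.1, -0.7, 1.1]
gripper_width: 0.182
grasp_force: 12.0
```

```bash
python3 - <<'E'
from h import *
st();p=shk();print(p)
s=grab("side","19");dump(s,318,275,34,42);print();dump(s,288,305,34,36)
E
```

```text
t 57.62 p [ 0.4665 -0.22    0.1453] rot [3.1389 0.2511 2.1604] q [-0.29  0.27  0.66  2.18 -0.03  0.54  0.95] F [ 4.1 -0.7  1.1] w 0.182 g 12.0
[-105.5574   20.796   145.2546]
cccccccb79aa95012221137ab7778bdbcc
cccccccdc69aaa701221039dcb7777acbc
ccccccdd7149baa711106bdcdca77acdcb
cccccdc711148baaa109ecccc977addb9d
ccccdd71121238baa98dcccc968cddb329
ccdda4112222138babdcccc878bddb2048
cdda111222222126bccccc779cdc810158
dd71122222211139ccccb77acdc8100268
d7111222222106cdcccb67addc51010478
5111222221109ecccca77addc500111268
112222222118dcccc977acdc4001111136
12222221139dcccc879bddb40011111122
2222221139dcccc769dcda200111111111
22222103adcccb779ccb73200111111222
2221107cdccdb77acccccdda2001111222
221106bcccda77adcccccccdd900122222
21118dcccc967acccccccccccc90222222
2139dcccc977acbcccccccccccc7122222
13adccdc868bccbcccccccccccdc012222
3adccdc77adccaaccccccccccccc111222
cdccdb769ccc9abdcccccccccccc312222
dccdb67addc8a9adcccccccccccc312222
cdca77acdc46ba9cddcccccccccb401222
dc977addc417ba79cddcccccccc9a61122
c879ccdc4028ba88acddddcddc98bb7011
778bcdb40049bba789abdccba889a7cb00
79cddb200159abb
[... 1105 characters left out ...]

bddddb779ccaccccccccccccdc01222222
9bddb769dcbbcccccccccccccc41122222
79ca77addc9acccccccccccccc95112222
78777addc7a9cccccccccccccbab511222
6878addc46a9bdcccccccccccaabe50122
589ccdc407b99cddcdcccccca79aae5011
17cddb4007ba79cddddddddb89ba7be511
029db30007ba789bcdddcb8879a877be23
5267400116bb87888898888889a778732a
d6673010159ba888888888899ba78736cd
be972000159aa89988888999ba88735bdd
7ad910101588abb9999999aba97418eddd
77ad500115888abbb9abbbba88618ddddb
777bd5001588889aabbbaa988628ddddb7
7777bd501588888888888889729ddddb77
77777bd5048888888888998529dddda777
c87777bd51688888888887229dddc97778
d887778bd54888888887732adddc977888
bec77777bd458888889836cdddc8777888
8bec77777bd4588889835bdddc87777888
```

>>> apply_moves:
  targets:
    - [[-0.013, -0.109, -0.033, 0, 0, 0, -1], [-0.017, -0.17, -0.037, 0, 0, 0, -1], [-0.019, -0.21, -0.037, 0, 0, 0, -1], [-0.019, -0.21, -0.037, 0, 0, 0, -1]]

```text
time: 58.0
ee_pos: [0.4508, -0.2313, 0.1493]
tool_rot: [3.135, 0.252, 2.16]
force: [6.3, 4.4, 5.1]
gripper_width: 0.183
grasp_force: 12.0
```

```bash
python3 - <<'E'
from h import *
st();p=shk();print(p)
E
```

```text
t 58.0 p [ 0.4508 -0.2313  0.1493] rot [3.1354 0.2516 2.1597] q [-0.27  0.25  0.67  2.2  -0.02  0.54  0.97] F [6.3 4.4 5.1] w 0.183 g 12.0
[-104.9962    1.4506  149.343 ]
```

>>> apply_moves:
  targets:
    - [[0, 0, 0, 0, 0, 0, -0.1], [0, 0, 0, 0, 0, 0, -0.1], [0, 0, 0, 0, 0, 0, -0.1], [0, 0, 0, 0, 0, 0, -0.1], [0, 0, -0.3, 0, 0, 0, -0.1], [0, 0, -0.6, 0, 0, 0, -0.1], [0, 0, -0.8, 0, 0, 0, -1], [0, 0, -0.8, 0, 0, 0, -1]]

```text
time: 58.67
ee_pos: [0.4385, -0.2161, 0.2287]
tool_rot: [3.136, 0.252, 2.159]
force: [1.3, -0.5, 0.1]
gripper_width: 0.369
grasp_force: 0.0
```

```bash
cat >> h.py <<'E'
RS=tool(-.19,0,"in")
BT=np.array([.547,-.191,0])
E
python3 - <<'E'
from h import *
st();print(shk());go((BT+[0,0,.15],RS))
s=grab("side","20");t=grab("top","20")
for n,im in(("side",s),("top",t)):
    b,g,r=[im[...,i].astype(int) for i in range(3)]
    m=((g>r+40)&(g>b+25)).astype(np.uint8);k,l,q,ce=cv2.connectedComponentsWithStats(m);print(n,[(q[i,4],ce[i].round(1)) for i in range(1,k) if q[i,4]>10])
E
```

```text
t 58.67 p [ 0.4385 -0.2161  0.2287] rot [3.1363 0.2516 2.1588] q [-0.42  0.07  0.74  2.14  0.16  0.75  0.8 ] F [ 1.3 -0.5  0.1] w 0.369 g 0.0
[-124.4547   -0.1931  228.7272]
[-0.185, 1.037, 0.866, 0.033, 0.075, 0.247]
side [(np.int32(42), array([318.9, 263.2]))]
top [(np.int32(16), array([364., 195.]))]
```

>>> apply_moves:
  targets:
    - [[0, 0.4, 0, 0.033, 0.075, 0.247, -1], [-0.1, 0.7, 0.1, 0.033, 0.075, 0.247, -1], [-0.18, 1, 0.3, 0.033, 0.075, 0.247, -1], [-0.18, 1, 0.5, 0.033, 0.075, 0.247, -1], [-0.18, 1, 0.7, 0.033, 0.075, 0.247, -1], [-0.18, 1, 0.8, 0.033, 0.075, 0.247, -1], [-0.18, 1, 0.85, 0.033, 0.075, 0.247, -1], [-0.18, 1, 0.85, 0.033, 0.075, 0.247, -1]]

```text
time: 59.43
ee_pos: [0.5405, -0.1938, 0.1449]
tool_rot: [-3.131, 0.005, 1.375]
force: [-0.4, -0.6, 0.1]
gripper_width: 0.006
grasp_force: 0.0
```

```bash
python3 - <<'E'
from h import *
st();print(shk(),tri((318.9,263.2),(365,196.4)));go((BT+[0,0,.09],RS),(BT+[0,0,.069],RS))
E
```

```text
t 59.43 p [ 0.5405 -0.1938  0.1449] rot [-3.1308  0.0048  1.3746] q [-0.27  0.49  0.72  1.9  -0.39  0.92  0.44] F [-0.4 -0.6  0.1] w 0.006 g 0.0
[-85.6297  96.7703 144.9472] (array([ 0.5472, -0.1882,  0.0721]), [np.float64(0.0005318382330313315), np.float64(0.0005318382330313632)])
[0.043, 0.064, 0.549, -0.003, 0.002, -0.002]
[0.044, 0.066, 0.759, -0.003, 0.002, -0.002]
```

>>> apply_moves:
  targets:
    - [[0.04, 0.06, 0.25, 0, 0, 0, -1], [0.04, 0.06, 0.45, 0, 0, 0, -1], [0.04, 0.06, 0.52, 0, 0, 0, -1], [0.04, 0.06, 0.57, 0, 0, 0, -1], [0.04, 0.06, 0.6, 0, 0, 0, -1], [0.04, 0.06, 0.6, 0, 0, 0, -1]]

```text
time: 59.93
ee_pos: [0.549, -0.1896, 0.0887]
tool_rot: [-3.137, 0.003, 1.38]
force: [-0.4, 1.5, 2.2]
gripper_width: 0.005
grasp_force: 0.7
```

```bash
python3 - <<'E'
from h import *
st();print(shk())
E
```

```text
t 59.93 p [ 0.549  -0.1896  0.0887] rot [-3.1374  0.0029  1.3795] q [-0.23  0.56  0.66  1.92 -0.46  0.81  0.5 ] F [-0.4  1.5  2.2] w 0.005 g 0.7
[-84.3769 106.1354  88.7267]
```

Touching the button top (tip z≈0.075). Press 6 mm and hold, then lift.

>>> apply_moves:
  targets:
    - [[0, 0, 0.03, 0, 0, 0, -1], [0, 0, 0.05, 0, 0, 0, -1], [0, 0, 0.06, 0, 0, 0, -1], [0, 0, 0.06, 0, 0, 0, -1], [0, 0, 0.06, 0, 0, 0, -1], [0, 0, 0.06, 0, 0, 0, -1]]

```text
time: 60.43
ee_pos: [0.55, -0.19, 0.0844]
tool_rot: [-3.14, 0.002, 1.379]
force: [-3.7, 0.7, 9.7]
gripper_width: 0.006
grasp_force: 4.8
```

>>> apply_moves:
  targets:
    - [[0, 0, 0.02, 0, 0, 0, -1], [0, 0, 0.02, 0, 0, 0, -1], [0, 0, 0.02, 0, 0, 0, -1]]

```text
time: 60.68
ee_pos: [0.55, -0.19, 0.084]
tool_rot: [-3.14, 0.001, 1.379]
force: [-7.4, 3.1, 22.8]
gripper_width: 0.004
grasp_force: 11.3
```

>>> apply_moves:
  targets:
    - [[0, 0, -0.2, 0, 0, 0, -1], [0, 0, -0.5, 0, 0, 0, -1], [0, 0, -0.9, 0, 0, 0, -1], [0, 0, -1, 0, 0, 0, -1], [0, 0, -1, 0, 0, 0, -1]]

```text
time: 61.1
ee_pos: [0.5523, -0.1904, 0.1846]
tool_rot: [3.136, 0.003, 1.38]
force: [-0.1, 0.6, -0.5]
gripper_width: 0.007
grasp_force: 0.0
```

```bash
python3 - <<'E'
from h import *
st();R=tool(BY,.1,"x");R2=tool(BY,.1,"-x")
w=B(-150,0,130)
go((w,R),(w,R2))
s=grab("side","21");t=grab("top","21")
dump(s,318,275,34,42);print();dump(s,288,305,34,36)
E
```

```text
t 61.1 p [ 0.5523 -0.1904  0.1846] rot [3.1365 0.0027 1.3795] q [-0.3   0.44  0.75  1.85 -0.36  0.98  0.41] F [-0.1  0.6 -0.5] w 0.007 g 0.0
[2.922, -1.799, 0.528, -0.01, 0.031, 0.233]
[2.922, -1.799, 0.528, -0.039, -0.012, -0.766]
888888887667630111100368b777899bcc
88988889867777501111018dca77779a9b
8888889841477765101019dccdc77addc8
888889840014777760026acccb77addb9d
88899940111136767638adccb67addb32a
88997200111013676688adca68bddb2047
8997001111110025788adc979cdc820158
9841011111111016988ac869cdc8100268
840111111111026988ac77addc50011478
401111111110269888877addc500010268
00111111110489888878addc4001101136
1111111100379888879ccdb40011111113
1111111005988888659dda200111111111
11111101588888879ccb73200111111222
1111102addddc87acccccdd92001111222
111103adccdc77accccccccdda00122222
11003adccdb77acccccccccccc90122222
1006bdcccb67acbcccccccccccc7122212
008dcccca68bccbcccccccccccdc022222
29dcccc969dccaaccccccccccccc112222
adcccc879ccc9abdcccccccccccc312222
dcccc77accc9a9adcccccccccccc312222
cccb77addc46ba9cdccccccccccb401222
cdb67acdc417ba79cddcccccccc9a60121
da67acdc4028ba88acdddcccdc98
[... 1162 characters left out ...]

bddddc87adcacccccccccccccb01222222
abddc769ccaacccccccccccccc31112222
69cc77accc9acccccccccccccc95012222
68777addc8a9cccccccccccccbab511222
6878addc46a9bdccccccccccc9abe50122
589ccdc407b99cddcccccccca79aae5011
17cddc4007ba79cddddddddb88ba7be511
029db40007ba779bcdddcb8879a877be23
5267400016bb87888898888889a778732a
d6673011159ba887888888899ba78736cd
be973011159aa89988888999ba88735bdd
7ad910111588abb99999999ba87418eddd
77ad500115888abbb99bbbba88618ddddb
777ad5001588888aabbbaa988628ddddb7
7777bd501588888888888888729ddddb77
77777bd5048888888888898529dddda778
c87777bd51688888888887229dddc97788
d777777bd548888888876329dddc977778
bec77777bd458888889836cdddc8777788
8bec77777bd4588888834bdddc87777888
```

>>> apply_moves:
  targets:
    - [[0.97, -0.6, 0, 0, 0, 0, -1], [0.97, -0.6, 0, 0, 0, 0, -1], [0.97, -0.6, 0, 0, 0, 0, -1], [0.97, -0.6, 0, 0, 0, 0, -1]]

```text
time: 61.53
ee_pos: [0.5062, -0.0753, 0.1778]
tool_rot: [-3.13, -0.0, 1.388]
force: [-0.0, -0.5, -0.4]
gripper_width: 0.008
grasp_force: 0.0
```

>>> apply_moves:
  targets:
    - [[0.97, -0.6, 0, 0, 0, 0, -1], [0.97, -0.6, 0, 0, 0, 0, -1], [0.97, -0.6, 0, 0, 0, 0, -1], [0.97, -0.6, 0, 0, 0, 0, -1]]

```text
time: 61.87
ee_pos: [0.4658, 0.0302, 0.1785]
tool_rot: [-3.132, 0.002, 1.389]
force: [-0.1, 1.0, -0.2]
gripper_width: 0.002
grasp_force: 0.0
```

>>> apply_moves:
  targets:
    - [[0.6, -0.3, 0, 0, 0.031, 0.233, -1], [0.97, -0.6, 0, 0, 0.031, 0.233, -1], [0.97, -0.6, 0, 0, 0.031, 0.233, -1], [0.97, -0.6, 0, 0, 0.031, 0.233, -1], [0.97, -0.6, 0, 0, 0.031, 0.233, -1], [0.97, -0.6, 0, 0, 0.031, 0.233, -1], [0.97, -0.6, 0, 0, 0.031, 0.233, -1]]

```text
time: 62.45
ee_pos: [0.4277, 0.1299, 0.1793]
tool_rot: [-3.107, -0.083, 0.64]
force: [-0.5, 0.2, 0.3]
gripper_width: 0.01
grasp_force: 0.0
```

```bash
cat >> h.py <<'E'
RC=tool(BY,.2,"x")
def tip(x,y,z): return B(x,y,z)-RC.apply([0,0,1])*.014
E
python3 - <<'E'
from h import *
st();go((tip(-102,0,90),RC),(tip(-102,0,60),RC))
E
```

```text
t 62.45 p [0.4277 0.1299 0.1793] rot [-3.1066 -0.0826  0.6404] q [-1.12  0.16  0.86  2.19 -0.26  0.8  -1.01] F [-0.5  0.2  0.3] w 0.01 g 0.0
[0.421, 0.042, 0.792, -0.011, 0.037, -0.003]
[0.396, 0.052, 1.091, -0.011, 0.037, -0.003]
```

>>> apply_moves:
  targets:
    - [[0.42, 0.04, 0.4, -0.011, 0.037, -0.003, -1], [0.42, 0.04, 0.79, -0.011, 0.037, -0.003, -1], [0.4, 0.05, 0.95, -0.011, 0.037, -0.003, -1], [0.4, 0.05, 1, -0.011, 0.037, -0.003, -1], [0.4, 0.05, 1, -0.011, 0.037, -0.003, -1]]

```text
time: 62.87
ee_pos: [0.4667, 0.1568, 0.0818]
tool_rot: [3.141, -0.195, 0.651]
force: [0.4, -0.7, -0.2]
gripper_width: 0.009
grasp_force: 0.0
```

```bash
python3 - <<'E'
from h import *
st();z=RC.apply([0,0,1]);p=np.array(manip.get_obs()["ee_pos"])+z*.014;print(Ro.from_euler("z",-BY).apply(p-BO)*1000)
go(*[(tip(x,0,zz),RC) for x,zz in((-102,62),(-90,64),(-80,66),(-70,68),(-62,68),(-57,68),(-53,68))])
E
```

```text
t 62.87 p [0.4667 0.1568 0.0818] rot [ 3.1407 -0.1947  0.6512] q [-0.91  0.37  0.64  2.26 -0.65  0.48 -0.67] F [ 0.4 -0.7 -0.2] w 0.009 g 0.0
[-103.2222   -0.3076   68.044 ]
[0.0, -0.003, 0.062, 0.0, 0.002, 0.001]
[0.122, -0.003, 0.065, 0.0, 0.002, 0.001]
[0.224, -0.002, 0.065, 0.0, 0.002, 0.001]
[0.326, -0.002, 0.065, 0.0, 0.002, 0.001]
[0.404, -0.002, 0.08, 0.0, 0.002, 0.001]
[0.453, -0.002, 0.09, 0.0, 0.002, 0.001]
[0.493, -0.002, 0.098, 0.0, 0.002, 0.001]
```

>>> apply_moves:
  targets:
    - [[0, 0, 0.06, 0, 0, 0, -1], [0.06, 0, 0.065, 0, 0, 0, -1], [0.12, 0, 0.065, 0, 0, 0, -1], [0.17, 0, 0.065, 0, 0, 0, -1], [0.22, 0, 0.065, 0, 0, 0, -1], [0.27, 0, 0.065, 0, 0, 0, -1], [0.32, 0, 0.065, 0, 0, 0, -1], [0.36, 0, 0.07, 0, 0, 0, -1], [0.4, 0, 0.08, 0, 0, 0, -1], [0.43, 0, 0.085, 0, 0, 0, -1], [0.45, 0, 0.09, 0, 0, 0, -1], [0.45, 0, 0.09, 0, 0, 0, -1]]

```text
time: 63.87
ee_pos: [0.5038, 0.186, 0.0841]
tool_rot: [-3.141, -0.199, 0.653]
force: [-4.7, -3.8, 4.9]
gripper_width: 0.007
grasp_force: 3.2
```

```bash
python3 - <<'E'
from h import *
st();z=RC.apply([0,0,1]);p=np.array(manip.get_obs()["ee_pos"])+z*.014;print(Ro.from_euler("z",-BY).apply(p-BO)*1000)
E
```

```text
t 63.87 p [0.5038 0.186  0.0841] rot [-3.1415 -0.199   0.6528] q [-0.92  0.43  0.64  2.16 -0.66  0.53 -0.7 ] F [-4.7 -3.8  4.9] w 0.007 g 3.2
[-55.9705   0.5745  70.4022]
```

>>> apply_moves:
  targets:
    - [[0.03, 0, 0.005, 0, 0, 0, -1], [0.05, 0, 0.01, 0, 0, 0, -1], [0.05, 0, 0.01, 0, 0, 0, -1]]

```text
time: 64.12
ee_pos: [0.5042, 0.1864, 0.083]
tool_rot: [-3.138, -0.191, 0.651]
force: [-14.6, -10.0, 13.3]
gripper_width: 0.007
grasp_force: 8.8
```

>>> apply_moves:
  targets:
    - [[0.03, 0, 0.005, 0, 0, 0, -1], [0.05, 0, 0.01, 0, 0, 0, -1], [0.05, 0, 0.01, 0, 0, 0, -1]]

```text
time: 64.37
ee_pos: [0.5045, 0.1866, 0.0818]
tool_rot: [-3.135, -0.183, 0.65]
force: [-23.1, -16.6, 21.1]
gripper_width: 0.003
grasp_force: 14.4
```

```bash
python3 - <<'E'
from h import *
st();z=RC.apply([0,0,1]);p=np.array(manip.get_obs()["ee_pos"])+z*.014;print(Ro.from_euler("z",-BY).apply(p-BO)*1000)
E
```

```text
t 64.37 p [0.5045 0.1866 0.0818] rot [-3.1351 -0.1834  0.65  ] q [-0.91  0.44  0.64  2.15 -0.66  0.55 -0.71] F [-23.1 -16.6  21.1] w 0.003 g 14.4
[-55.045    0.6658  68.0815]
```

>>> apply_moves:
  targets:
    - [[-0.1, 0, -0.02, 0, 0, 0, -1], [-0.15, 0, -0.05, 0, 0, 0, -1], [-0.16, 0, -0.3, 0, 0, 0, -1], [-0.18, 0, -0.6, 0, 0, 0, -1], [-0.2, 0, -1, 0, 0, 0, -1], [-0.2, 0, -1, 0, 0, 0, -1]]

```text
time: 64.87
ee_pos: [0.4854, 0.1698, 0.185]
tool_rot: [3.14, -0.215, 0.652]
force: [-0.0, -0.4, 0.0]
gripper_width: 0.005
grasp_force: 0.0
```

>>> apply_moves:
  targets:
    - [[-0.9, 0, -0.5, 0, 0, 0, -1], [-0.9, 0, -0.5, 0, 0, 0, -1], [-0.9, 0, -0.5, 0, 0, 0, -1], [-0.9, 0, -0.5, 0, 0, 0, -1]]

```text
time: 65.2
ee_pos: [0.4015, 0.1083, 0.2103]
tool_rot: [-3.137, -0.205, 0.651]
force: [0.3, 0.2, 0.6]
gripper_width: 0.007
grasp_force: 0.0
```

```bash
python3 - <<'E'
from h import *
st()
s=grab("side","22");t=grab("top","22")
s0=cv2.imread("pics/side0.png")
def blk(im,x,y,w,h):
    b=im[y:y+h,x:x+w].astype(int);m=(b.max(2)<50).astype(np.uint8);k,l,q,ce=cv2.connectedComponentsWithStats(m);return [(q[i,4],(ce[i]+[x,y]).round(1)) for i in range(1,k) if q[i,4]>20]
print("handle before",blk(s0,262,160,45,35));print("now",blk(s,262,160,45,35))
t0=cv2.imread("pics/top0.png");print(blk(t0,215,190,50,42),blk(t,215,190,50,42))
d=lambda a,b,x,y,w,h:int((np.abs(a[y:y+h,x:x+w].astype(int)-b[y:y+h,x:x+w]).max(2)>40).sum())
for nm,r in dict(flask=(305,195,30,40),dish=(238,115,30,28),pen=(255,180,10,35)).items(): print(nm,d(s0,s,*r))
a=cv2.imread("pics/side21.png");print("bottles changed",d(a,s,318,280,24,30),d(a,s,290,312,24,30))
E
```

```text
t 65.2 p [0.4015 0.1083 0.2103] rot [-3.1366 -0.2054  0.6512] q [-1.27 -0.11  0.93  2.29  0.03  0.72 -1.27] F [0.3 0.2 0.6] w 0.007 g 0.0
handle before [(np.int32(91), array([281.8, 177. ]))]
now [(np.int32(188), array([276.9, 173. ]))]
[(np.int32(221), array([238. , 209.7]))] [(np.int32(181), array([238.5, 210.6])), (np.int32(80), array([258.6, 227.6]))]
flask 2
dish 520
pen 28
bottles changed 59 0
```

>>> apply_moves:
  targets:
    - [[-0.5, 0.8, -0.9, 0, 0, 0, -1], [-0.5, 0.8, -0.9, 0, 0, 0, -1], [-0.5, 0.8, -0.9, 0, 0, 0, -1], [-0.5, 0.8, -0.9, 0, 0, 0, -1]]

```text
time: 65.63
ee_pos: [0.4025, 0.0013, 0.2923]
tool_rot: [3.139, -0.21, 0.646]
force: [0.3, -0.6, -1.0]
gripper_width: 0.007
grasp_force: 0.0
```

>>> apply_moves:
  targets:
    - [[0, 0.5, -0.9, 0, 0, 0, -1], [0, 0.5, -0.9, 0, 0, 0, -1], [0, 0.5, -0.9, 0, 0, 0, -1], [0, 0.5, -0.9, 0, 0, 0, -1]]

```text
time: 65.97
ee_pos: [0.4189, -0.0472, 0.3804]
tool_rot: [3.136, -0.209, 0.649]
force: [0.8, 0.7, -0.3]
gripper_width: 0.008
grasp_force: 0.0
```

```bash
python3 - <<'E'
from h import *
st()
s=grab("side","23");t=grab("top","23")
s0=cv2.imread("pics/side0.png");t0=cv2.imread("pics/top0.png")
def blk(im,x,y,w,h):
    b=im[y:y+h,x:x+w].astype(int);m=(b.max(2)<50).astype(np.uint8);k,l,q,ce=cv2.connectedComponentsWithStats(m);return [(q[i,4],(ce[i]+[x,y]).round(1)) for i in range(1,k) if q[i,4]>20]
print(blk(s0,262,160,45,35),blk(s,262,160,45,35));print(blk(t0,215,190,50,42),blk(t,215,190,50,42))
d=lambda a,b,x,y,w,h:int((np.abs(a[y:y+h,x:x+w].astype(int)-b[y:y+h,x:x+w]).max(2)>40).sum())
for nm,r in dict(flask=(305,195,30,40),dish=(238,115,30,28),pen=(255,180,10,35)).items(): print(nm,d(s0,s,*r))
for nm,r in dict(flask=(280,165,30,35),dish=(115,218,40,38),pen=(225,236,48,18)).items(): print(nm,d(t0,t,*r))
a=cv2.imread("pics/side21.png");print("bottles changed",d(a,s,318,280,24,30),d(a,s,290,312,24,30))
dump(s,318,282,34,34)
E
```

```text
t 65.97 p [ 0.4189 -0.0472  0.3804] rot [ 3.1356 -0.2085  0.6486] q [-0.9  -0.31  0.79  1.99  0.13  1.2  -1.08] F [ 0.8  0.7 -0.3] w 0.008 g 0.0
[(np.int32(91), array([281.8, 177. ]))] [(np.int32(30), array([268.8, 163.4])), (np.int32(235), array([283.3, 171.7]))]
[(np.int32(221), array([238. , 209.7]))] [(np.int32(169), array([237.6, 211.8]))]
flask 2
dish 792
pen 0
flask 2
dish 0
pen 0
bottles changed 59 0
dc71112222211129ccccb868cdc8100268
c71112222221139dcccb77accc51000378
4111222222113adcccb67acdc400110268
111222221106ccccca67accc4001111136
12222221105bcccca7accdb40010111113
2212221118dcccc967bcca200111111111
222221129dcccc869ccb73200011111222
22221139dcccb779cccccdc92001011222
2221139dcccb77accccccccdc900122222
211039dcccb67acbcccccccccc90122222
2106bcccca67acbcccccccccccc6122212
118dcccca68bccbccccccccccccc012222
29dcccc968dcc9accccccccccccc112222
9dcccc869ccb9aaccccccccccccc312212
dcccb779ccc8a89ccccccccccccc311222
cccb67accb46ba8cdccccccccccb301212
ccb67accc417ba79cdccccccccb9a60112
ca67acdc4028ba879cddcccccc98bb6011
a68bcdb40049bba789abcccba87997bb00
69ccdb200148aba8788888888779a78936
8ccc810011479ba887788887789a87735b
ccc8101112578abba8888888989a7735bd
dc510111036778abba89999999a8638dcc
c400111103787789abba99999a8628dccc
400011110378788889aabbaa98729dccc9
0011101113787888888888888749dccc97
011111110378788888888888529dccc877
11111112125887888888888329dccc8777
11111112214bd878888888329dccb87777
1111122221259c988888836cdccb777778
11111222114779b9888735bdddb7777788
111222221147779b98738dcccb77777888
1122222221587779ca38dcccb77777888a
1222222221588778628dccca77777888ad
```

```bash
python3 - <<'E'
from h import *
t0=cv2.imread("pics/top0.png");t=cv2.imread("pics/top23.png");s0=cv2.imread("pics/side0.png");s=cv2.imread("pics/side23.png")
def m(im,x,y,w,h):
    b=im[y:y+h,x:x+w].astype(int);return ["".join("#" if v.max()<60 else "." for v in r) for r in b]
for a,b in zip(m(t0,215,192,45,38),m(t,215,192,45,38)): print(a,b)
print()
for a,b in zip(m(s0,264,160,36,30),m(s,264,160,36,30)): print(a,b)
E
```

```text
..........#........................#########. ...................................########..
.........#........................#######.... ..................................#######....
.........#......................#########.... .........#......................########.....
......#.....#..................########...... ...............................#######.......
.............................########........ .............................########........
............................#.######......... ............................#.######.........
.#............#...........##...######........ ..#.......................##...#####.........
.........................#....#######........ .........................#....#######........
........................#....###..####....... ........................#....###..####.......
......................#.....###....###....... ......................#.....##.....###.......
.....................#....####......###...... .....................#....####......###......
...................##...###.........####..... ...................##....##.........####..
[... 3916 characters left out ...]
................####...........##.
...................#####.......###.. ...................#####.......###..
.....................####.....###... .....................####.....###...
......................####..###..... ......................####..###.....
.......................#######...... .......................#######......
.........................####....... .........................####.......
..........................##........ ..........................##........
.................................... ....................................
.................................... ....................................
.................................... ....................................
```

The handle is in exactly its starting pixels, so the bin is shut. Both bottles stand clamped, the flask and pen are unmoved, and the dish is unmoved in the top view (the arm hides it in the side view). Handing in.

```bash
python3 -c "
from bench import manip
print(manip.finish_job())"
```

```text
the job is handed in; nothing more can be done
None
```

I handed the job in, with no verdict returned: both bottles (only two were in the bin) stand upright in the wound-up clamp, one after being knocked over and re-stood; the start button was pressed and the empty bin shut, with bar travel and button stroke inferred from crank position and contact force, not read.

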